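Load the eyelet die pot

ROBOT

A 7-joint arm with a two-finger parallel gripper is mounted at the origin on the work surface. World frame = base frame: x ahead of the robot, y to its left, z up, the work surface at z = 0. Lengths are in m, angles in rad, forces in N, time in s.
With the tool pointing down it reaches from about 0.425 to 0.8 m from the base axis. Payload 8.3 kg.
Tool frame: the origin (TCP) lies at the very end of the fingers, on their centre line; the grasp point (between the pads) lies tcp_to_grasp behind it (tcp_to_grasp is the distance from the TCP to the grasp point, in m); z points along the fingers, y is the direction in which the jaws open and shut (so a half turn about z gives the same grasp; the last joint's range is limited). The gripper opens to 85 mm and grips with 20 to 120 N. Pads are 22 mm wide; open, the fingers measure 114 mm over their backs; the gripper's body (76 mm by 85 mm) begins 54 mm behind the grasp point. The pads swing forward as they close: fully open they stand 13 mm farther back than shut.
Start: joints at [1.224, 0.383, 0.016, 1.37, -0.006, 1.388, -0.046], TCP at [0.175, -0.6, 0.2] pointing down, gripper open.
Joint ranges: [-2.95, 2.95], [-0.25, 2.06], [-1.52, 1.56], [0.18, 2.33], [-1.44, 4.58], [0.02, 2.06], [-3.01, 3.01]. Speed limits (rad/s): [2.39, 2.39, 3.01, 3.01, 3.14, 3.14, 3.14].

INTERFACE

Orientations are given as a rotation vector (axis times angle).
In Python, from station import state, grab_frame, get_calibration, job_done, tcp_to_grasp gives the robot as it stands.
- The arm moves only by the shell command python3 -m handwheel 'ROWS' [FORCE]. ROWS is a JSON object of lists of equal length, an entry for each row: "fingers": the finger opening in cm, from 0 to 8.54; "xyz": the shift along the tool's x, y, z in cm, a list of three; "yaw": the turn about the tool's z in degrees. In form: {"fingers": [fingers, ...], "xyz": [[dx, dy, dz], ...], "yaw": [yaw, ...]}. A call has 1 to 20 rows; each row shifts and turns the commanded pose from where the row before left it, along the tool's axes as they then stand; what a row does not reach is not made up. A row lasts 1/8 s, in which the tool goes at most 62.5 mm and 10.7 degrees, less where a joint would pass 70% of its speed; a pose out of reach is approached as far as the arm can. A call with a gripper value outside its range is refused whole. The fingers move at their own pace and stop on an object; FORCE is the grip in N (left out, the last holds). Time passes only in rows, so rows that do not move let the fingers close. It gives the time, the measured TCP pose, the force and the opening at its end, in the units of the state.
- state(): the state, without advancing time (a new reading comes with each control period).
- grab_frame(name): name is "side" or "top"; returns the picture (480x640x3 uint8, red, green, blue); there is no depth.
- get_calibration(name): a dict with "K" (3x3 intrinsics, pixels), "pose" (4x4, takes a point from camera to world coordinates). Camera axes: x right, y up, looking along -z (the intrinsics and any distortion apply to the point x, -y, -z); pixel columns grow to the right and rows downward; lengths in m; the calibration is good to about 2 mm. A picture is of the moment at which its call begins. get_calibration takes no time and is no camera call.
- job_done(): hands the job in, once; it reports no verdict.
The state is a dict: "time": time; "joints": joint angles; "qd": joint speeds; "tau": joint torques, N m; "ee_pos": TCP position; "tool_rot": TCP orientation; "force": force on the tool from outside, world axes, zero at the start; "ft_torque": the same for the moment, N m; "opening": finger opening in m.
Only numpy, scipy, OpenCV 4.12 (cv2) and the standard library are available. Lean on these libraries where they do the work, as an engineer would, in place of code of your own. Each camera call takes 0.05 s, during which the arm holds its last target.

TASK

Load the leaning die pot for eyelet setting: slide the tall plain steel ring in first, right down to the bottom, then the low plain ring on top of it, and last the flanged die with its neck outwards, until the flange sits square and fully home on the rim. Let go of each piece before you fetch the next, and do not disturb the tape roll, the jar and the hammer.

Things in the scene. Friction and masses are not known exactly. Their poses are not given: they have to be found in the camera images.
- spacer: (All sizes here in mm.) Tall plain steel ring: 50 outside diameter, 30 hole, 24 tall, outer edges chamfered 1.5, 220 g. Origin at its centre (on the axis, at half height), z along its axis; it starts lying flat on the green board, whose top is 4 above the work surface, so its origin is at z = 16. No way up. It weighs 0.8 to 1.25 of the mass given here; so do the other two pieces
- shim: low plain steel ring: 50 outside diameter, 36 hole, 14 tall, outer edges chamfered 1, 100 g. Origin at its centre (on the axis, at half height), z along its axis; it starts lying flat on the board, origin at z = 11. No way up
- die: flanged steel die, one solid turned piece with a small through hole. From below: a spigot 50 in diameter and 10 long, a flange 72 in diameter and 5 thick, a neck 34 in diameter and 16 tall (to grip by). Origin on its axis at the underside of the flange, z along the axis towards the neck: spigot end at z = -10, flange top at 5, neck top at 21. It starts standing upright on its spigot on the board, origin at z = 14. 320 g
- pot: fixed round dark steel pot, 86 outside diameter, on a grey cradle (base plate 170 x 130). It leans 30 degrees from vertical, mouth towards the side far from the robot; nothing rises above the rim face. Origin: centre of the mouth, in the plane of the rim face, 105 above the work surface; z along the bore axis, out of the mouth; y level, through the middle of the two side openings. The home die's origin coincides with it
- bore_bottom (a point): centre of the bore's flat bottom, 49 below the rim face; axes as the pot's. The bore is 53 in diameter with a 3 x 45 degree lead-in at the mouth. At pot +y and -y its wall is cut away, 35 wide from the rim face to 40 below it: fingers that hold a ring across y can go down through these openings, so a ring can be lowered home in the grip. Let go half way it cocks and jams
- seat_spacer (a point): point on the bore axis, 37 below the rim face: where the tall ring's centre is when it lies on the bottom. Axes as those of the pot. The leaning rim is highest on the side near the robot, 126 above the work surface: carry pieces over it higher than that
- seat_shim (a point): point on the bore axis, 18 below the rim face: where the low ring's centre is when it lies on the tall ring. Axes as those of the pot
- tape: bystander: roll of paper tape lying flat, 84 diameter, 24 tall, origin at the centre of its underside
- jar: bystander: small amber jar with a dark lid, 56 diameter, 65 tall, origin at the centre of its underside
- mallet: bystander: hammer with a wooden handle, lying, 260 long, along its x (head at +x), origin under its middle

How it is judged:
By the outcome, as a careful person would: the job done as asked, in the order asked, and still so for the second after the job is handed in, with the robot touching nothing.
It also fails if it takes over 72 s, if anything falls off the work surface, if the arm or the gripper's body presses on something with over 40 N, if the wrist force passes 120 N, or if a joint passes its speed limit or range.

## Working session

There is one attempt and no reset: what is moved stays moved. The work goes in short steps, Python scripts to look and compute and a shell command to move; the robot and the scene stay as the last step left them, time stands still between calls to the robot, and variables do not carry over. Pictures are saved under pics/ and viewed, and the job is handed in when it is done.

```bash
ls -la; mkdir -p pics
python3 - <<'E'
from station import *
import cv2,numpy as np
s=state()
for k,v in s.items(): print(k,np.round(v,4).tolist())
print('t2g',tcp_to_grasp)
for n in('side','top'):
    im=grab_frame(n); cv2.imwrite(f'pics/{n}0.png',im[:,:,::-1]); c=get_calibration(n); print(n,c)
E
```

```text
total 12
drwxr-xr-x  3 agent agent 4096 Dec  6 15:14 .
drwxr-xr-x 23 root  root  4096 Dec  6 15:14 ..
drwxr-xr-x  2 agent agent 4096 Dec  6 15:14 pics
time 0.0
joints [1.2241, 0.3842, 0.0164, 1.3712, -0.0063, 1.3882, -0.0465]
qd [0.0005, 0.0003, -0.001, 0.0008, 0.001, -0.0013, 0.0001]
tau [0.0, -62.7594, 0.8444, -37.182, 0.0165, 0.014, -0.0]
ee_pos [0.1749, -0.5994, 0.1994]
tool_rot [-3.1081, -0.4441, 0.0005]
force [-0.4226, -0.4089, 0.0162]
ft_torque [-0.0002, -0.0146, -0.0072]
opening 0.0853
t2g 0.0187
side {'K': array([[457.41017895,   0.        , 329.26154374],
       [  0.        , 457.41017895, 252.33718073],
       [  0.        ,   0.        ,   1.        ]]), 'pose': array([[ 0.98833722,  0.0964391 , -0.11785181,  0.47268335],
       [-0.15122679,  0.53066425, -0.83398196, -0.88481741],
       [-0.01788873,  0.84207776,  0.53905941,  0.70531458],
       [ 0.        ,  0.        ,  0.        ,  1.        ]])}
top {'K': array([[457.24221485,   0.        , 315.8165806 ],
       [  0.        , 457.24221485, 240.15691253],
       [  0.        ,   0.        ,   1.        ]]), 'pose': array([[ 0.00142123,  0.99553644, -0.09436724,  0.5174185 ],
       [-0.99960862, -0.00122219, -0.02794835,  0.03840346],
       [-0.02793893,  0.09437003,  0.99514507,  1.07316191],
       [ 0.        ,  0.        ,  0.        ,  1.        ]])}
```

View pics/side0.png

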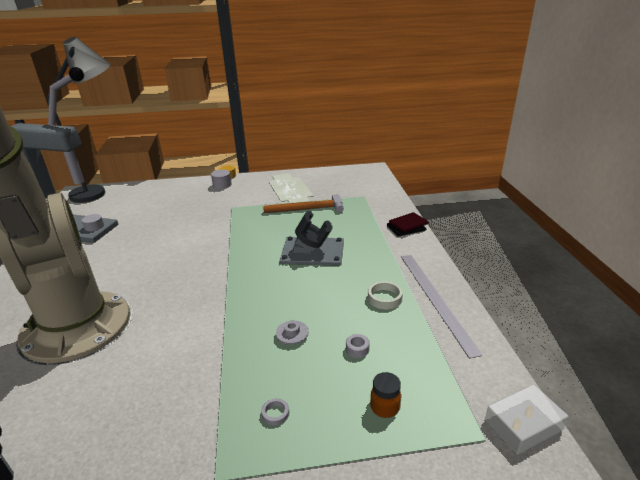

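View pics/top0.png

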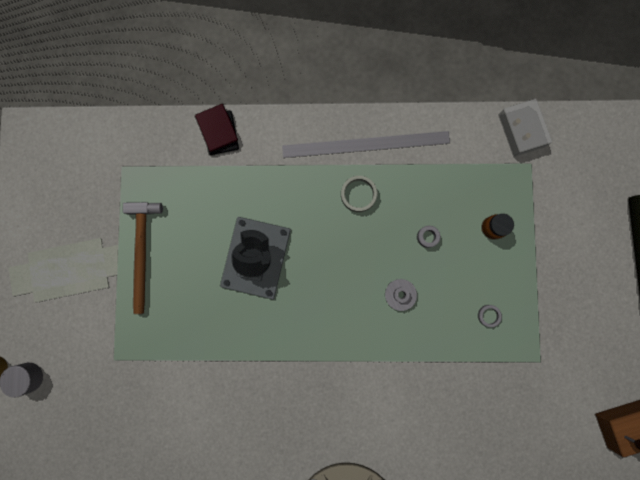

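```bash
cat > h.py <<'E'
import numpy as np,cv2
from station import *
def ray(n,u,v):
    c=get_calibration(n);K=c['K'];P=c['pose']
    d=np.array([(u-K[0,2])/K[0,0],-(v-K[1,2])/K[1,1],-1.]);return P[:3,3],P[:3,:3]@d
def atz(n,u,v,z):
    o,d=ray(n,u,v);return o+d*(z-o[2])/d[2]
def proj(n,p):
    c=get_calibration(n);K=c['K'];P=c['pose'];q=P[:3,:3].T@(np.asarray(p,float)-P[:3,3])
    return np.array([K[0,2]+K[0,0]*q[0]/-q[2],K[1,2]-K[1,1]*q[1]/-q[2]])
def tri(uvs):
    A=np.zeros((3,3));b=np.zeros(3)
    for n,u,v in uvs:
        o,d=ray(n,u,v);d=d/np.linalg.norm(d);M=np.eye(3)-np.outer(d,d);A+=M;b+=M@o
    return np.linalg.solve(A,b)
E
python3 - <<'E'
from h import *
t=cv2.imread('pics/top0.png');s=cv2.imread('pics/side0.png')
print('spacer',atz('top',429,237,.028),atz('side',358,343,.028))
print('shim',atz('top',489,316,.018),atz('side',275,410,.018))
print('die neck',atz('top',402,295,.035),atz('side',292,326,.035))
print('jar',atz('top',502,224,.065)); print('tape',atz('top',360,194,.028))
print('hammer',atz('top',140,255,.02))
def crop(im,x0,y0,w,h,k): return cv2.resize(im[y0:y0+h,x0:x0+w],None,fx=k,fy=k,interpolation=cv2.INTER_CUBIC)
a=crop(t,205,205,100,100,6);cv2.imwrite('pics/pt.png',cv2.convertScaleAbs(a,alpha=2))
a=crop(s,260,195,100,80,7);cv2.imwrite('pics/ps.png',cv2.convertScaleAbs(a,alpha=2))
a=crop(t,380,200,140,140,4);b=crop(s,250,310,140,120,4)
cv2.imwrite('pics/ct.png',a);cv2.imwrite('pics/cs.png',b)
E
```

```text
spacer [ 0.62344964 -0.19068477  0.028     ] [ 0.62674315 -0.19580948  0.028     ]
shim [ 0.44487107 -0.32364481  0.018     ] [ 0.44556798 -0.32893546  0.018     ]
die neck [ 0.49199862 -0.12610141  0.035     ] [ 0.49439848 -0.12725191  0.035     ]
jar [ 0.64818761 -0.34259992  0.065     ]
tape [ 0.72363429 -0.03431916  0.028     ]
hammer [0.58301379 0.47819011 0.02      ]
```

View pics/pt.png

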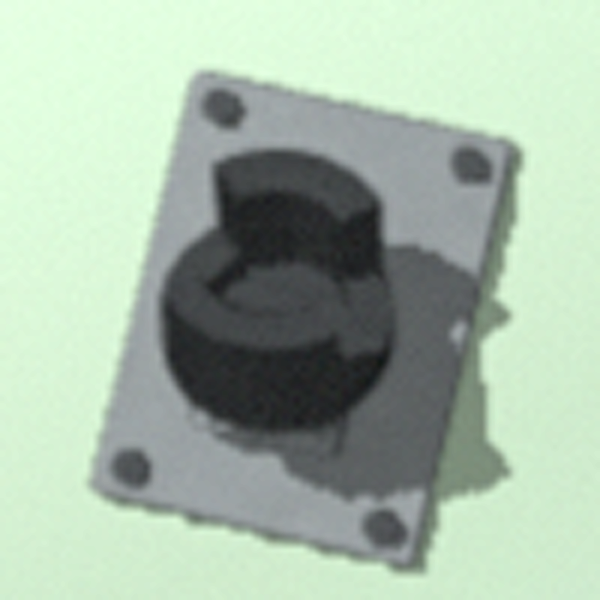

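View pics/ps.png

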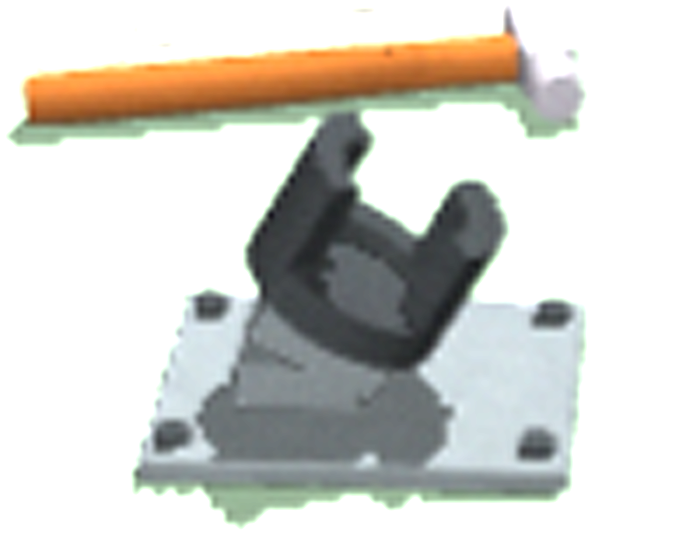

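View pics/ct.png

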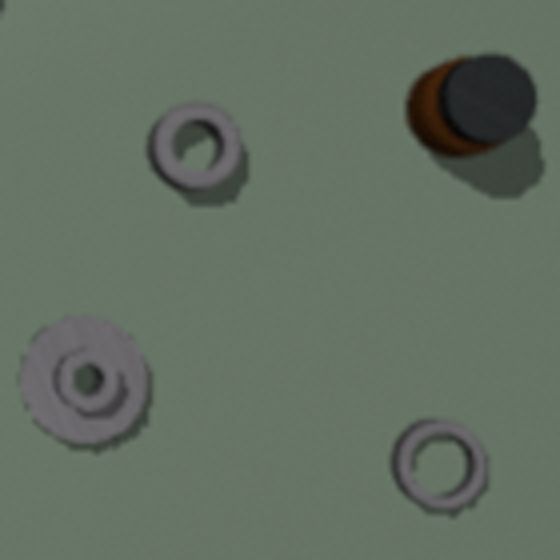

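View pics/cs.png

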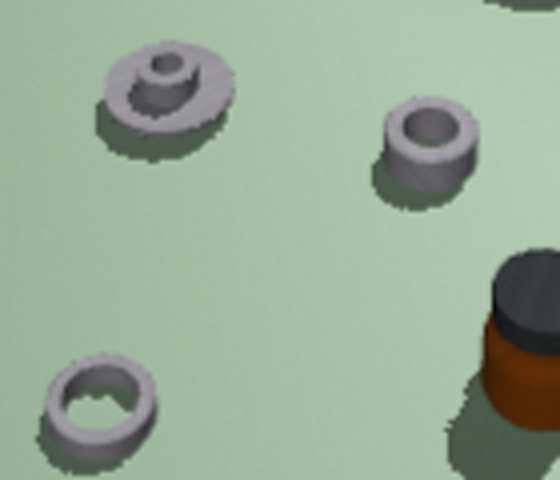

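```bash
cat > fit.py <<'E'
from h import *
from scipy.optimize import minimize
th=np.linspace(0,2*np.pi,72,endpoint=False)
def circ(r,z): return np.c_[r*np.cos(th),r*np.sin(th),np.full(72,z)]
def Rz(a): return np.array([[np.cos(a),-np.sin(a),0],[np.sin(a),np.cos(a),0],[0,0,1]])
def Ry(a): return np.array([[np.cos(a),0,np.sin(a)],[0,1,0],[-np.sin(a),0,np.cos(a)]])
models={'spacer':[circ(23.5,12),circ(25,10.5),circ(25,-10.5),circ(23.5,-12)],'shim':[circ(24,7),circ(25,6),circ(25,-6),circ(24,-7)],
 'die':[circ(36,5),circ(36,0),circ(25,-10),circ(17,21)]}
z0={'spacer':.016,'shim':.011,'die':.014}
S=4
def hullmask(n,pts,box):
    x0,y0,w,h=box
    uv=np.array([proj(n,p) for p in pts]);q=((uv-[x0-.5,y0-.5])*S-.5)
    m=np.zeros((h*S,w*S),np.uint8);cv2.fillConvexPoly(m,cv2.convexHull((q*16).astype(np.int32)),255,shift=4)
    return m
def soft(m): return cv2.resize(m,None,fx=1/S,fy=1/S,interpolation=cv2.INTER_AREA)/255.
def metal(im,box):
    x0,y0,w,h=box;c=im[y0:y0+h,x0:x0+w].astype(int);  # rgb
    g=c[...,1]-(c[...,0]+c[...,2])/2
    return (g/np.maximum(c.sum(2)/3,1)<0.05).astype(float)
def fitobj(n,name,im,xy):
    pts=np.concatenate(models[name])/1000.
    u=proj(n,[xy[0],xy[1],z0[name]]).astype(int);box=(u[0]-26,u[1]-26,52,52)
    T=metal(im,box)
    nl,lab=cv2.connectedComponents(T.astype(np.uint8))
    cc=np.bincount(lab[18:34,18:34].ravel(),minlength=nl);cc[0]=0;T=(lab==cc.argmax()).astype(np.uint8)
    T=cv2.morphologyEx(cv2.copyMakeBorder(T,20,20,20,20,0),cv2.MORPH_CLOSE,cv2.getStructuringElement(2,(17,17)))[20:-20,20:-20].astype(float)
    f=lambda p:np.abs(soft(hullmask(n,pts+[p[0],p[1],z0[name]],box))-T).sum()
    r=minimize(f,xy,method='Nelder-Mead',options=dict(initial_simplex=[xy,[xy[0]+.008,xy[1]],[xy[0],xy[1]+.008]],xatol=1e-4,fatol=.1))
    return r.x,r.fun,T.sum()
E
python3 - <<'E'
from fit import *
for n in('top','side'):
    im=cv2.imread(f'pics/{n}0.png')[:,:,::-1]
    for k,xy in dict(spacer=[.624,-.193],shim=[.445,-.326],die=[.493,-.127]).items():
        x,f,a=fitobj(n,k,im,np.array(xy));print(n,k,x.round(4),round(f,1),a)
E
```

```text
Traceback (most recent call last):
  File "fit.py", line 29, in fitobj
    r=minimize(f,xy,method='Nelder-Mead',options=dict(initial_simplex=[xy,[xy[0]+.008,xy[1]],[xy[0],xy[1]+.008]],xatol=1e-4,fatol=.1))
  File "fit.py", line 28, in <lambda>
    f=lambda p:np.abs(soft(hullmask(n,pts+[p[0],p[1],z0[name]],box))-T).sum()
                           ~~~~~~~~^^^^^^^^^^^^^^^^^^^^^^^^^^^^^^^^
  File "fit.py", line 13, in hullmask
    uv=np.array([proj(n,p) for p in pts]);q=((uv-[x0-.5,y0-.5])*S-.5)
                 ~~~~^^^^^
  File "h.py", line 9, in proj
    c=get_calibration(n);K=c['K'];P=c['pose'];q=P[:3,:3].T@(np.asarray(p,float)-P[:3,3])
ValueError: time passes only in moves, steps and waits
```

```bash
python3 - <<'E'
from station import *
import pickle
pickle.dump({n:get_calibration(n) for n in('top','side')},open('cal.pkl','wb'));print(state()['time'])
E
sed -i 's/^from station import \*/from station import state,grab_frame,job_done,tcp_to_grasp\nimport pickle\n_C=pickle.load(open("cal.pkl","rb"))\ndef get_calibration(n): return _C[n]/' h.py
python3 - <<'E'
from fit import *
for n in('top','side'):
    im=cv2.imread(f'pics/{n}0.png')[:,:,::-1]
    for k,xy in dict(spacer=[.624,-.193],shim=[.445,-.326],die=[.493,-.127]).items():
        x,f,a=fitobj(n,k,im,np.array(xy));print(n,k,x.round(4),round(f,1),a)
E
```

```text
0.1
top spacer [ 0.6262 -0.1918] 33.1 392.0
top shim [ 0.4451 -0.3272] 26.2 416.0
top die [ 0.4927 -0.1255] 22.1 805.0
side spacer [ 0.6256 -0.1902] 27.6 469.0
side shim [ 0.4449 -0.326 ] 36.6 581.0
side die [ 0.4928 -0.1245] 35.5 608.0
```

```bash
cat > pot.py <<'E'
from fit import *
def potT(x,y,yaw):
    R=Rz(yaw)@Ry(np.pi/6); return lambda p:(np.asarray(p)/1000.)@R.T+[x,y,.105]
def arcs(z=0):
    out=[]
    for s in(1,-1):
        a=np.arccos(17.5/43);b=np.arccos(17.5/29.5)
        o=np.linspace(-a,a,30);i=np.linspace(b,-b,30)
        P=np.r_[np.c_[43*np.cos(o),43*np.sin(o),0*o+z],np.c_[29.5*np.cos(i),29.5*np.sin(i),0*i+z]]
        P[:,0]*=s;out.append(P)
    return out
def overlay(n,im,pose,box,k,fn):
    x0,y0,w,h=box;T=potT(*pose)
    a=cv2.resize(im[y0:y0+h,x0:x0+w],None,fx=k,fy=k,interpolation=cv2.INTER_CUBIC);a=cv2.convertScaleAbs(a,alpha=2)
    def dr(P,c,cl=True):
        uv=np.array([proj(n,p) for p in T(P)]);q=((uv-[x0-.5,y0-.5])*k-.5)
        cv2.polylines(a,[(q*16).astype(np.int32)],cl,c,1,shift=4)
    for P in arcs(): dr(P,(0,0,255))
    for P in arcs(-40): dr(P,(0,255,255))
    dr(circ(26.5,-49),(255,255,0))
    cv2.imwrite(fn,a)
E
python3 - <<'E'
from pot import *
t=cv2.imread('pics/top0.png');s=cv2.imread('pics/side0.png')
c=[(223,107),(472,165),(383,527),(131,467)]
w=np.array([atz('top',205-.5+(u+.5)/6,205-.5+(v+.5)/6,.012) for u,v in c]);print(w.round(4),w.mean(0))
d=(w[0]-w[3]+w[1]-w[2]);yaw=np.arctan2(d[1],d[0]);print(np.degrees(yaw))
c=[(210,305),(552,313),(537,445),(172,436)]
w2=np.array([atz('side',260-.5+(u+.5)/7,195-.5+(v+.5)/7,.012) for u,v in c]);print(w2.round(4),w2.mean(0))
d=(w2[1]-w2[0]+w2[2]-w2[3]);print(np.degrees(np.arctan2(d[1],d[0])))
m=w.mean(0)
p=(m[0]+.02,m[1]-.005,yaw);print(p)
overlay('top',t,p,(205,205,100,100),6,'pics/ot.png');overlay('side',s,p,(260,195,100,80),7,'pics/os.png')
E
```

```text
[[0.6602 0.2425 0.012 ]
 [0.6371 0.1445 0.012 ]
 [0.4967 0.1777 0.012 ]
 [0.5196 0.276  0.012 ]] [0.5784085  0.21017389 0.012     ]
-13.358992856649746
[[0.5203 0.286  0.012 ]
 [0.6616 0.2534 0.012 ]
 [0.6388 0.155  0.012 ]
 [0.4973 0.1872 0.012 ]] [0.57949804 0.22039894 0.012     ]
-12.912126632046792
(np.float64(0.5984085045846765), np.float64(0.2051738947851383), np.float64(-0.23315841009894092))
```

View pics/ot.png

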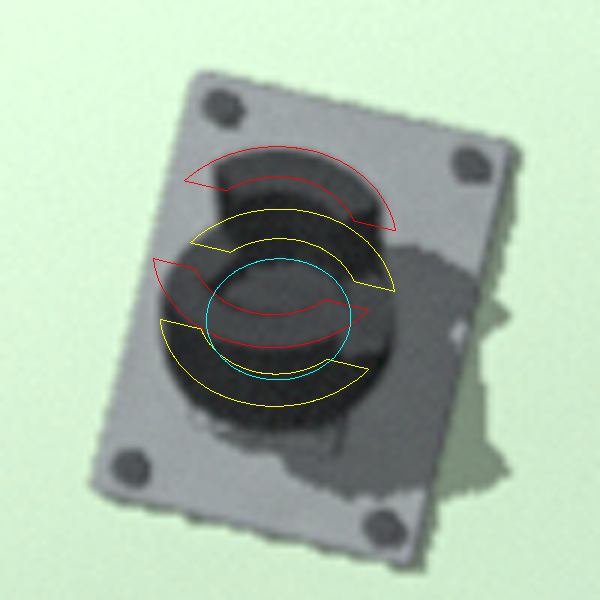

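View pics/os.png

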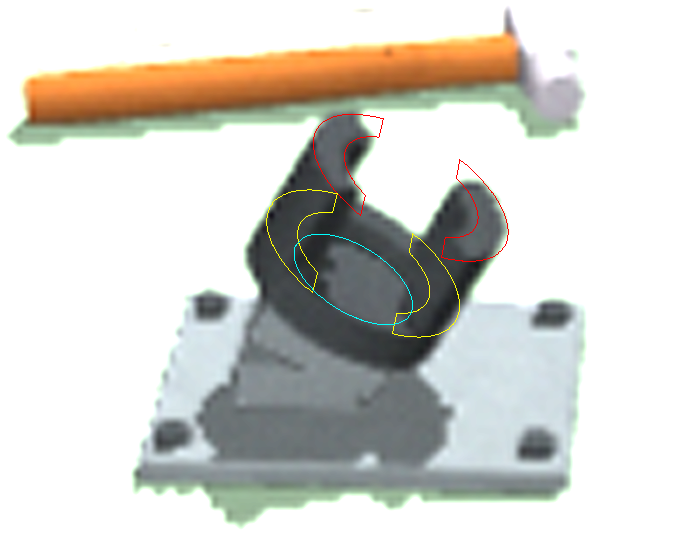

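Run:
```python
from pot import *
t=cv2.imread('pics/top0.png');s=cv2.imread('pics/side0.png')
def crop(im,x0,y0,w,h,k): return cv2.resize(im[y0:y0+h,x0:x0+w],None,fx=k,fy=k,interpolation=cv2.INTER_LANCZOS4)
a=crop(t,225,222,55,60,10);b=crop(s,290,205,50,50,11)
cv2.imwrite('pics/et.png',cv2.convertScaleAbs(a,alpha=4,beta=-40));cv2.imwrite('pics/es.png',cv2.convertScaleAbs(b,alpha=3,beta=-60))
```

```text
(no output)
```

View pics/et.png

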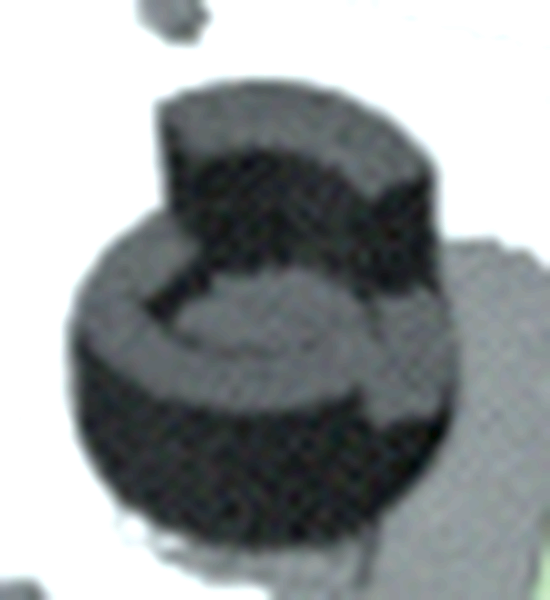

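View pics/es.png

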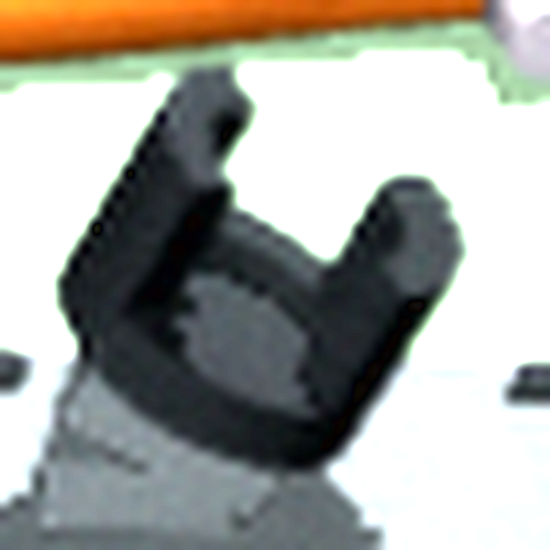

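```bash
sed -i 's/a=np.arccos(17.5\/43);b=np.arccos(17.5\/29.5)/a=b=np.pi\/4/' pot.py
python3 - <<'E'
from pot import *
import sys
t=cv2.imread('pics/top0.png');s=cv2.imread('pics/side0.png')
ct=[(223,107),(472,165),(383,527),(131,467)];cs=[(210,305),(552,313),(537,445),(172,436)]
W=np.array([tri([('top',204.5+(a+.5)/6,204.5+(b+.5)/6),('side',259.5+(c+.5)/7,194.5+(d+.5)/7)]) for (a,b),(c,d) in zip(ct,cs)])
print(W.round(4),W.mean(0))
p=(.590,.210,-.229)
overlay('top',t,p,(225,222,55,60),10,'pics/ot2.png');overlay('side',s,p,(290,205,50,50),11,'pics/os2.png')
E
```

```text
[[ 0.5853  0.229   0.0572]
 [ 0.6357  0.1368  0.0827]
 [ 0.5674  0.1631  0.0186]
 [ 0.5098  0.2913 -0.0555]] [0.57454355 0.20506155 0.02575359]
```

View pics/ot2.png

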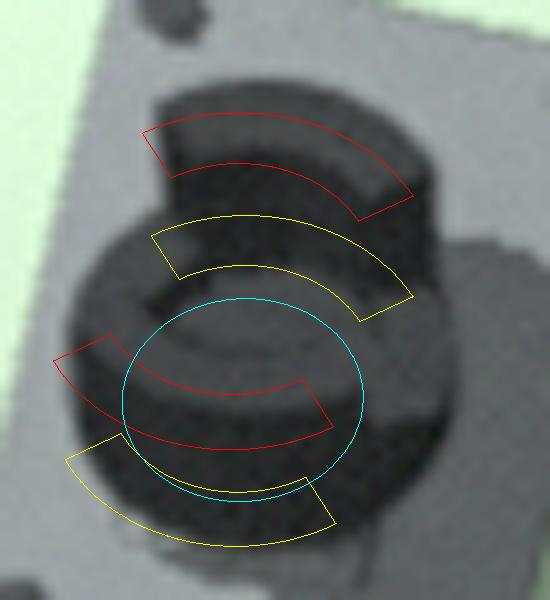

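View pics/os2.png

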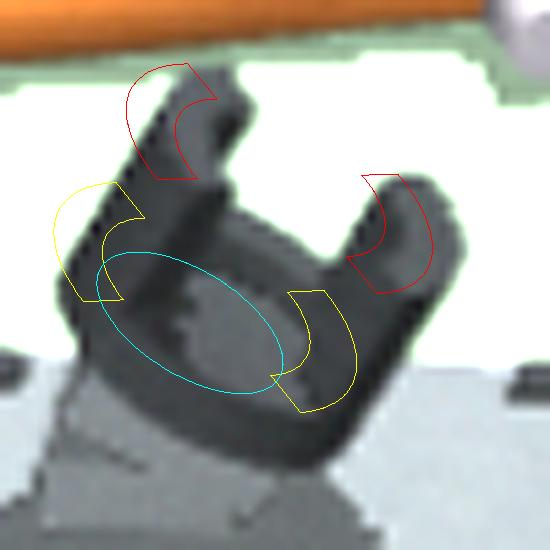

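Run:
```python
from pot import *
t=cv2.imread('pics/top0.png');s=cv2.imread('pics/side0.png')
ct=[(223,107),(472,165),(383,527),(131,467)];cs=[(552,313),(537,445),(172,436),(210,305)]
W=np.array([tri([('top',204.5+(a+.5)/6,204.5+(b+.5)/6),('side',259.5+(c+.5)/7,194.5+(d+.5)/7)]) for (a,b),(c,d) in zip(ct,cs)])
print(W.round(4),W.mean(0));d=W[0]-W[3]+W[1]-W[2];print(np.degrees(np.arctan2(d[1],d[0])))
p=(.597,.2035,-.229)
overlay('top',t,p,(225,222,55,60),10,'pics/ot2.png');overlay('side',s,p,(290,205,50,50),11,'pics/os2.png')
```

```text
[[0.6593 0.241  0.0195]
 [0.6366 0.1437 0.0195]
 [0.497  0.1769 0.0187]
 [0.5197 0.2744 0.0189]] [0.57816556 0.2090085  0.01914507]
-13.397413420033775
```

View pics/ot2.png

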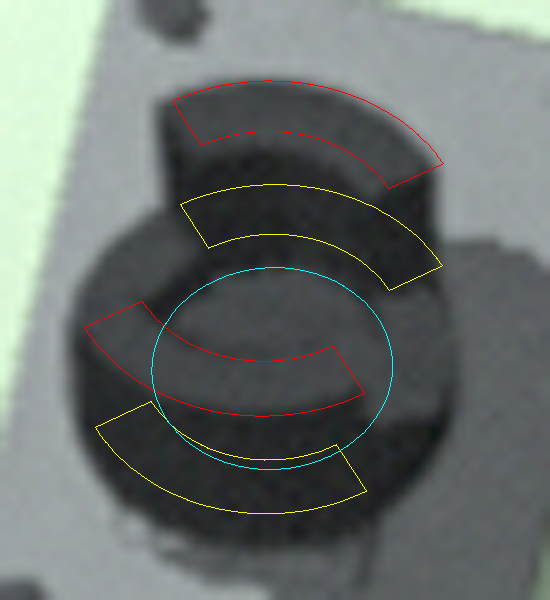

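View pics/os2.png

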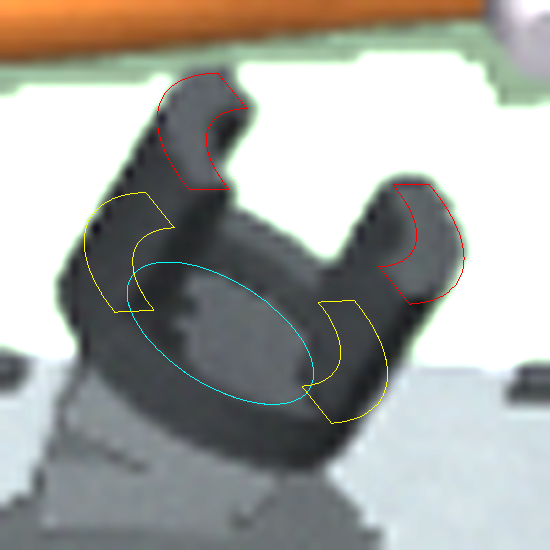

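```bash
python3 -m handwheel '{"fingers":[8.5,8.5,8.5,8.5],"xyz":[[0,-6,0],[0,-6,0],[0,-6,0],[0,-6,0]],"yaw":[0,0,0,0]}' 40; python3 -c "
from station import state
s=state();print(s['joints'],s['tool_rot'])"
```

```text
time: 0.6
ee_pos: [0.1072, -0.3676, 0.1999]
tool_rot: [-3.109, -0.444, 0.0]
force: [0.1, 0.4, 1.2]
opening: 0.0847
[ 1.22234873 -0.14357932 -0.01671136  1.96091822 -0.00243629  1.32477528
 -0.08047146] [-3.10947412e+00 -4.44411799e-01  2.30871787e-04]
```

```bash
python3 -m handwheel '{"fingers":[8.5,8.5],"xyz":[[0,-5,0],[0,-5,0]],"yaw":[0,0]}' 40; python3 -c "
from station import state
s=state();print(s['joints'],s['tool_rot'])"
```

```text
time: 0.85
ee_pos: [0.0879, -0.2977, 0.1782]
tool_rot: [-3.051, -0.422, -0.012]
force: [-0.1, -1.1, 1.2]
opening: 0.085
[ 1.10939077 -0.25329969  0.0819804   2.09743478 -0.00234849  1.35455155
 -0.10710082] [-3.0507998  -0.42207597 -0.01246891]
```

```bash
python3 -m handwheel '{"fingers":[8.5,8.5],"xyz":[[0,-5,0],[0,-5,0]],"yaw":[0,0]}' 40; python3 -c "
from station import state
s=state();print(s['joints'],s['tool_rot'])"; python3 -m handwheel '{"fingers":[8.5,8.5],"xyz":[[0,5,0],[0,5,-1]],"yaw":[0,0]}' 40; python3 -c "
from station import state
s=state();print(s['joints'],s['tool_rot'])"
```

```text
time: 1.1
ee_pos: [0.0814, -0.2269, 0.1394]
tool_rot: [-2.901, -0.419, -0.051]
force: [0.3, -0.2, 0.2]
opening: 0.0852
[ 1.0711971  -0.25370377  0.12515017  2.20378745 -0.05216383  1.38581658
 -0.07996828] [-2.90129498 -0.41904395 -0.05098171]
time: 1.35
ee_pos: [0.1098, -0.3247, 0.1295]
tool_rot: [-2.904, -0.419, -0.05]
force: [-0.3, 0.2, 1.0]
opening: 0.0852
[ 1.0699014  -0.00308302  0.16499374  2.01313734 -0.07445264  1.32941561
 -0.02449831] [-2.90381142 -0.41879299 -0.05034986]
```

```bash
cat > st.py <<'E'
from h import *
from scipy.spatial.transform import Rotation as Ro
def show():
    s=state();R=Ro.from_rotvec(s['tool_rot']).as_matrix();p=np.array(s['ee_pos'])
    print('t',round(s['time'],2),'p',p.round(4),'r %.3f az %.1f'%(np.hypot(*p[:2]),np.degrees(np.arctan2(p[1],p[0]))),'open %.4f'%s['opening'],'F',np.round(s['force'],1))
    z=R[:,2];print(' z',z.round(3),'tilt %.1f az %.1f'%(np.degrees(np.arccos(-z[2])),np.degrees(np.arctan2(z[1],z[0]))),'x',R[:,0].round(3),'y',R[:,1].round(3),'q',np.round(s['joints'],2))
    return s,R,p
def togo(target,R,p):
    d=R.T@(np.asarray(target)-p)*100;print(' to',np.round(target,4),'tool cm',d.round(2));return d
E
python3 - <<'E'
from st import *
s,R,p=show()
u=p[:2]/np.hypot(*p[:2]);togo([u[0]*.84,u[1]*.84,.2],R,p)
E
```

```text
t 1.35 p [ 0.1098 -0.3247  0.1295] r 0.343 az -71.3 open 0.0852 F [-0.3  0.2  1. ]
 z [ 0.004  0.209 -0.978] tilt 12.0 az 88.8 x [0.959 0.276 0.063] y [ 0.283 -0.938 -0.199] q [ 1.07 -0.    0.16  2.01 -0.07  1.33 -0.02]
 to [ 0.2691 -0.7957  0.2   ] tool cm [  2.73  47.3  -16.65]
```

```bash
python3 -m handwheel '{"fingers":[8.5,8.5,8.5,8.5,8.5,8.5,8.5,8.5,8.5],"xyz":[[0.3,5.8,-2.1],[0.3,5.8,-2.1],[0.3,5.8,-2.1],[0.3,5.8,-2.1],[0.3,5.8,-2.1],[0.3,5.8,-2.1],[0.3,5.8,-2.1],[0.3,5.8,-2.1],[0.3,5.8,-1.5]],"yaw":[0,0,0,0,0,0,0,0,0]}' 40; python3 -c "
from st import *
show()"
```

```text
time: 2.48
ee_pos: [0.2166, -0.7497, 0.2017]
tool_rot: [-2.951, -0.259, -0.143]
force: [-1.9, -1.0, 0.1]
opening: 0.0853
t 2.48 p [ 0.2166 -0.7497  0.2017] r 0.780 az -73.9 open 0.0853 F [-1.9 -1.   0.1]
 z [ 0.08   0.183 -0.98 ] tilt 11.5 az 66.3 x [0.98  0.164 0.111] y [ 0.181 -0.969 -0.166] q [ 1.18  1.07  0.74  0.36 -0.76  1.97 -0.  ]
```

```bash
python3 -m handwheel '{"fingers":[8.5,8.5],"xyz":[[-0.5,5,0],[-0.5,5,0]],"yaw":[0,0]}' 40; python3 -c "
from st import *
show()"
```

```text
time: 2.72
ee_pos: [0.2018, -0.7726, 0.2041]
tool_rot: [-2.978, -0.215, -0.167]
force: [-1.0, -0.6, 2.5]
opening: 0.0849
t 2.73 p [ 0.2018 -0.7726  0.2041] r 0.799 az -75.4 open 0.0849 F [-1.  -0.6  2.5]
 z [ 0.1    0.158 -0.982] tilt 10.8 az 57.6 x [0.984 0.134 0.122] y [ 0.151 -0.978 -0.142] q [ 1.24  1.17  1.26  0.21 -1.31  2.04 -0.02]
```

```bash
cat > kin.py <<'E'
import numpy as np
from scipy.spatial.transform import Rotation as Ro
from scipy.optimize import least_squares
def rot(ax,a): return Ro.from_euler(ax,a).as_matrix()
def fk(q,P):
    o1,h,L1,e1,L2,L3,o7,e2,s=P
    R=rot('z',q[0]+o1);p=np.array([0,0,h])
    R=R@rot('y',q[1])@rot('z',s3*q[2]);p=p+R@[e1,0,L1]
    R=R@rot('y',q[3])@rot('z',s5*q[4]);p=p+R@[e2,0,L2]
    R=R@rot('y',q[5])@rot('z',s7*q[6]+o7);p=p+R@[s,0,L3]
    return p,R
s3=s5=s7=1
E
cat > data.py <<'E'
D=[([1.2241,.3842,.0164,1.3712,-.0063,1.3882,-.0465],[.1749,-.5994,.1994],[-3.1081,-.4441,.0005]),
([1.22234873,-.14357932,-.01671136,1.96091822,-.00243629,1.32477528,-.08047146],[.1072,-.3676,.1999],[-3.10947,-.44411,.00023]),
([1.10939077,-.25329969,.0819804,2.09743478,-.00234849,1.35455155,-.10710082],[.0879,-.2977,.1782],[-3.0508,-.42208,-.01247]),
([1.0711971,-.25370377,.12515017,2.20378745,-.05216383,1.38581658,-.07996828],[.0814,-.2269,.1394],[-2.90129,-.41904,-.05098]),
([1.0699014,-.00308302,.16499374,2.01313734,-.07445264,1.32941561,-.02449831],[.1098,-.3247,.1295],[-2.90381,-.41879,-.05035])]
E
python3 - <<'E'
import kin,itertools
from kin import *
from data import D
from station import state
s=state();print(s['joints'].tolist() if hasattr(s['joints'],'tolist') else s['joints'],s['ee_pos'],s['tool_rot'])
D=D+[(s['joints'],s['ee_pos'],s['tool_rot'])]
for sg in itertools.product((1,-1),repeat=3):
    kin.s3,kin.s5,kin.s7=sg
    def f(P):
        r=[]
        for q,p,rv in D:
            a,R=fk(q,P);r+=list((a-p)*5)+list((Ro.from_matrix(R).inv()*Ro.from_rotvec(rv)).as_rotvec())
        return r
    best=None
    for o7 in(-1.57,0,1.57,3.14):
      r=least_squares(f,[-2.51,.33,.4,0,.4,.2,o7,0,0])
      if best is None or r.cost<best.cost: best=r
    print(sg,best.cost,best.x.round(4))
E
```

```text
[1.241192882732789, 1.1722990310199075, 1.2590803355465658, 0.21450761534018026, -1.3143627973619123, 2.038774231047791, -0.021146317110173285] [ 0.20183951 -0.77261224  0.20411344] [-2.97823308 -0.21494165 -0.16729604]
(1, 1, 1) 0.0886240758597642 [-2.7039  0.2672  0.4458 -0.0076  0.4797  0.376   1.4813  0.0129  0.0928]
(1, 1, -1) 0.12026993027126757 [-2.6892e+00  2.3180e-01  4.5720e-01 -1.4000e-02  4.7870e-01  3.6470e-01
  1.3763e+00 -1.6000e-03  8.5800e-02]
(1, -1, 1) 3.079342585849494 [-2.5699 -0.1584  0.5298 -0.0422  0.4368  0.2104  1.7794 -0.1629  0.0279]
(1, -1, -1) 3.1834303225905174 [-2.5731 -0.1606  0.5331 -0.0389  0.4345  0.2072  1.6506 -0.1574  0.0302]
(-1, 1, 1) 3.5151506839948277 [-2.5377 -0.1181  0.5216 -0.0944  0.4994  0.2794  1.2517 -0.2235  0.0669]
(-1, 1, -1) 3.404606095994027 [-2.5457 -0.1201  0.5304 -0.0989  0.5039  0.2932  1.1177 -0.2328  0.0711]
(-1, -1, 1) 0.11612696741869033 [-2.6215  0.4479  0.4482  0.0098  0.4778  0.5605  1.3868  0.0227  0.0771]
(-1, -1, -1) 0.12061341699816737 [-2.6238  0.4233  0.4569  0.0059  0.4782  0.5507  1.2653  0.0151  0.0783]
```

```bash
cat >> data.py <<'E'
D+=[([1.241192882732789, 1.1722990310199075, 1.2590803355465658, 0.21450761534018026, -1.3143627973619123, 2.038774231047791, -0.021146317110173285],[ 0.20183951,-0.77261224,0.20411344],[-2.97823308,-0.21494165,-0.16729604])]
E
python3 - <<'E'
import kin,itertools
from kin import *
from data import D
def fk(q,P):
    o1,h,L1,e1,L2,L3,o7,e2,s, o2,o3,o4,o5,o6=P
    R=rot('z',q[0]+o1);p=np.array([0,0,h])
    R=R@rot('y',q[1]+o2)@rot('z',kin.s3*q[2]+o3);p=p+R@[e1,0,L1]
    R=R@rot('y',q[3]+o4)@rot('z',kin.s5*q[4]+o5);p=p+R@[e2,0,L2]
    R=R@rot('y',kin.s6*q[5]+o6)@rot('z',kin.s7*q[6]+o7);p=p+R@[s,0,L3]
    return p,R
rng=np.random.default_rng(0)
res=[]
for sg in itertools.product((1,-1),repeat=4):
    kin.s3,kin.s5,kin.s7,kin.s6=sg
    def f(P):
        r=[]
        for q,p,rv in D:
            a,R=fk(q,P);r+=list((a-p)*5)+list((Ro.from_matrix(R).inv()*Ro.from_rotvec(rv)).as_rotvec())
        return r
    for k in range(25):
      x0=np.r_[-2.51,.33,.4,0,.4,.2,rng.choice([-1.57,0,1.57,3.14]),0,0,0,rng.choice([-1.57,0,1.57,3.14]),0,rng.choice([-1.57,0,1.57,3.14]),0]
      r=least_squares(f,x0,max_nfev=100)
      res.append((r.cost,sg,r.x.round(3)))
res.sort(key=lambda a:a[0])
for r in res[:5]: print(r[0],r[1],r[2].tolist())
E
```

```text
0.03733684008219025 (1, -1, 1, 1) [-2.837, 0.292, 0.428, 0.064, -0.428, 0.305, 1.461, -0.197, 0.069, -0.074, 0.151, 3.016, -0.056, -2.949]
0.03733684008219025 (1, -1, 1, 1) [-2.837, 0.292, 0.428, 0.064, -0.428, 0.305, 1.461, -0.197, 0.069, -0.074, 0.151, 3.016, -0.056, -2.949]
0.037336840082329785 (1, 1, 1, -1) [-2.837, 0.292, 0.428, 0.064, 0.428, 0.305, -1.68, -0.197, 0.069, -0.074, 0.151, -0.125, 3.198, -0.193]
0.037336840083351544 (1, 1, 1, 1) [-2.837, 0.292, 0.428, 0.064, 0.428, 0.305, 7.744, 0.197, 0.069, -0.074, 6.435, -0.125, 0.056, 0.193]
0.037336840084058916 (1, 1, 1, -1) [-2.837, 0.292, 0.428, 0.064, 0.428, 0.305, -1.68, -0.197, 0.069, -0.074, 0.151, -0.125, 3.198, -0.193]
```

Run:
```python
import kin,itertools
from kin import *
from data import D
D0=D
for excl in ([],[5],[4],[3],[2],[1],[0],[0,5],[3,5],[2,3],[2,3,4]):
  D=[d for i,d in enumerate(D0) if i not in excl]
  best=None
  for sg in itertools.product((1,-1),repeat=3):
    kin.s3,kin.s5,kin.s7=sg
    def f(P):
        r=[]
        for q,p,rv in D:
            a,R=fk(q,P);r+=list((a-p)*5)+list((Ro.from_matrix(R).inv()*Ro.from_rotvec(rv)).as_rotvec())
        return np.array(r)
    for o7 in(1.57,-1.57,0):
      r=least_squares(f,[-2.51,.33,.4,0,.4,.2,o7,0,0])
      if best is None or r.cost<best[0].cost: best=(r,sg,f(r.x))
  print(excl,best[1],best[0].cost,best[0].x.round(4).tolist());
  if len(excl)<2: print(best[2].reshape(-1,6).round(3).tolist())
```

```text
[] (1, 1, 1) 0.08862407615361892 [-2.7039, 0.2672, 0.4458, -0.0076, 0.4797, 0.376, 1.4813, 0.0129, 0.0928]
[[-0.101, -0.017, 0.036, 0.0, -0.0, -0.041], [0.052, 0.002, 0.009, 0.0, -0.0, -0.041], [0.085, 0.017, 0.0, -0.001, 0.026, -0.024], [-0.003, -0.003, -0.023, -0.004, 0.1, -0.057], [-0.064, -0.0, -0.021, -0.004, 0.099, -0.056], [0.027, 0.009, -0.002, -0.012, 0.265, 0.22]]
[5] (1, -1, 1) 0.00826872956172768 [-2.5567, 0.2104, 0.4614, -0.0012, 0.4543, 0.3877, 1.5723, -0.0326, 0.0168]
[[-0.001, 0.006, 0.002, 0.0, -0.012, 0.013], [-0.036, 0.004, 0.001, 0.0, -0.005, 0.015], [-0.049, 0.009, -0.001, 0.0, 0.03, 0.031], [0.0, -0.013, -0.005, 0.01, 0.028, -0.022], [0.083, -0.005, 0.003, 0.006, -0.016, -0.038]]
[4] (-1, -1, 1) 0.05210802079861803 [-2.6093, 0.3745, 0.4535, -0.0, 0.4729, 0.5138, 1.4464, -0.0019, 0.0641]
[[-0.025, -0.019, -0.016, 0.0, -0.0, 0.056], [0.154, 0.035, -0.02, 0.0, -0.0, 0.121], [-0.114, -0.004, -0.007, 0.01, -0.022, -0.051], [-0.022, 0.02, 0.026, 0.042, -0.088, -0.172], [0.0, 0.003, 0.017, 0.017, -0.017, 0.042]]
[3] (1, 1, 1) 0.08100775102466332 [-2.688, 0.2576, 0.4483
[... 1035 characters left out ...]
604, 0.1373]
[[0.001, 0.016, -0.011, 0.0, -0.0, -0.048], [0.075, -0.011, 0.023, -0.002, 0.018, -0.031], [0.034, -0.056, 0.025, -0.008, 0.071, -0.062], [-0.083, 0.036, -0.024, -0.008, 0.07, -0.061], [-0.024, -0.003, -0.013, -0.027, 0.245, 0.213]]
[0, 5] (1, -1, 1) 0.0031536932053681027 [-2.629, 0.3082, 0.079, -0.115, 0.0903, 1.8262, 1.4974, -1.7316, 0.0513]
[3, 5] (1, -1, 1) 0.006974661452234723 [-2.5539, 0.1979, 0.4477, -0.0008, 0.4895, 0.195, 1.5806, 0.1308, 0.016]
[2, 3] (1, 1, 1) 0.0748856363592357 [-2.7195, 0.2636, 0.4454, -0.0102, 0.4816, 0.3726, 1.4862, 0.0131, 0.1057]
[2, 3, 4] (-1, -1, -1) 0.001041095810990954 [-2.4647, 0.2051, 0.4375, 0.0015, 0.4658, 0.3157, 1.5648, 0.0084, -0.0234]
```

Run:
```python
import kin,itertools
from kin import *
from data import D
def fk(q,P,sg):
    o1,h,L1,e1,L2,L3,o7,e2,s,y1,y2,y3,x0=P
    R=rot('z',q[0]+o1);p=np.array([0,0,h])+R@[x0,0,0]
    R=R@rot('y',q[1])@rot('z',sg[0]*q[2]);p=p+R@[e1,y1,L1]
    R=R@rot('y',q[3])@rot('z',sg[1]*q[4]);p=p+R@[e2,y2,L2]
    R=R@rot('y',q[5])@rot('z',sg[2]*q[6]+o7);p=p+R@[s,y3,L3]
    return p,R
# rotation only check
for sg in itertools.product((1,-1),repeat=3):
    def f(P):
        o1,o7,o3,o5=P
        r=[]
        for q,p,rv in D:
            R=rot('z',q[0]+o1)@rot('y',q[1])@rot('z',sg[0]*q[2]+o3)@rot('y',q[3])@rot('z',sg[1]*q[4]+o5)@rot('y',q[5])@rot('z',sg[2]*q[6]+o7)
            r.append((Ro.from_matrix(R).inv()*Ro.from_rotvec(rv)).as_rotvec())
        return np.concatenate(r)
    b=min((least_squares(f,[-2.51,o7,0,0]) for o7 in(1.57,-1.57,0)),key=lambda r:r.cost)
    print(sg,b.cost,b.x.round(3),b.fun.reshape(-1,3).round(3).tolist())
```

```text
(1, 1, 1) 0.02012868239677955 [-3.576 -5.51   0.173 -0.031] [[0.031, -0.019, -0.038], [-0.044, 0.032, -0.025], [-0.056, 0.023, -0.013], [-0.044, -0.006, -0.038], [-0.005, -0.022, -0.024], [0.056, 0.057, 0.139]]
(1, 1, -1) 0.04328729210860571 [-3.624  0.627  0.196 -0.044] [[0.029, -0.013, -0.01], [-0.057, 0.042, -0.062], [-0.07, 0.033, -0.105], [-0.058, -0.002, -0.076], [-0.012, -0.019, 0.052], [0.067, 0.053, 0.2]]
(1, -1, 1) 1.6055006632474327 [-2.034  1.335 -1.134 -0.398] [[-0.136, 0.749, -0.246], [-0.185, 0.183, -0.236], [-0.161, 0.07, -0.187], [-0.104, 0.006, -0.211], [-0.104, 0.219, -0.302], [-0.427, -0.772, 1.182]]
(1, -1, -1) 1.716259444656758 [-2.032  1.236 -1.112 -0.405] [[-0.137, 0.75, -0.216], [-0.178, 0.199, -0.272], [-0.156, 0.093, -0.278], [-0.104, 0.025, -0.249], [-0.111, 0.228, -0.227], [-0.413, -0.801, 1.244]]
(-1, 1, 1) 1.3537389286388992 [-4.396  0.634  1.345  0.295] [[0.668, -0.273, 0.326], [0.022, -0.175, 0.394], [-0.049, -0.17, 0.188], [-0.013, -0.199, 0.074], [0.238, -0.216, 0.054], [-0.776, -0.016, -1.036]]
(-1, 1, -1) 1.2602212293830328 [-4.396  0.538  1.371  0.286] [[0.668, -0.269, 0.356], [0.004, -0.171, 0.357], [-0.074, -0.162, 0.097], [-0.036, -0.191, 0.037], [0.232, -0.203, 0.129], [-0.757, -0.036, -0.976]]
(-1, -1, 1) 0.05985954947439355 [-2.467  1.59   0.056 -0.032] [[0.001, 0.01, 0.112], [0.001, 0.039, 0.182], [0.001, 0.033, 0.006], [0.017, -0.008, -0.122], [0.014, -0.023, -0.229], [-0.014, -0.016, 0.051]]
(-1, -1, -1) 0.05865754891080401 [-2.527  1.433  0.08  -0.045] [[0.0, 0.015, 0.14], [-0.0, 0.055, 0.145], [0.001, 0.051, -0.085], [0.017, 0.004, -0.159], [0.015, -0.016, -0.153], [-0.008, -0.034, 0.112]]
```

Run:
```python
import itertools
from kin import *
from data import D
out=[]
for sg in itertools.product((1,-1),repeat=7):
    def f(P):
        o1,o7,o3,o5,o2,o4,o6=P
        r=[]
        for q,p,rv in D:
            R=rot('z',sg[0]*q[0]+o1)@rot('y',sg[1]*q[1]+o2)@rot('z',sg[2]*q[2]+o3)@rot('y',sg[3]*q[3]+o4)@rot('z',sg[4]*q[4]+o5)@rot('y',sg[5]*q[5]+o6)@rot('z',sg[6]*q[6]+o7)
            r.append((Ro.from_matrix(R).inv()*Ro.from_rotvec(rv)).as_rotvec())
        return np.r_[np.concatenate(r),.02*np.array([o3,o5,o2,o4,o6])]
    for o1 in(0,-2.5,1.57):
      for o7 in(1.57,-1.57,0):
        r=least_squares(f,[o1,o7,0,0,0,0,0],max_nfev=40);out.append((r.cost,sg,r.x.round(3).tolist()))
out.sort()
for o in out[:6]:print(o)
```

```text
(np.float64(1.4914176332209962e-08), (-1, -1, -1, -1, -1, -1, -1), [-3.141, -1.571, -0.0, -0.0, 0.0, -0.0, -0.0])
(np.float64(1.4914176332211547e-08), (-1, -1, -1, -1, -1, -1, -1), [3.142, -1.571, -0.0, -0.0, 0.0, -0.0, -0.0])
(np.float64(1.4914176332212185e-08), (-1, -1, -1, -1, -1, -1, -1), [-3.141, -1.571, -0.0, -0.0, 0.0, -0.0, -0.0])
(np.float64(1.4914176332223614e-08), (-1, 1, -1, 1, -1, 1, -1), [0.0, 1.571, -0.0, -0.0, -0.0, 0.0, 0.0])
(np.float64(1.4914176332231932e-08), (-1, 1, -1, 1, -1, 1, -1), [0.0, 1.571, -0.0, -0.0, -0.0, 0.0, 0.0])
(np.float64(1.4914176332232395e-08), (-1, -1, -1, -1, -1, -1, -1), [3.142, -1.571, -0.0, -0.0, 0.0, -0.0, -0.0])
```

```bash
cat > kin.py <<'E'
import numpy as np
from scipy.spatial.transform import Rotation as Ro
from scipy.optimize import least_squares
def rot(ax,a): return Ro.from_euler(ax,a).as_matrix()
L=None
def fk(q,P=None):
    P=L if P is None else P
    h,L1,L2,L3,x0,e1,e2,s,y0,y1,y2,y3=P
    R=rot('z',-q[0]);p=np.array([0,0,h])+R@[x0,y0,0]
    R=R@rot('y',q[1])@rot('z',-q[2]);p=p+R@[e1,y1,L1]
    R=R@rot('y',q[3])@rot('z',-q[4]);p=p+R@[e2,y2,L2]
    R=R@rot('y',q[5])@rot('z',-q[6]+np.pi/2);p=p+R@[s,y3,L3]
    return p,R
E
python3 - <<'E'
from kin import *
from data import D
f=lambda P:np.r_[np.concatenate([fk(q,P)[0]-p for q,p,rv in D]),.0005*np.array(P[4:])]
r=least_squares(f,[.33,.4,.4,.2]+[0]*8);print(r.cost,r.x.round(4).tolist());print(r.fun[:18].reshape(-1,3).round(4).tolist())
E
```

```text
3.763985070481069e-09 [0.2519, 0.4555, 0.4612, 0.3901, 0.0001, -0.0, 0.0001, -0.0014, -0.0177, -0.0135, 0.0008, 0.0002]
[[-0.0001, -0.0, -0.0], [0.0, 0.0, 0.0], [0.0, -0.0, 0.0], [-0.0, 0.0, -0.0], [0.0, -0.0, -0.0], [0.0, 0.0, 0.0]]
```

```bash
cat >> kin.py <<'E'
L=np.array([0.2519,0.4555,0.4612,0.3901,0.0001,0,0.0001,-0.0014,-0.0177,-0.0135,0.0008,0.0002])
lo=np.array([-2.95,-.25,-1.52,.18,-1.44,.02,-3.01]);hi=np.array([2.95,2.06,1.56,2.33,4.58,2.06,3.01])
vm=np.array([2.39,2.39,3.01,3.01,3.14,3.14,3.14])*.7/8
def solve(q,tp,tR,w=1.,reg=.01,cap=True,qn=None,rn=0):
    a=lo if not cap else np.maximum(lo,q-vm);b=hi if not cap else np.minimum(hi,q+vm)
    a=np.minimum(a,q-1e-6);b=np.maximum(b,q+1e-6)
    def f(x):
        p,R=fk(x);return np.r_[(p-tp)/w,Ro.from_matrix(tR@R.T).as_rotvec(),reg*(x-q)]
    r=least_squares(f,q,bounds=(a,b));return r.x
def row(q,xyz,yaw=0,**k):
    p,R=fk(q);return solve(q,p+R@np.array(xyz)/100,R@rot('z',np.radians(yaw)),**k)
def info(q):
    p,R=fk(q);z=R[:,2];return '%s tilt %.1f az %.1f q %s'%(p.round(3),np.degrees(np.arccos(-z[2])),np.degrees(np.arctan2(z[1],z[0])),np.round(q,2))
E
python3 - <<'E'
from kin import *
from data import D
B,C,Dd,E,G=[np.array(D[i][0]) for i in(1,2,3,4,5)]
print('C',info(C));print('D',info(Dd));print('G',info(G))
for w in(.1,.2,.3,.5,1,2):
  for reg in(.003,.03):
    q=row(row(B,[0,-5,0],w=w,reg=reg),[0,-5,0],w=w,reg=reg);print(w,reg,'C',info(q))
    q=row(row(C,[0,-5,0],w=w,reg=reg),[0,-5,0],w=w,reg=reg);print('   D',info(q))
E
```

```text
C [ 0.088 -0.298  0.178] tilt 3.6 az 90.4 q [ 1.11 -0.25  0.08  2.1  -0.    1.35 -0.11]
D [ 0.081 -0.227  0.139] tilt 12.2 az 88.8 q [ 1.07 -0.25  0.13  2.2  -0.05  1.39 -0.08]
G [ 0.202 -0.773  0.204] tilt 10.8 az 57.6 q [ 1.24  1.17  1.26  0.21 -1.31  2.04 -0.02]
0.1 0.003 C [ 0.08  -0.275  0.2  ] tilt 7.2 az 106.6 q [ 1.44 -0.25 -0.2   2.05 -0.05  1.46 -0.03]
   D [ 0.063 -0.208  0.188] tilt 16.5 az 103.1 q [ 1.45 -0.25 -0.2   2.11 -0.07  1.57 -0.03]
0.1 0.03 C [ 0.08  -0.275  0.2  ] tilt 7.2 az 106.8 q [ 1.43 -0.25 -0.2   2.05 -0.05  1.46 -0.04]
   D [ 0.063 -0.208  0.188] tilt 16.5 az 103.1 q [ 1.44 -0.25 -0.2   2.11 -0.07  1.57 -0.03]
0.2 0.003 C [ 0.082 -0.282  0.198] tilt 6.1 az 106.6 q [ 1.44 -0.25 -0.2   2.05 -0.05  1.44 -0.03]
   D [ 0.066 -0.22   0.183] tilt 14.4 az 102.6 q [ 1.45 -0.25 -0.2   2.11 -0.07  1.53 -0.02]
0.2 0.03 C [ 0.082 -0.282  0.198] tilt 6.1 az 106.8 q [ 1.43 -0.25 -0.2   2.05 -0.05  1.44 -0.04]
   D [ 0.066 -0.22   0.183] tilt 14.4 az 102.6 q [ 1.44 -0.25 -0.2   2.11 -0.07  1.53 -0.03]
0.3 0.003 C [ 0.085 -0.29   0.196] tilt 4.8 az 106.7 q [ 1.44 -0.25 
[... 745 characters left out ...]
8 q [ 1.44 -0.25 -0.2   2.07 -0.05  1.34 -0.03]
   D [ 0.083 -0.276  0.161] tilt 5.3 az 95.7 q [ 1.45 -0.25 -0.21  2.14 -0.07  1.34 -0.02]
1 0.03 C [ 0.092 -0.313  0.189] tilt 1.0 az 107.7 q [ 1.38 -0.25 -0.16  2.07 -0.04  1.34 -0.05]
   D [ 0.083 -0.276  0.161] tilt 5.3 az 95.8 q [ 1.41 -0.25 -0.17  2.14 -0.07  1.34 -0.04]
2 0.003 C [ 0.093 -0.318  0.188] tilt 0.3 az 107.4 q [ 1.44 -0.25 -0.2   2.07 -0.05  1.32 -0.03]
   D [ 0.085 -0.283  0.157] tilt 4.0 az 92.3 q [ 1.45 -0.25 -0.2   2.14 -0.07  1.31 -0.03]
2 0.03 C [ 0.094 -0.318  0.189] tilt 0.3 az 108.8 q [ 1.31 -0.25 -0.1   2.07 -0.02  1.32 -0.07]
   D [ 0.087 -0.284  0.158] tilt 4.0 az 92.5 q [ 1.31 -0.25 -0.09  2.15 -0.05  1.32 -0.06]
```

```bash
cat > sim.py <<'E'
from kin import *
def wrow(q,d,yaw=0,**k):  # world displacement m
    p,R=fk(q);return solve(q,p+np.array(d),R@rot('z',np.radians(yaw)),**k)
def goto(q,t,step=.055,n=30,v=True,**k):
    for i in range(n):
        p,_=fk(q);d=np.array(t)-p;D=np.linalg.norm(d)
        if D<.002: break
        q=wrow(q,d*min(1,step/D),**k)
    if v: print(i,'rows',info(q))
    return q
E
python3 - <<'E'
from sim import *
from data import D
K=dict(w=.25,reg=.03)
q=np.array(D[5][0]);print(info(q))
q=goto(q,[-.1,-.55,.3],**K)
q=goto(q,[-.29,-.47,.40],**K)
for i in range(8):
    q=wrow(q,[0,0,.04],**K);print(info(q))
E
```

```text
[ 0.202 -0.773  0.204] tilt 10.8 az 57.6 q [ 1.24  1.17  1.26  0.21 -1.31  2.04 -0.02]
8 rows [-0.1  -0.55  0.3 ] tilt 11.8 az 62.3 q [ 1.    0.8   1.53  1.2  -0.78  2.    0.87]
5 rows [-0.29 -0.47  0.4 ] tilt 11.5 az 62.7 q [ 1.51  0.55  1.08  0.95 -0.43  2.06  0.96]
[-0.289 -0.468  0.434] tilt 9.0 az 65.8 q [ 1.62  0.45  0.81  0.9  -0.29  2.06  0.86]
[-0.287 -0.465  0.467] tilt 5.8 az 71.6 q [ 1.74  0.37  0.55  0.85 -0.18  2.06  0.77]
[-0.286 -0.463  0.498] tilt 2.5 az 93.3 q [ 1.81  0.32  0.4   0.81 -0.11  2.06  0.72]
[-0.285 -0.46   0.529] tilt 2.3 az -162.1 q [ 1.81  0.29  0.39  0.78 -0.09  2.06  0.72]
[-0.284 -0.458  0.56 ] tilt 5.7 az -137.1 q [ 1.79  0.26  0.41  0.74 -0.09  2.06  0.71]
[-0.283 -0.456  0.591] tilt 9.4 az -131.2 q [ 1.77  0.24  0.43  0.7  -0.09  2.06  0.71]
[-0.282 -0.454  0.622] tilt 13.2 az -128.7 q [ 1.75  0.22  0.47  0.65 -0.1   2.06  0.72]
[-0.281 -0.453  0.653] tilt 17.1 az -127.2 q [ 1.72  0.21  0.5   0.6  -0.1   2.06  0.72]
```

Run:
```python
from st import *
s,R,p=show()
d=togo([-.27,-.47,.42],R,p);print(R.T@[0,0,4])
```

```text
t 2.73 p [ 0.2018 -0.7726  0.2041] r 0.799 az -75.4 open 0.0849 F [-1.  -0.6  2.5]
 z [ 0.1    0.158 -0.982] tilt 10.8 az 57.6 x [0.984 0.134 0.122] y [ 0.151 -0.978 -0.142] q [ 1.24  1.17  1.26  0.21 -1.31  2.04 -0.02]
 to [-0.27 -0.47  0.42] tool cm [-39.73 -39.78 -21.15]
[ 0.48634817 -0.56695236 -3.9296349 ]
```

```bash
python3 -m handwheel '{"fingers":[8.5,8.5,8.5,8.5,8.5,8.5,8.5,8.5,8.5,8.5,8.5],"xyz":[[-3.6,-3.6,-1.9],[-3.6,-3.6,-1.9],[-3.6,-3.6,-1.9],[-3.6,-3.6,-1.9],[-3.6,-3.6,-1.9],[-3.6,-3.6,-1.9],[-3.6,-3.6,-1.9],[-3.6,-3.6,-1.9],[-3.6,-3.6,-1.9],[-3.6,-3.6,-1.9],[-3.6,-3.6,-1.9]],"yaw":[0,0,0,0,0,0,0,0,0,0,0]}' 40; python3 -c "
from st import *
s,R,p=show();togo([-.27,-.47,.42],R,p)
from sim import *
K=dict(w=.25,reg=.03)
q=np.array(s['joints'])
for i in range(5):
    q=wrow(q,[0,0,.04],**K);print(info(q))
print(R.T@[0,0,4])"
```

```text
time: 4.1
ee_pos: [-0.2597, -0.4773, 0.4133]
tool_rot: [-2.978, -0.212, -0.167]
force: [-2.7, -0.3, -1.7]
opening: 0.0849
t 4.1 p [-0.2597 -0.4773  0.4133] r 0.543 az -118.6 open 0.0849 F [-2.7 -0.3 -1.7]
 z [ 0.1    0.159 -0.982] tilt 10.8 az 57.9 x [0.984 0.132 0.121] y [ 0.149 -0.978 -0.143] q [ 1.53  0.47  0.9   0.95 -0.35  2.05  0.84]
 to [-0.27 -0.47  0.42] tool cm [-0.84 -0.96 -0.65]
[-0.259 -0.476  0.447] tilt 8.1 az 58.0 q [ 1.65  0.39  0.64  0.89 -0.24  2.06  0.74]
[-0.257 -0.474  0.479] tilt 4.6 az 56.3 q [ 1.79  0.33  0.38  0.85 -0.14  2.06  0.67]
[-0.256 -0.471  0.51 ] tilt 0.9 az 35.3 q [ 1.83  0.29  0.3   0.82 -0.1   2.06  0.64]
[-0.255 -0.469  0.541] tilt 3.0 az -110.1 q [ 1.83  0.26  0.29  0.78 -0.09  2.06  0.63]
[-0.254 -0.467  0.572] tilt 6.8 az -114.6 q [ 1.81  0.23  0.31  0.74 -0.09  2.06  0.63]
[ 0.48424158 -0.57109662 -3.92929494]
```

```bash
python3 -m handwheel '{"fingers":[8.5,8.5,8.5],"xyz":[[0.5,-0.6,-3.9],[0.3,-0.4,-3.9],[0,0,-3]],"yaw":[0,0,0]}' 40; python3 -c "
from st import *
s,R,p=show()"
```

```text
time: 4.47
ee_pos: [-0.2601, -0.4738, 0.4315]
tool_rot: [-2.993, -0.213, -0.17]
force: [-0.3, -0.5, -1.2]
opening: 0.0852
t 4.47 p [-0.2601 -0.4738  0.4315] r 0.540 az -118.8 open 0.0852 F [-0.3 -0.5 -1.2]
 z [ 0.102  0.143 -0.984] tilt 10.2 az 54.5 x [0.984 0.133 0.122] y [ 0.148 -0.981 -0.127] q [ 1.94  0.38  0.16  0.89 -0.08  2.05  0.63]
```

```bash
python3 -m handwheel '{"fingers":[8.5,8.5,8.5],"xyz":[[0.5,-0.5,-4.5],[0.5,-0.5,-4.5],[0.5,-0.5,-4.5]],"yaw":[0,0,0]}' 40; python3 -c "
from st import *
s,R,p=show()"
```

```text
time: 4.85
ee_pos: [-0.2476, -0.454, 0.4879]
tool_rot: [-3.085, -0.216, -0.088]
force: [0.5, -0.2, 0.6]
opening: 0.085
t 4.85 p [-0.2476 -0.454   0.4879] r 0.517 az -118.6 open 0.0850 F [ 0.5 -0.2  0.6]
 z [ 0.053  0.051 -0.997] tilt 4.2 az 43.9 x [0.989 0.138 0.06 ] y [ 0.141 -0.989 -0.043] q [ 1.89  0.27  0.21  0.89 -0.09  2.05  0.63]
```

```bash
python3 -m handwheel '{"fingers":[8.5,8.5],"xyz":[[-1.5,0.5,-4],[-1.5,1.2,-4]],"yaw":[0,0]}' 40; python3 -c "
from st import *
s,R,p=show();togo([.626,-.192,.2],R,p)"
```

```text
time: 5.1
ee_pos: [-0.2711, -0.4678, 0.512]
tool_rot: [3.124, 0.22, 0.03]
force: [-0.2, -0.9, -1.0]
opening: 0.0851
t 5.1 p [-0.2711 -0.4678  0.512 ] r 0.541 az -120.1 open 0.0851 F [-0.2 -0.9 -1. ]
 z [ 0.02  -0.008 -1.   ] tilt 1.2 az -22.6 x [0.99  0.14  0.018] y [ 0.14  -0.99   0.011] q [ 1.92  0.29  0.22  0.8  -0.09  2.05  0.65]
 to [ 0.626 -0.192  0.2  ] tool cm [ 92.11 -15.1   32.72]
```

Run:
```python
from st import *
s,R,p=show();print('t2g',tcp_to_grasp)
togo([.25,-.5,.32],R,p)
from sim import *
q=np.array(s['joints'])
K=dict(w=.25,reg=.03)
q=goto(q,[.25,-.5,.32],**K)
for i in range(3): q=wrow(q,[.02,.02,-.02],yaw=7,**K)
q=goto(q,[.626,-.191,.12],**K)
```

```text
t 5.1 p [-0.2711 -0.4678  0.512 ] r 0.541 az -120.1 open 0.0851 F [-0.2 -0.9 -1. ]
 z [ 0.02  -0.008 -1.   ] tilt 1.2 az -22.6 x [0.99  0.14  0.018] y [ 0.14  -0.99   0.011] q [ 1.92  0.29  0.22  0.8  -0.09  2.05  0.65]
t2g 0.0187
 to [ 0.25 -0.5   0.32] tool cm [50.79 10.27 20.24]
11 rows [ 0.25 -0.5   0.32] tilt 1.3 az -18.7 q [ 1.25  0.21 -0.24  1.33  0.04  1.58 -0.41]
8 rows [ 0.626 -0.191  0.12 ] tilt 1.3 az -14.6 q [ 0.54  0.51 -0.42  1.4   0.22  1.25 -1.69]
```

```bash
python3 -m handwheel '{"fingers":[8.5,8.5,8.5,8.5,8.5,8.5,8.5,8.5,7,7,5.8,5.8],"xyz":[[5.1,1,2],[5.1,1,2],[5.1,1,2],[5.1,1,2],[5.1,1,2],[5.1,1,2],[5.1,1,2],[5.1,1,2],[5.1,1,2],[5.1,1,2],[0,0,0],[0,0,0]],"yaw":[0,0,0,0,0,0,0,0,0,0,10.5,10.5]}' 40; python3 -c "
from st import *
s,R,p=show();togo([.626,-.191,.10],R,p);print(tcp_to_grasp)"
```

```text
time: 6.6
ee_pos: [0.2526, -0.4964, 0.3217]
tool_rot: [3.118, -0.361, 0.035]
force: [-0.2, 0.3, -0.3]
opening: 0.0579
t 6.6 p [ 0.2526 -0.4964  0.3217] r 0.557 az -63.0 open 0.0579 F [-0.2  0.3 -0.3]
 z [ 0.022 -0.005 -1.   ] tilt 1.3 az -13.3 x [ 0.973 -0.229  0.022] y [-0.229 -0.973  0.   ] q [ 1.21  0.21 -0.19  1.34  0.02  1.59 -0.78]
 to [ 0.626 -0.191  0.1  ] tool cm [ 28.86 -38.27  22.82]
0.0187
```

```bash
python3 -m handwheel '{"fingers":[5.8,5.8,5.8,5.8,5.8,5.8,5.8,5.8,5.8,5.8],"xyz":[[3.2,-4.25,2.5],[3.2,-4.25,2.5],[3.2,-4.25,2.5],[3.2,-4.25,2.5],[3.2,-4.25,2.5],[3.2,-4.25,2.5],[3.2,-4.25,2.5],[3.2,-4.25,2.5],[3.2,-4.25,2.5],[0,0,2]],"yaw":[0,0,0,0,0,0,0,0,0,0]}' 40
python3 - <<'E'
from st import *
s,R,p=show();togo([.626,-.191,.06],R,p)
for n in('top','side'):
    im=grab_frame(n)[:,:,::-1];cv2.imwrite(f'pics/{n}1.png',im)
    u=proj(n,p);print(n,'tcp px',u.round(1))
    x,y=(u-[40,35]).astype(int)
    a=cv2.resize(im[y:y+75,x:x+85],None,fx=6,fy=6,interpolation=cv2.INTER_CUBIC)
    q=((u-[x-.5,y-.5])*6-.5).astype(int);cv2.drawMarker(a,tuple(int(v) for v in q),(0,0,255),0,14,1)
    cv2.imwrite(f'pics/{n}1c.png',a)
E
```

```text
time: 7.85
ee_pos: [0.6264, -0.1838, 0.0823]
tool_rot: [3.122, -0.342, 0.036]
force: [-0.4, 0.1, -0.4]
opening: 0.058
t 7.85 p [ 0.6264 -0.1838  0.0823] r 0.653 az -16.4 open 0.0580 F [-0.4  0.1 -0.4]
 z [ 0.023 -0.004 -1.   ] tilt 1.3 az -9.0 x [ 0.976 -0.216  0.023] y [-0.217 -0.976 -0.001] q [ 0.54  0.54 -0.43  1.45  0.23  1.18 -1.71]
 to [ 0.626 -0.191  0.06 ] tool cm [0.07 0.71 2.23]
top tcp px [431.3 233.1]
side tcp px [357.1 319.5]
```

View pics/top1c.png

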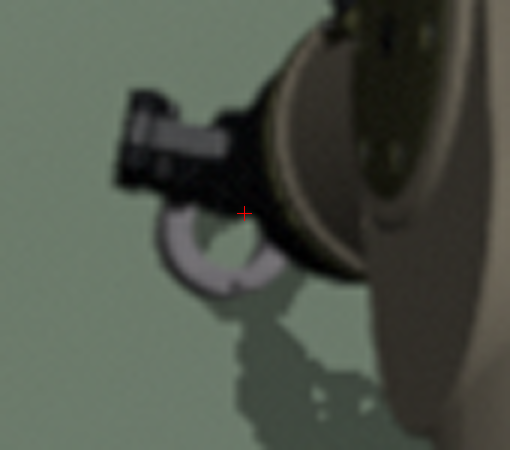

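View pics/side1c.png

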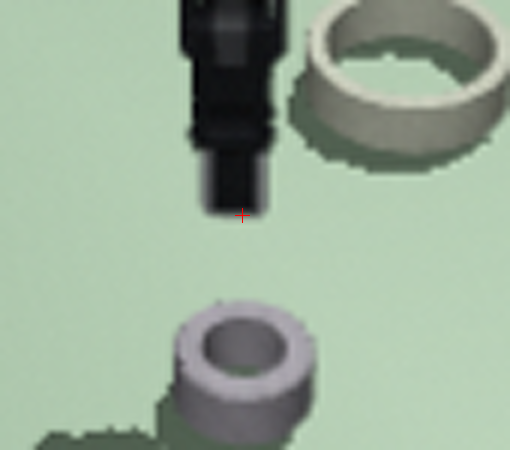

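Run:
```python
from st import *
s,R,p=show()
u=proj('side',p);x,y=(u-[40,35]).astype(int)
for off in(.029,.036,.043):
  for h in(0,.004,.008,.012):
    q=p+R[:,1]*off-R[:,2]*h
    print(off,h,((proj('side',q)-[x-.5,y-.5])*6-.5).round(0))
```

```text
t 7.95 p [ 0.6222 -0.1891  0.0805] r 0.650 az -16.9 open 0.0582 F [-0.8 -1.1 -0.4]
 z [ 0.017 -0.006 -1.   ] tilt 1.0 az -17.8 x [ 0.975 -0.222  0.018] y [-0.223 -0.975  0.002] q [ 0.54  0.54 -0.42  1.46  0.23  1.18 -1.71]
0.029 0 [244. 271.]
0.029 0.004 [244. 262.]
0.029 0.008 [244. 253.]
0.029 0.012 [244. 244.]
0.036 0 [243. 286.]
0.036 0.004 [243. 277.]
0.036 0.008 [243. 268.]
0.036 0.012 [243. 258.]
0.043 0 [243. 300.]
0.043 0.004 [243. 291.]
0.043 0.008 [243. 282.]
0.043 0.012 [242. 273.]
```

Run:
```python
from st import *
im=grab_frame('side')[:,:,::-1];cv2.imwrite('pics/side2.png',im)
s,R,p=show();togo([.626,-.191,.06],R,p)
u=proj('side',p);x,y=(u-[40,45]).astype(int);k=7
a=cv2.resize(im[y:y+75,x:x+85],None,fx=k,fy=k,interpolation=cv2.INTER_CUBIC)
for off in(-.029,.029,.036,.043):
  for h in(0,.006,.012):
    q=p+R[:,1]*off-R[:,2]*h
    q=((proj('side',q)-[x-.5,y-.5])*k-.5).astype(int);cv2.circle(a,tuple(int(v) for v in q),2,(0,0,255) if h==0 else (0,255,255),-1)
cv2.imwrite('pics/side2c.png',a)
```

```text
t 8.0 p [ 0.6224 -0.1907  0.0823] r 0.651 az -17.0 open 0.0575 F [ 0.3 -0.   0.1]
 z [ 0.019 -0.006 -1.   ] tilt 1.2 az -18.8 x [ 0.974 -0.224  0.02 ] y [-0.225 -0.974  0.002] q [ 0.54  0.54 -0.42  1.46  0.23  1.18 -1.71]
 to [ 0.626 -0.191  0.06 ] tool cm [ 0.31 -0.05  2.24]
```

View pics/side2c.png

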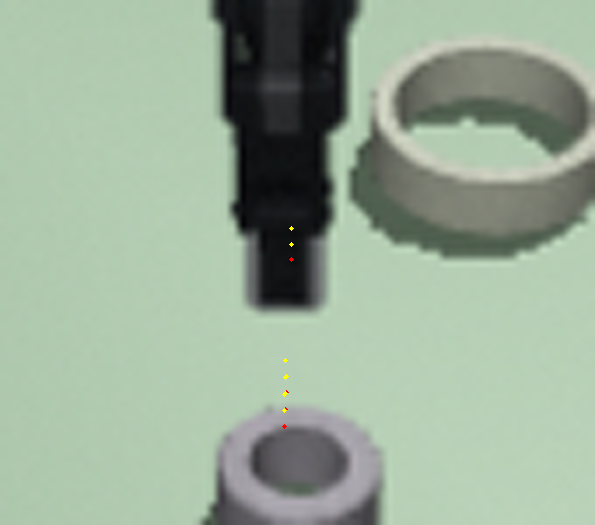

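Run:
```python
from st import *
im=cv2.imread('pics/side2.png')
a=cv2.resize(im[200:380,230:460],None,fx=3.4,fy=3.4,interpolation=cv2.INTER_CUBIC);cv2.imwrite('pics/v1.png',cv2.convertScaleAbs(a,alpha=1.6,beta=20))
im=cv2.imread('pics/top1.png')
a=cv2.resize(im[150:330,330:560],None,fx=3.4,fy=3.4,interpolation=cv2.INTER_CUBIC);cv2.imwrite('pics/v2.png',cv2.convertScaleAbs(a,alpha=2,beta=20))
```

View pics/v1.png

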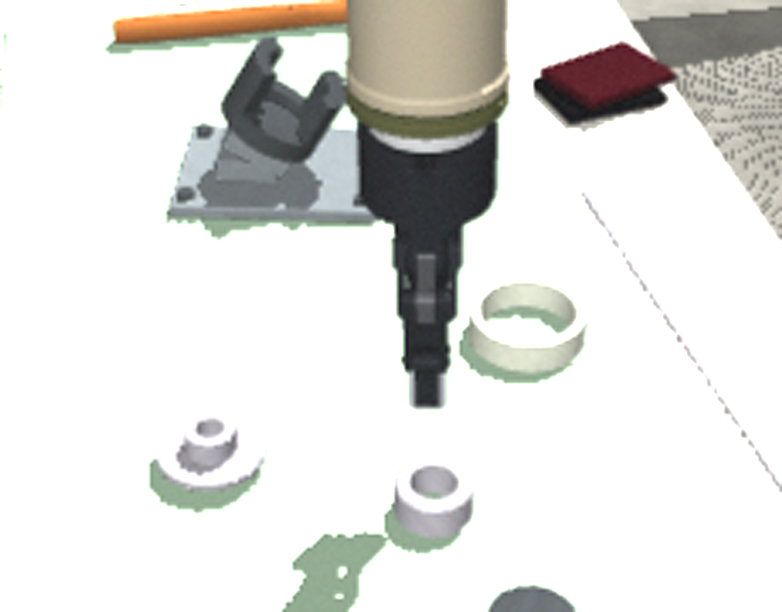

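View pics/v2.png

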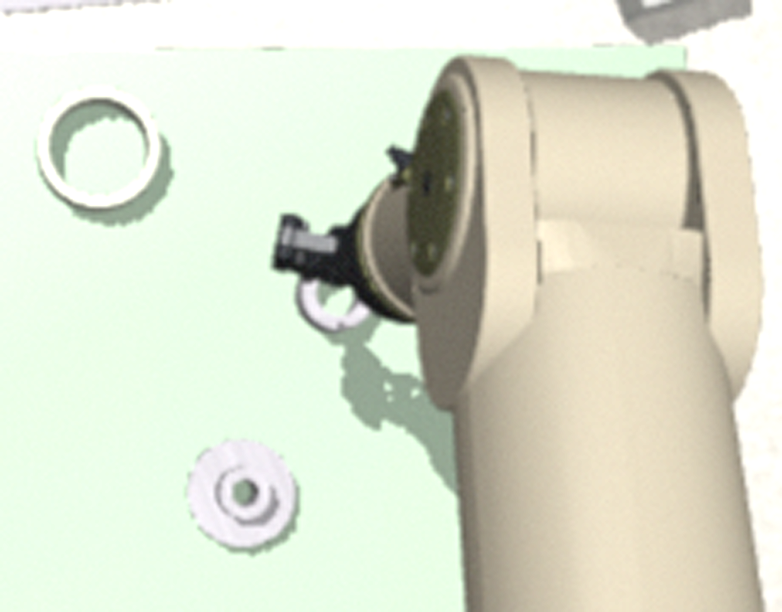

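Run:
```python
from st import *
s,R,p=show()
f=lambda q:((proj('side',q)-[229.5,199.5])*3.4-.5).round(0)
for h in(0,.0187,.04,.073,.1,.15,.2): print(h,[f(p+R[:,1]*o-R[:,2]*h).tolist() for o in(-.043,-.029,0,.029,.043)])
for y in(-.150,-.19,-.22,-.233):
    o,d=ray('side',355.6,318.5);print(y,(o+d*(y-o[1])/d[1]).round(4))
```

```text
t 8.0 p [ 0.6224 -0.1907  0.0823] r 0.651 az -17.0 open 0.0575 F [ 0.3 -0.   0.1]
 z [ 0.019 -0.006 -1.   ] tilt 1.2 az -18.8 x [ 0.974 -0.224  0.02 ] y [-0.225 -0.974  0.002] q [ 0.54  0.54 -0.42  1.46  0.23  1.18 -1.71]
0 [[431.0, 370.0], [430.0, 384.0], [429.0, 416.0], [428.0, 449.0], [427.0, 465.0]]
0.0187 [[431.0, 346.0], [430.0, 361.0], [429.0, 392.0], [428.0, 424.0], [427.0, 441.0]]
0.04 [[430.0, 319.0], [430.0, 333.0], [429.0, 364.0], [427.0, 396.0], [427.0, 412.0]]
0.073 [[430.0, 275.0], [430.0, 289.0], [428.0, 319.0], [427.0, 351.0], [426.0, 367.0]]
0.1 [[430.0, 238.0], [429.0, 251.0], [428.0, 281.0], [427.0, 312.0], [426.0, 328.0]]
0.15 [[429.0, 165.0], [429.0, 179.0], [427.0, 207.0], [426.0, 237.0], [425.0, 252.0]]
0.2 [[429.0, 89.0], [428.0, 101.0], [427.0, 128.0], [425.0, 157.0], [424.0, 172.0]]
-0.15 [ 0.6306 -0.15    0.0555]
-0.19 [ 0.622  -0.19    0.0909]
-0.22 [ 0.6155 -0.22    0.1174]
-0.233 [ 0.6127 -0.233   0.1289]
```

Run:
```python
from st import *
for z in(.06,.09,.12,.15,.18,.2): print(z,atz('top',415.3,221.5,z).round(4))
# all shadows
print(atz('side',230+345/3.4,200+560/3.4,.004))
```

```text
0.06 [ 0.6549 -0.1542  0.06  ]
0.09 [ 0.6508 -0.1485  0.09  ]
0.12 [ 0.6467 -0.1428  0.12  ]
0.15 [ 0.6426 -0.1371  0.15  ]
0.18 [ 0.6386 -0.1314  0.18  ]
0.2 [ 0.6359 -0.1276  0.2   ]
[ 0.56568905 -0.22404482  0.004     ]
```

```bash
python3 -m handwheel '{"fingers":[5.8,5.8,5.8],"xyz":[[0.3,0,2.2],[0,0,0],[0,0,0]],"yaw":[0,0,0]}' 40
python3 - <<'E'
from st import *
im=grab_frame('side')[:,:,::-1];cv2.imwrite('pics/side3.png',im)
s,R,p=show();togo([.626,-.191,.03],R,p)
a=cv2.resize(im[260:380,290:430],None,fx=5,fy=5,interpolation=cv2.INTER_CUBIC)
f=lambda q:((proj('side',q)-[289.5,259.5])*5-.5)
for off in(-.036,0,.036):
    q=f(p+R[:,1]*off);cv2.circle(a,tuple(int(v) for v in q),3,(0,0,255),-1)
cv2.imwrite('pics/side3c.png',a)
E
```

```text
time: 8.38
ee_pos: [0.627, -0.1913, 0.0618]
tool_rot: [3.119, -0.355, 0.036]
force: [0.2, 0.2, 0.3]
opening: 0.0581
t 8.43 p [ 0.6273 -0.1911  0.0621] r 0.656 az -16.9 open 0.0580 F [ 0.5  0.1 -0.4]
 z [ 0.023 -0.005 -1.   ] tilt 1.4 az -12.7 x [ 0.974 -0.225  0.024] y [-0.225 -0.974 -0.   ] q [ 0.54  0.56 -0.42  1.47  0.24  1.14 -1.72]
 to [ 0.626 -0.191  0.03 ] tool cm [-0.21  0.02  3.2 ]
```

View pics/side3c.png

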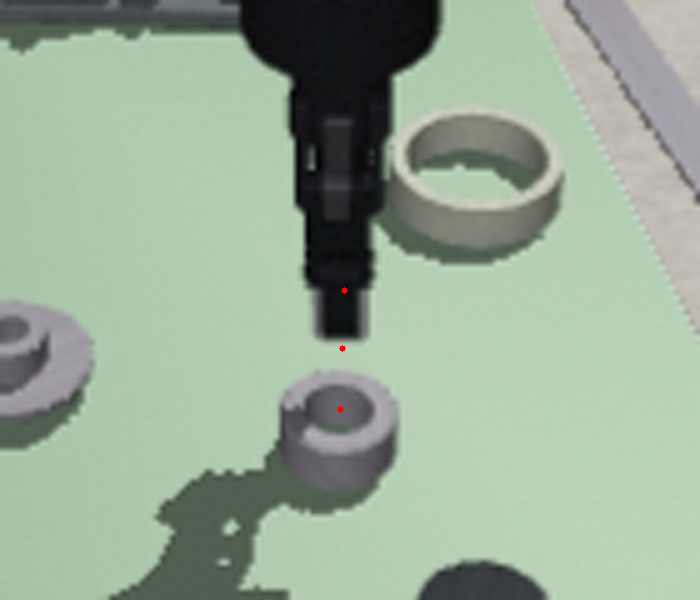

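```bash
python3 -m handwheel '{"fingers":[5.8,5.8,5.8],"xyz":[[-0.15,0,3],[0,0,0],[0,0,0]],"yaw":[0,0,0]}' 40
python3 - <<'E'
from st import *
im=grab_frame('side')[:,:,::-1];cv2.imwrite('pics/side4.png',im)
im2=grab_frame('top')[:,:,::-1];cv2.imwrite('pics/top4.png',im2)
s,R,p=show();togo([.626,-.191,.016],R,p)
a=cv2.resize(im[260:380,290:430],None,fx=5,fy=5,interpolation=cv2.INTER_CUBIC)
f=lambda q:((proj('side',q)-[289.5,259.5])*5-.5)
for off in(-.036,0,.036):
    q=f(p+R[:,1]*off);cv2.circle(a,tuple(int(v) for v in q),3,(0,0,255),-1)
cv2.imwrite('pics/side4c.png',cv2.convertScaleAbs(a,alpha=1.4,beta=15))
a=cv2.resize(im2[180:290,380:500],None,fx=5,fy=5,interpolation=cv2.INTER_CUBIC)
cv2.imwrite('pics/top4c.png',cv2.convertScaleAbs(a,alpha=2,beta=20))
E
```

```text
time: 8.8
ee_pos: [0.6269, -0.1904, 0.0325]
tool_rot: [3.119, -0.354, 0.037]
force: [-1.1, -0.1, 1.1]
opening: 0.0581
t 8.9 p [ 0.6274 -0.1904  0.0329] r 0.656 az -16.9 open 0.0581 F [-0.4 -0.5 -0.5]
 z [ 0.024 -0.005 -1.   ] tilt 1.4 az -12.2 x [ 0.974 -0.224  0.025] y [-0.224 -0.975 -0.   ] q [ 0.54  0.59 -0.42  1.5   0.26  1.09 -1.73]
 to [ 0.626 -0.191  0.016] tool cm [-0.16  0.09  1.69]
```

View pics/side4c.png

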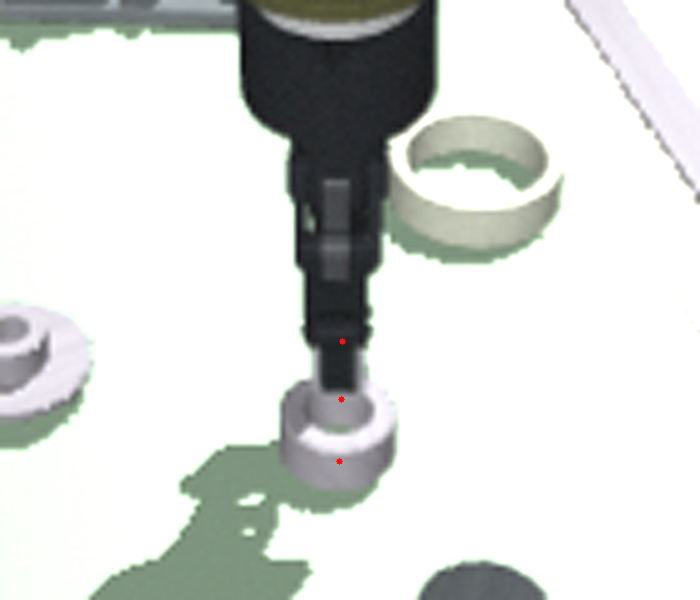

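View pics/top4c.png

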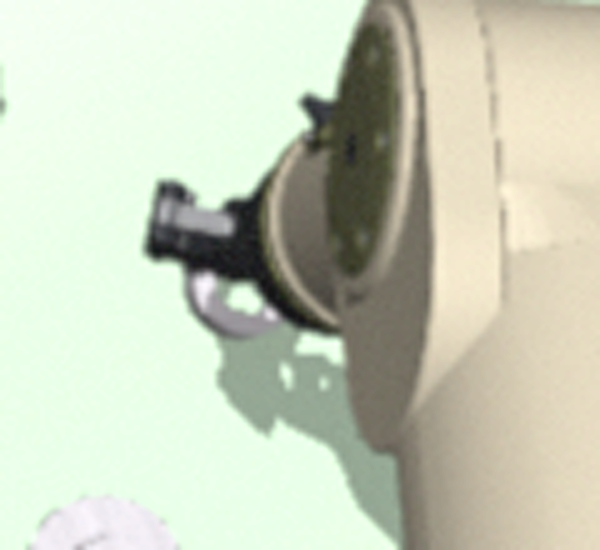

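```bash
python3 -m handwheel '{"fingers":[5.8,5.8,5.8],"xyz":[[-0.15,0,0.8],[0,0,0.8],[0,0,0]],"yaw":[0,0,0]}' 40
python3 - <<'E'
from st import *
im=grab_frame('side')[:,:,::-1];cv2.imwrite('pics/side5.png',im)
s,R,p=show();togo([.626,-.191,.016],R,p)
a=cv2.resize(im[260:380,290:430],None,fx=5,fy=5,interpolation=cv2.INTER_CUBIC)
cv2.imwrite('pics/side5c.png',cv2.convertScaleAbs(a,alpha=1.4,beta=15))
E
```

```text
time: 9.28
ee_pos: [0.6245, -0.1898, 0.0141]
tool_rot: [3.12, -0.354, 0.032]
force: [-0.9, -0.7, 0.4]
opening: 0.0584
t 9.32 p [ 0.6249 -0.1899  0.0146] r 0.653 az -16.9 open 0.0577 F [ 0.1  0.4 -0.2]
 z [ 0.021 -0.004 -1.   ] tilt 1.2 az -11.8 x [ 0.974 -0.224  0.022] y [-0.224 -0.975 -0.   ] q [ 0.54  0.61 -0.41  1.51  0.26  1.06 -1.73]
 to [ 0.626 -0.191  0.016] tool cm [ 0.14  0.09 -0.13]
```

View pics/side5c.png

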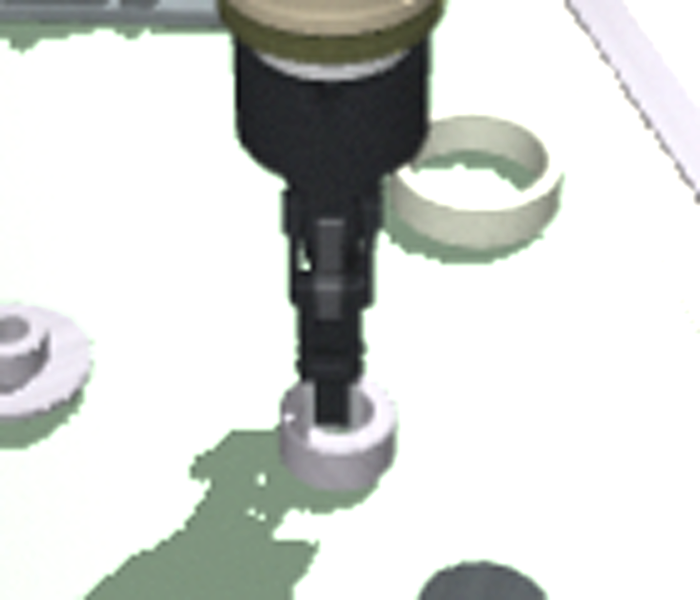

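```bash
python3 -m handwheel '{"fingers":[5,4.8,4.6,4.6],"xyz":[[0,0,0],[0,0,0],[0,0,0],[0,0,0]],"yaw":[0,0,0,0]}' 20
python3 - <<'E'
from st import *
im=grab_frame('side')[:,:,::-1];cv2.imwrite('pics/side6.png',im)
s,R,p=show()
a=cv2.resize(im[260:380,290:430],None,fx=5,fy=5,interpolation=cv2.INTER_CUBIC)
cv2.imwrite('pics/side6c.png',cv2.convertScaleAbs(a,alpha=1.4,beta=15))
for y in(-.19,-.225): 
    o,d=ray('side',356.4,344.6);print((o+d*(y-o[1])/d[1]).round(4))
E
```

```text
time: 9.82
ee_pos: [0.6254, -0.19, 0.0154]
tool_rot: [3.119, -0.354, 0.036]
force: [0.1, 0.4, 0.3]
opening: 0.0461
t 9.88 p [ 0.6254 -0.19    0.0154] r 0.654 az -16.9 open 0.0460 F [0.9 0.3 0.8]
 z [ 0.022 -0.005 -1.   ] tilt 1.3 az -12.1 x [ 0.974 -0.224  0.023] y [-0.224 -0.975 -0.   ] q [ 0.54  0.6  -0.41  1.51  0.26  1.06 -1.73]
[ 0.6247 -0.19    0.0182]
[ 0.617  -0.225   0.0528]
```

View pics/side6c.png

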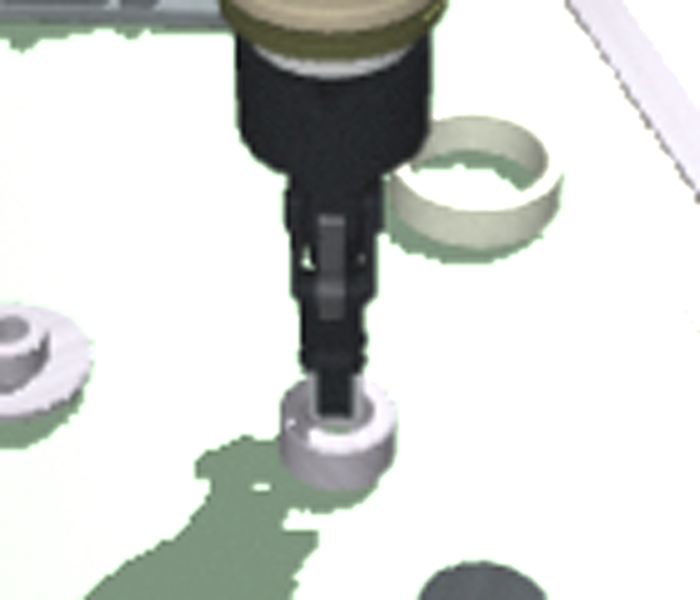

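```bash
python3 -m handwheel '{"fingers":[6,6.2,6.2,6.2],"xyz":[[0,0,0],[0,0,0],[0,0,0.9],[0,0,0]],"yaw":[0,0,0,0]}' 40
python3 - <<'E'
from st import *
im=grab_frame('side')[:,:,::-1];cv2.imwrite('pics/side7.png',im)
s,R,p=show()
a=cv2.resize(im[260:380,290:430],None,fx=5,fy=5,interpolation=cv2.INTER_CUBIC)
cv2.imwrite('pics/side7c.png',cv2.convertScaleAbs(a,alpha=1.4,beta=15))
E
```

```text
time: 10.38
ee_pos: [0.6246, -0.1898, 0.005]
tool_rot: [3.12, -0.354, 0.032]
force: [-0.2, 0.2, -1.4]
opening: 0.0618
t 10.43 p [ 0.625  -0.1899  0.0055] r 0.653 az -16.9 open 0.0624 F [ 0.4 -0.2 -0.2]
 z [ 0.021 -0.004 -1.   ] tilt 1.2 az -11.9 x [ 0.974 -0.224  0.021] y [-0.224 -0.975 -0.   ] q [ 0.53  0.62 -0.41  1.52  0.27  1.04 -1.74]
```

View pics/side7c.png

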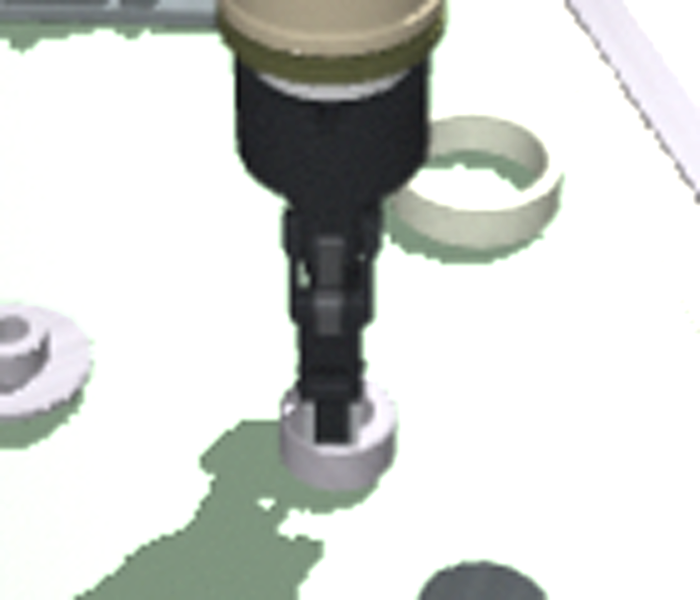

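```bash
python3 -m handwheel '{"fingers":[6.2,6.2,6.2,6.2],"xyz":[[0.1,0.1,0.6],[0,0,0.6],[0,0,0.3],[0,0,0]],"yaw":[0,0,0,0]}' 40
python3 - <<'E'
from st import *
im=grab_frame('side')[:,:,::-1];cv2.imwrite('pics/side8.png',im)
s,R,p=show()
a=cv2.resize(im[260:380,290:430],None,fx=5,fy=5,interpolation=cv2.INTER_CUBIC)
cv2.imwrite('pics/side8c.png',cv2.convertScaleAbs(a,alpha=1.4,beta=15))
E
```

```text
time: 10.92
ee_pos: [0.6263, -0.1911, -0.0091]
tool_rot: [3.119, -0.354, 0.034]
force: [-0.0, 0.7, -1.2]
opening: 0.0622
t 10.97 p [ 0.6266 -0.1912 -0.0088] r 0.655 az -17.0 open 0.0618 F [ 0.2  0.5 -0.1]
 z [ 0.022 -0.005 -1.   ] tilt 1.3 az -11.9 x [ 0.974 -0.224  0.023] y [-0.224 -0.975 -0.   ] q [ 0.53  0.63 -0.4   1.52  0.28  1.02 -1.74]
```

View pics/side8c.png

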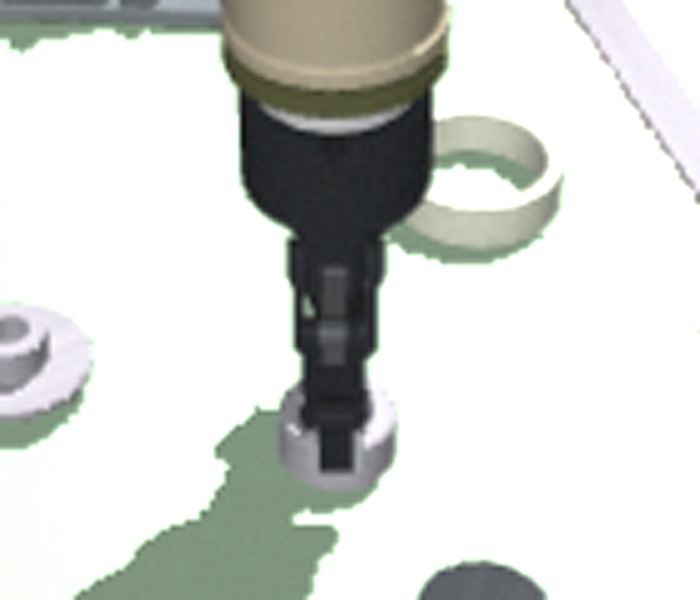

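```bash
python3 -m handwheel '{"fingers":[6.2,6.2,6.2,5,4.6,4.6],"xyz":[[-0.1,0,0.7],[0,0,0.6],[0,0,0],[0,0,0],[0,0,0],[0,0,0]],"yaw":[0,0,0,0,0,0]}' 25
python3 - <<'E'
from st import *
im=grab_frame('side')[:,:,::-1];cv2.imwrite('pics/side9.png',im)
s,R,p=show()
a=cv2.resize(im[260:380,290:430],None,fx=5,fy=5,interpolation=cv2.INTER_CUBIC)
cv2.imwrite('pics/side9c.png',cv2.convertScaleAbs(a,alpha=1.4,beta=15))
E
```

```text
time: 11.72
ee_pos: [0.6261, -0.1912, -0.0214]
tool_rot: [3.119, -0.354, 0.036]
force: [-0.5, 0.6, 0.8]
opening: 0.0484
t 11.78 p [ 0.6261 -0.1912 -0.0214] r 0.655 az -17.0 open 0.0484 F [-0.1 -1.5  1.7]
 z [ 0.023 -0.005 -1.   ] tilt 1.3 az -12.3 x [ 0.974 -0.224  0.023] y [-0.224 -0.975 -0.   ] q [ 0.53  0.65 -0.4   1.53  0.28  0.99 -1.74]
```

View pics/side9c.png

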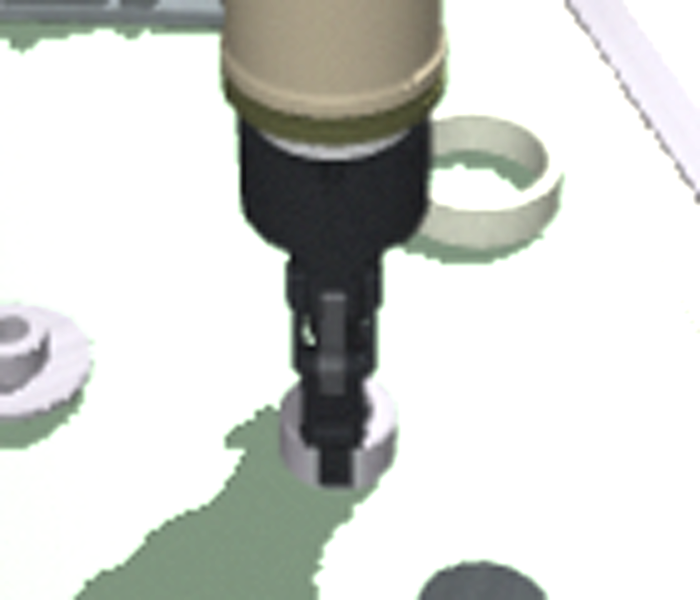

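```bash
python3 - <<'E'
from st import *
for (v,y) in((344.6,-.232),(354.1,-.235),(357.2,-.2155),(357.2,-.222),(357.2,-.229)):
    o,d=ray('side',357,v);print(v,y,(o+d*(y-o[1])/d[1]).round(4))
E
python3 -m handwheel '{"fingers":[4.2,4.2],"xyz":[[0,0,0],[0,0,0]],"yaw":[0,0]}' 40
```

```text
344.6 -0.232 [ 0.6167 -0.232   0.0596]
354.1 -0.235 [ 0.6164 -0.235   0.0364]
357.2 -0.2155 [ 0.6209 -0.2155  0.0074]
357.2 -0.222 [ 0.6194 -0.222   0.0142]
357.2 -0.229 [ 0.6179 -0.229   0.0215]
time: 12.02
ee_pos: [0.6262, -0.1912, -0.0213]
tool_rot: [3.119, -0.354, 0.036]
force: [-1.9, -0.1, 4.5]
opening: 0.048
```

```bash
python3 -m handwheel '{"fingers":[4.2,4.2,4.2,4.2,4.2],"xyz":[[0,0,0],[0,0,-4],[0,0,-5.5],[0,0,-5.5],[0,0,-5.5]],"yaw":[0,0,0,0,0]}' 70
python3 - <<'E'
from st import *
s,R,p=show()
from sim import *
q0=np.array(s['joints']);a=np.radians(-13.2)
for z in(.15,.22,.3):
  for w in(.2,.4):
    K=dict(w=w,reg=.03)
    q=goto(q0,[.36*np.cos(a),.36*np.sin(a),z],**K)
    for i in range(8):
        q=wrow(q,[-.05*np.cos(a),-.05*np.sin(a),0],**K);print(z,w,info(q))
E
```

```text
time: 12.65
ee_pos: [0.6207, -0.1899, 0.1841]
tool_rot: [3.12, -0.353, 0.033]
force: [1.5, -0.3, -2.3]
opening: 0.047
t 12.65 p [ 0.6207 -0.1899  0.1841] r 0.649 az -17.0 open 0.0470 F [ 1.5 -0.3 -2.3]
 z [ 0.021 -0.004 -1.   ] tilt 1.2 az -11.5 x [ 0.974 -0.224  0.021] y [-0.224 -0.975 -0.001] q [ 0.55  0.46 -0.44  1.33  0.2   1.37 -1.68]
6 rows [ 0.35  -0.082  0.15 ] tilt 1.1 az -12.7 q [ 0.66 -0.17 -0.45  2.09 -0.08  1.19 -1.56]
0.15 0.2 [ 0.305 -0.072  0.149] tilt 0.9 az 164.5 q [ 0.45 -0.25 -0.26  2.16 -0.07  1.24 -1.58]
0.15 0.2 [ 0.266 -0.062  0.145] tilt 6.5 az 166.4 q [ 0.39 -0.25 -0.21  2.17 -0.06  1.33 -1.59]
0.15 0.2 [ 0.226 -0.053  0.141] tilt 12.0 az 166.6 q [ 0.39 -0.25 -0.21  2.2  -0.06  1.4  -1.59]
0.15 0.2 [ 0.186 -0.044  0.138] tilt 17.4 az 166.6 q [ 0.39 -0.25 -0.22  2.23 -0.07  1.46 -1.59]
0.15 0.2 [ 0.146 -0.034  0.133] tilt 22.7 az 166.7 q [ 0.39 -0.25 -0.22  2.27 -0.07  1.52 -1.59]
0.15 0.2 [ 0.105 -0.025  0.129] tilt 27.8 az 166.7 q [ 0.39 -0.25 -0.22  2.31 -0.08  1.56 -1.59]
0.15 0.2 [ 0.072 -0.016  0.136] tilt 33.0 az 167.3 q [ 0.6  -0.25 -0.41  2.33 -0.1  
[... 3730 characters left out ...]
-0.24  1.82 -0.06  1.6  -1.58]
0.3 0.4 [ 0.3   -0.071  0.299] tilt 5.5 az 166.0 q [ 0.4  -0.25 -0.2   1.83 -0.05  1.65 -1.59]
0.3 0.4 [ 0.276 -0.065  0.299] tilt 9.1 az 166.3 q [ 0.39 -0.25 -0.19  1.84 -0.05  1.71 -1.59]
0.3 0.4 [ 0.253 -0.06   0.298] tilt 12.7 az 166.4 q [ 0.39 -0.25 -0.19  1.85 -0.05  1.76 -1.59]
0.3 0.4 [ 0.23  -0.055  0.297] tilt 16.3 az 166.4 q [ 0.39 -0.25 -0.19  1.87 -0.06  1.8  -1.59]
0.3 0.4 [ 0.207 -0.049  0.295] tilt 19.8 az 166.4 q [ 0.39 -0.25 -0.19  1.89 -0.06  1.85 -1.59]
0.3 0.4 [ 0.184 -0.044  0.292] tilt 23.4 az 166.5 q [ 0.39 -0.25 -0.19  1.91 -0.06  1.88 -1.59]
0.3 0.4 [ 0.162 -0.039  0.289] tilt 26.9 az 166.5 q [ 0.39 -0.25 -0.2   1.94 -0.06  1.92 -1.59]
```

Run:
```python
from st import *
s,R,p=show();togo([.36,-.084,.29],R,p)
```

```text
t 12.65 p [ 0.6207 -0.1899  0.1841] r 0.649 az -17.0 open 0.0470 F [ 1.5 -0.3 -2.3]
 z [ 0.021 -0.004 -1.   ] tilt 1.2 az -11.5 x [ 0.974 -0.224  0.021] y [-0.224 -0.975 -0.001] q [ 0.55  0.46 -0.44  1.33  0.2   1.37 -1.68]
 to [ 0.36  -0.084  0.29 ] tool cm [-27.55  -4.5  -11.18]
```

```bash
python3 -m handwheel '{"fingers":[4.2,4.2,4.2,4.2,4.2,4.2],"xyz":[[-4.6,-0.75,-2.1],[-4.6,-0.75,-2.1],[-4.6,-0.75,-2.1],[-4.6,-0.75,-1.9],[-4.6,-0.75,-1.7],[-4.6,-0.75,-1.5]],"yaw":[0,0,0,0,0,0]}' 70
python3 - <<'E'
from st import *
s,R,p=show()
im=grab_frame('side')[:,:,::-1];cv2.imwrite('pics/side10.png',im)
E
```

```text
time: 13.4
ee_pos: [0.3584, -0.0832, 0.2909]
tool_rot: [3.119, -0.354, 0.035]
force: [-0.7, -1.0, -2.0]
opening: 0.0473
t 13.4 p [ 0.3584 -0.0832  0.2909] r 0.368 az -13.1 open 0.0473 F [-0.7 -1.  -2. ]
 z [ 0.022 -0.005 -1.   ] tilt 1.3 az -12.1 x [ 0.974 -0.224  0.022] y [-0.224 -0.975 -0.   ] q [ 0.71 -0.23 -0.46  1.81 -0.1   1.51 -1.53]
```

View pics/side10.png

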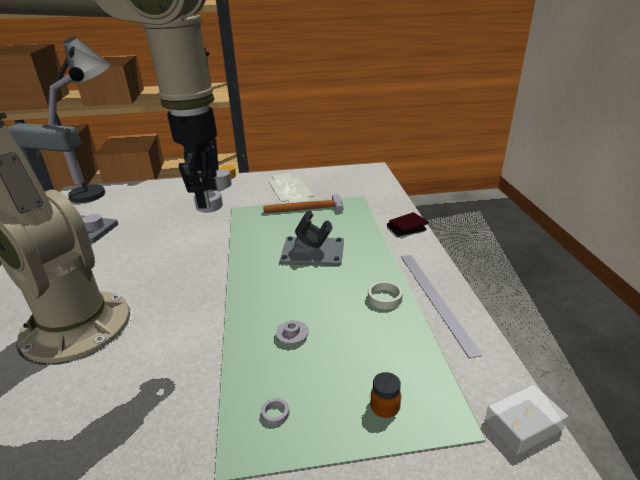

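Run:
```python
from st import *
o,d=ray('side',208,201);print((o+d*(-.083-o[1])/d[1]).round(4)); print(proj('side',[.3584,-.0832,.2909]),proj('side',[.3584,-.0832,.33]))
print(proj('side',[0,0,0]),proj('side',[0,0,.25]))
im=cv2.imread('pics/side10.png');cv2.imwrite('pics/v3.png',cv2.resize(im[90:230,140:260],None,fx=4,fy=4,interpolation=cv2.INTER_CUBIC))
```

```text
[ 0.3582 -0.083   0.3276]
[211.18698371 218.2842033 ] [207.91117863 199.88159249]
[ 75.95107232 325.51697141] [ 36.94637769 232.34493534]
```

View pics/v3.png

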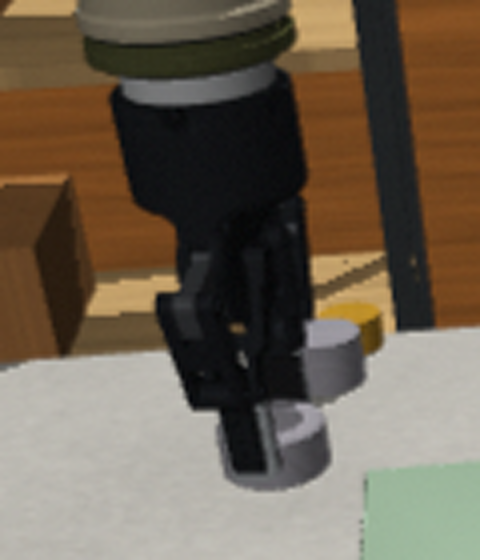

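```bash
python3 -m handwheel '{"fingers":[4.2,4.2,4.2],"xyz":[[-5,0,0],[-5,0,0],[-4,0,0]],"yaw":[0,0,0]}' 70
python3 - <<'E'
from st import *
s,R,p=show()
E
```

```text
time: 13.82
ee_pos: [0.3289, -0.0666, 0.2741]
tool_rot: [-3.109, 0.32, 0.045]
force: [-0.7, 1.3, -1.7]
opening: 0.0475
t 13.82 p [ 0.3289 -0.0666  0.2741] r 0.336 az -11.4 open 0.0475 F [-0.7  1.3 -1.7]
 z [-0.027  0.019 -0.999] tilt 1.9 az 144.9 x [ 0.979 -0.203 -0.03 ] y [-0.204 -0.979 -0.013] q [ 0.46 -0.25 -0.27  1.88 -0.08  1.54 -1.57]
```

```bash
python3 -m handwheel '{"fingers":[4.2,4.2,4.2],"xyz":[[-5,0,0],[-5,0,0],[-5,0,0]],"yaw":[0,0,0]}' 70
python3 - <<'E'
from st import *
s,R,p=show()
E
```

```text
time: 14.2
ee_pos: [0.2915, -0.0636, 0.2494]
tool_rot: [-3.077, 0.367, 0.173]
force: [-1.3, -1.6, -1.7]
opening: 0.0474
t 14.2 p [ 0.2915 -0.0636  0.2494] r 0.298 az -12.3 open 0.0474 F [-1.3 -1.6 -1.7]
 z [-0.106  0.051 -0.993] tilt 6.7 az 154.2 x [ 0.966 -0.232 -0.115] y [-0.237 -0.971 -0.025] q [ 0.32 -0.25 -0.13  1.94 -0.06  1.56 -1.61]
```

```bash
python3 -m handwheel '{"fingers":[4.2,4.2,4.2],"xyz":[[-5,0,-3],[-5,0,-3],[-5,0,-3]],"yaw":[0,0,0]}' 70
python3 - <<'E'
from st import *
s,R,p=show()
E
```

```text
time: 14.58
ee_pos: [0.2636, -0.046, 0.2699]
tool_rot: [-3.052, 0.322, 0.299]
force: [-0.4, 0.8, -1.8]
opening: 0.0472
t 14.57 p [ 0.2636 -0.046   0.2699] r 0.268 az -9.9 open 0.0472 F [-0.4  0.8 -1.8]
 z [-0.186  0.077 -0.98 ] tilt 11.6 az 157.4 x [ 0.959 -0.201 -0.198] y [-0.212 -0.977 -0.037] q [ 0.47 -0.25 -0.27  1.91 -0.1   1.68 -1.57]
```

```bash
python3 -m handwheel '{"fingers":[4.2,4.2,4.2,4.2],"xyz":[[-6,-0.8,-2.5],[-6,-0.5,-2.5],[-6,0,-2.5],[-6,0,-2.5]],"yaw":[0,0,0,0]}' 70
python3 - <<'E'
from st import *
s,R,p=show()
E
```

```text
time: 15.08
ee_pos: [0.2187, -0.0257, 0.2978]
tool_rot: [-2.993, 0.313, 0.489]
force: [-1.0, 1.0, -2.1]
opening: 0.0475
t 15.07 p [ 0.2187 -0.0257  0.2978] r 0.220 az -6.7 open 0.0475 F [-1.   1.  -2.1]
 z [-0.304  0.124 -0.944] tilt 19.2 az 157.8 x [ 0.928 -0.186 -0.323] y [-0.216 -0.975 -0.058] q [ 0.47 -0.25 -0.27  1.87 -0.13  1.84 -1.57]
```

Run:
```python
from st import *
s,R,p=show()
from sim import *
q0=np.array(s['joints'])
for dy in(0,.08,.14):
  for w in(.3,):
    K=dict(w=w,reg=.03)
    q=goto(q0,p+[.02,dy,0],**K)
    for i in range(7):
        q=row(q,[-6,0,-2.5],**K);z=fk(q)[1][:,2];print(info(q),z.round(3))
```

```text
t 15.07 p [ 0.2187 -0.0257  0.2978] r 0.220 az -6.7 open 0.0475 F [-1.   1.  -2.1]
 z [-0.304  0.124 -0.944] tilt 19.2 az 157.8 x [ 0.928 -0.186 -0.323] y [-0.216 -0.975 -0.058] q [ 0.47 -0.25 -0.27  1.87 -0.13  1.84 -1.57]
1 rows [ 0.239 -0.026  0.298] tilt 19.2 az 157.8 q [ 0.47 -0.2  -0.28  1.84 -0.12  1.83 -1.59]
[ 0.202 -0.02   0.341] tilt 21.9 az 159.2 q [ 0.38 -0.25 -0.2   1.8  -0.12  1.97 -1.61] [-0.349  0.132 -0.928]
[ 0.185 -0.017  0.37 ] tilt 24.7 az 160.2 q [ 0.32 -0.25 -0.15  1.75 -0.12  2.06 -1.63] [-0.393  0.141 -0.909]
[ 0.185 -0.012  0.371] tilt 24.8 az 159.8 q [ 0.24 -0.25 -0.1   1.75 -0.12  2.06 -1.66] [-0.394  0.145 -0.908]
[ 0.186 -0.006  0.371] tilt 25.0 az 159.3 q [ 0.21 -0.25 -0.08  1.75 -0.13  2.06 -1.68] [-0.395  0.149 -0.906]
[0.187 0.002 0.372] tilt 25.1 az 158.9 q [ 0.17 -0.25 -0.07  1.75 -0.14  2.06 -1.71] [-0.396  0.153 -0.905]
[0.188 0.012 0.373] tilt 25.3 az 158.5 q [ 0.12 -0.25 -0.05  1.75 -0.16  2.06 -1.75] [-0.398  0.157 -0.904]
[0.188 0.024 0.376] tilt 25.6 az 158.1 q [ 0.05 -0.25 -0.02  1.75 -0.17  2.06 -1.8 ] [-0.401  0.161 -0.902]
2 rows [0.239
[... 982 characters left out ...]
0.35  1.79 -0.28  1.91 -2.02] [-0.349  0.113 -0.93 ]
[0.171 0.137 0.388] tilt 24.4 az 167.2 q [-0.08 -0.25 -0.23  1.71 -0.29  2.04 -2.14] [-0.403  0.092 -0.911]
[0.154 0.166 0.41 ] tilt 25.0 az 167.9 q [-0.29 -0.25 -0.15  1.67 -0.33  2.06 -2.29] [-0.413  0.089 -0.906]
[0.133 0.202 0.432] tilt 25.1 az 167.5 q [-0.49 -0.25 -0.08  1.62 -0.37  2.06 -2.46] [-0.414  0.092 -0.906]
[0.104 0.238 0.459] tilt 25.2 az 166.9 q [-0.7  -0.25 -0.02  1.56 -0.41  2.06 -2.64] [-0.414  0.096 -0.905]
[0.068 0.269 0.493] tilt 25.2 az 165.9 q [-0.91 -0.25  0.03  1.48 -0.44  2.06 -2.84] [-0.413  0.104 -0.905]
[0.029 0.292 0.531] tilt 25.6 az 164.0 q [-1.12 -0.25  0.08  1.4  -0.47  2.06 -3.01] [-0.415  0.119 -0.902]
```

```bash
python3 -m handwheel '{"fingers":[4.2,4.2,4.2,4.2,4.2],"xyz":[[0.6,-4.5,0.3],[0.6,-4.5,0.3],[-6,0,0],[-6,0,0],[-6,0,0]],"yaw":[0,0,0,0,0]}' 70
python3 - <<'E'
from st import *
s,R,p=show()
E
```

```text
time: 15.7
ee_pos: [0.204, 0.0841, 0.3033]
tool_rot: [-2.986, 0.308, 0.591]
force: [-0.6, 0.3, -1.4]
opening: 0.0472
t 15.7 p [0.204  0.0841 0.3033] r 0.221 az 22.4 open 0.0472 F [-0.6  0.3 -1.4]
 z [-0.368  0.119 -0.922] tilt 22.8 az 162.1 x [ 0.905 -0.18  -0.385] y [-0.212 -0.976 -0.041] q [ 0.18 -0.24 -0.3   1.87 -0.24  1.86 -1.9 ]
```

```bash
python3 -m handwheel '{"fingers":[4.2,4.2,4.2],"xyz":[[-6,0.5,0.5],[-6,0.5,0.5],[-6,0.5,0.5]],"yaw":[0,0,0]}' 70
python3 - <<'E'
from st import *
s,R,p=show()
E
```

```text
time: 16.08
ee_pos: [0.1686, 0.098, 0.3061]
tool_rot: [-2.96, 0.361, 0.719]
force: [-0.1, -0.9, -1.3]
opening: 0.0474
t 16.07 p [0.1686 0.098  0.3061] r 0.195 az 30.2 open 0.0474 F [-0.1 -0.9 -1.3]
 z [-0.443  0.126 -0.887] tilt 27.4 az 164.1 x [ 0.863 -0.209 -0.461] y [-0.244 -0.97  -0.016] q [ 0.04 -0.25 -0.22  1.91 -0.27  1.91 -2.01]
```

```bash
python3 -m handwheel '{"fingers":[4.2,4.2],"xyz":[[-6,0.5,0.5],[-5,0.5,0.5]],"yaw":[0,0]}' 70
python3 - <<'E'
from st import *
s,R,p=show()
yaw=np.radians(-13.2);zp=np.array([.5*np.cos(yaw),.5*np.sin(yaw),.866]);O=np.array([.5975,.205,.105])
print('ang err',np.degrees(np.arccos(-R[:,2]@zp)), 'yaw about', np.degrees(np.arctan2(R[:,0]@[-np.sin(yaw),np.cos(yaw),0],-R[:,1]@[-np.sin(yaw),np.cos(yaw),0])))
for d in(-.09,-.02,.03,.037): 
    C=O-zp*d if d>0 else O+zp*-d
    togo(C+.0374*R[:,2],R,p)
E
```

```text
time: 16.32
ee_pos: [0.1453, 0.1141, 0.314]
tool_rot: [-2.948, 0.314, 0.802]
force: [-1.1, 0.9, -2.0]
opening: 0.0474
t 16.32 p [0.1453 0.1141 0.314 ] r 0.185 az 38.1 open 0.0474 F [-1.1  0.9 -2. ]
 z [-0.493  0.121 -0.861] tilt 30.5 az 166.2 x [ 0.843 -0.178 -0.508] y [-0.214 -0.977 -0.014] q [-0.03 -0.25 -0.21  1.91 -0.3   1.95 -2.04]
ang err 0.7086766672616027 yaw about 1.1283006310107306
 to [0.6229 0.1992 0.1507] tool cm [ 47.04 -18.32  -8.47]
 to [0.5888 0.2072 0.0901] tool cm [ 47.1  -18.28  -1.47]
 to [0.5644 0.2129 0.0468] tool cm [ 47.15 -18.26   3.53]
 to [0.561  0.2137 0.0407] tool cm [ 47.15 -18.25   4.23]
```

```bash
python3 -m handwheel '{"fingers":[4.2,4.2,4.2,4.2,4.2,4.2,4.2,4.2,4.2,4.2],"xyz":[[4.7,-1.85,-0.85],[4.7,-1.85,-0.85],[4.7,-1.85,-0.85],[4.7,-1.85,-0.85],[4.7,-1.85,-0.85],[4.7,-1.85,-0.85],[4.7,-1.85,-0.85],[4.7,-1.85,-0.85],[4.7,-1.85,-0.85],[4.7,-1.7,-0.85]],"yaw":[1.1,0,0,0,0,0,0,0,0,0]}' 70
cat > chk.py <<'E'
from st import *
from pot import circ,arcs,potT
yaw=np.radians(-13.2);zp=np.array([.5*np.cos(yaw),.5*np.sin(yaw),.866]);O=np.array([.5975,.205,.105])
yp=np.array([-np.sin(yaw),np.cos(yaw),0]);xp=np.cross(yp,zp)
def pf(off=.0374):
    s,R,p=show();C=p-off*R[:,2];d=C-O
    print(' ang err %.2f'%np.degrees(np.arccos(-R[:,2]@zp)),'piece in pot mm',(np.array([xp@d,yp@d,zp@d])*1000).round(1))
    return s,R,p,C
def pic(n,tag,box,k,marks=(),gain=1.5,wire=True):
    im=grab_frame(n)[:,:,::-1];cv2.imwrite(f'pics/{n}{tag}.png',im);x0,y0,w,h=box
    a=cv2.convertScaleAbs(cv2.resize(im[y0:y0+h,x0:x0+w],None,fx=k,fy=k,interpolation=cv2.INTER_CUBIC),alpha=gain,beta=15)
    f=lambda q:((proj(n,q)-[x0-.5,y0-.5])*k-.5)
    if wire:
        T=potT(O[0],O[1],yaw)
        for P in arcs(): cv2.polylines(a,[(np.array([f(q) for q in T(P)])*16).astype(np.int32)],True,(0,0,255),1,shift=4)
    for M in marks: cv2.polylines(a,[(np.array([f(q) for q in M])*16).astype(np.int32)],True,(255,0,0),1,shift=4)
    cv2.imwrite(f'pics/{n}{tag}c.png',a)
E
python3 - <<'E'
from chk import *
s,R,p,C=pf()
M=[(circ(25,z)/1000)@R.T+C for z in(-12,12)]
pic('side','11',(270,150,110,100),6,M);pic('top','11',(200,170,110,110),5,M,2)
E
```

```text
time: 17.58
ee_pos: [0.6288, 0.178, 0.1476]
tool_rot: [-2.946, 0.374, 0.801]
force: [2.0, 0.3, -2.0]
opening: 0.0471
t 17.57 p [0.6288 0.178  0.1476] r 0.654 az 15.8 open 0.0471 F [ 2.   0.3 -2. ]
 z [-0.49   0.126 -0.862] tilt 30.4 az 165.5 x [ 0.835 -0.216 -0.506] y [-0.25  -0.968  0.   ] q [-0.13  0.95 -0.19  0.69 -0.11  1.97 -2.12]
 ang err 0.85 piece in pot mm [ 10.7 -19.6  92.7]
```

View pics/side11c.png

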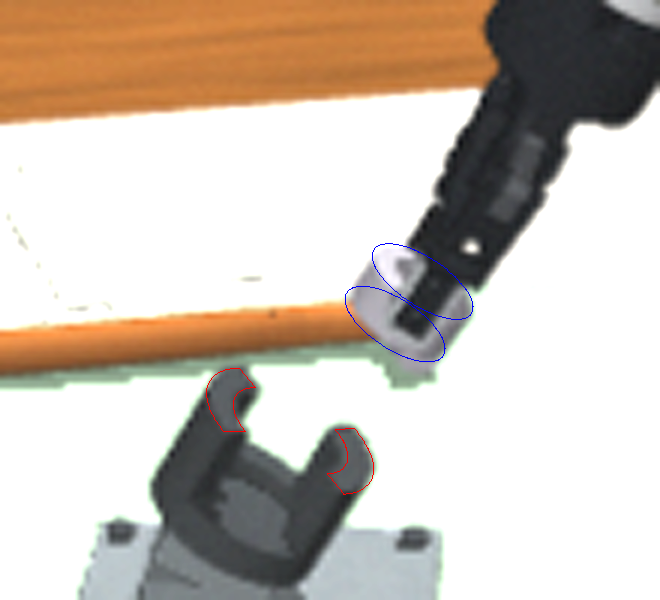

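View pics/top11c.png

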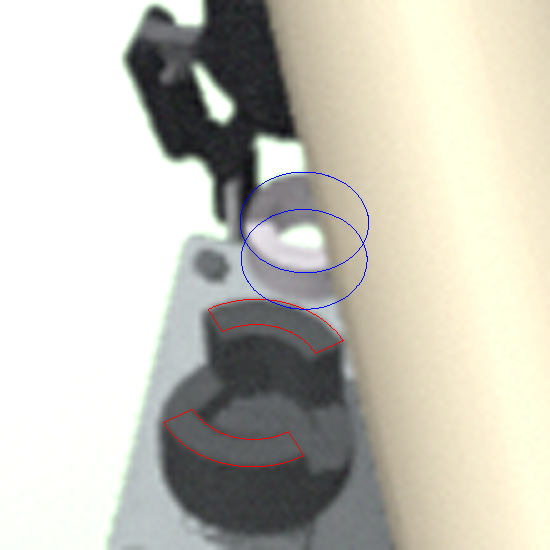

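```bash
python3 -m handwheel '{"fingers":[4.2,4.2,4.2],"xyz":[[-1.1,-1.9,2.5],[0,0,3],[0,0,0]],"yaw":[0,0,0]}' 70
python3 - <<'E'
from chk import *
s,R,p,C=pf()
s,R,p,C=pf()
M=[(circ(25,z)/1000)@R.T+C for z in(-12,12)]
pic('side','12',(270,150,110,100),6,M);pic('top','12',(200,170,110,110),5,M,2)
pf()
E
```

```text
time: 18.05
ee_pos: [0.5936, 0.2058, 0.1055]
tool_rot: [-2.946, 0.372, 0.809]
force: [-0.4, 0.1, -2.6]
opening: 0.0472
t 18.05 p [0.5936 0.2058 0.1055] r 0.628 az 19.1 open 0.0472 F [-0.4  0.1 -2.6]
 z [-0.495  0.125 -0.86 ] tilt 30.7 az 165.9 x [ 0.833 -0.215 -0.51 ] y [-0.248 -0.969  0.002] q [-0.15  0.89 -0.2   0.9  -0.12  1.82 -2.14]
 ang err 0.91 piece in pot mm [-3.2 -0.5 35.8]
t 18.05 p [0.5936 0.2058 0.1055] r 0.628 az 19.1 open 0.0472 F [-0.4  0.1 -2.6]
 z [-0.495  0.125 -0.86 ] tilt 30.7 az 165.9 x [ 0.833 -0.215 -0.51 ] y [-0.248 -0.969  0.002] q [-0.15  0.89 -0.2   0.9  -0.12  1.82 -2.14]
 ang err 0.91 piece in pot mm [-3.2 -0.5 35.8]
t 18.15 p [0.5964 0.2051 0.1082] r 0.631 az 19.0 open 0.0473 F [ 0.2 -0.2 -1. ]
 z [-0.49   0.127 -0.863] tilt 30.4 az 165.5 x [ 0.835 -0.216 -0.506] y [-0.25  -0.968 -0.   ] q [-0.14  0.89 -0.2   0.89 -0.12  1.82 -2.14]
 ang err 0.84 piece in pot mm [-2.3 -0.6 39.7]
```

View pics/side12c.png

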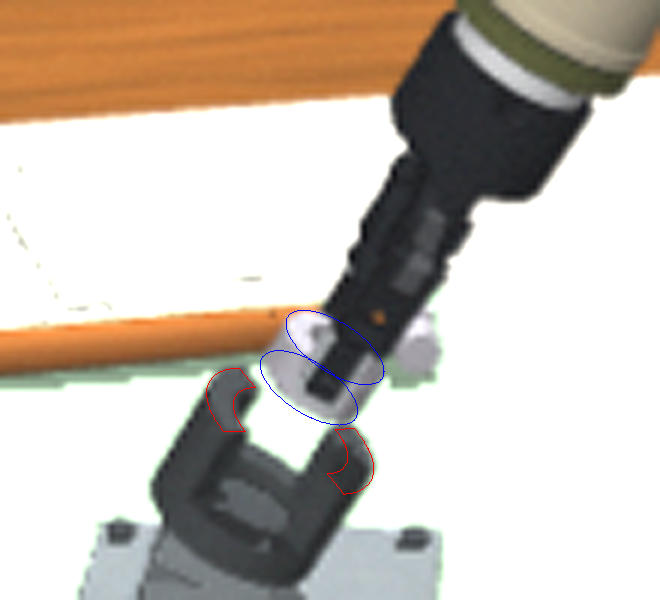

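View pics/top12c.png

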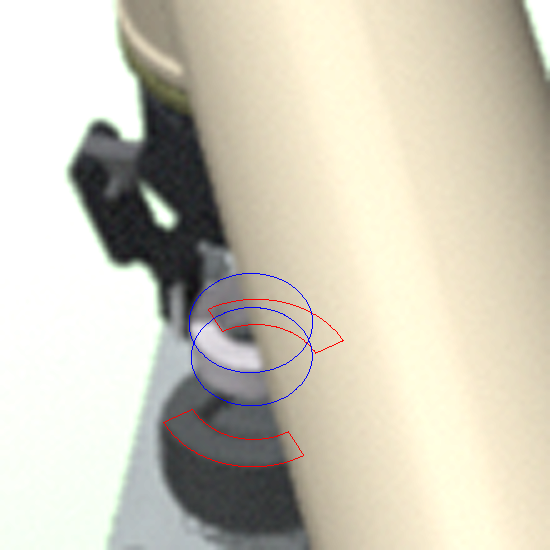

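```bash
python3 -m handwheel '{"fingers":[4.2,4.2,4.2,4.2],"xyz":[[0.1,0,1.2],[0,0,1.2],[0,0,0],[0,0,0]],"yaw":[0,0,0,0]}' 70
python3 - <<'E'
from chk import *
s,R,p,C=pf()
M=[(circ(25,z)/1000)@R.T+C for z in(-12,12)]
pic('side','13',(290,190,60,60),10,M);pic('top','13',(215,220,60,60),9,M,2)
pf()
E
```

```text
time: 18.65
ee_pos: [0.5853, 0.2083, 0.0863]
tool_rot: [-2.946, 0.374, 0.801]
force: [0.4, -0.5, -1.3]
opening: 0.0475
t 18.65 p [0.5853 0.2083 0.0863] r 0.621 az 19.6 open 0.0475 F [ 0.4 -0.5 -1.3]
 z [-0.49   0.127 -0.862] tilt 30.4 az 165.5 x [ 0.835 -0.215 -0.506] y [-0.25  -0.968 -0.   ] q [-0.14  0.88 -0.21  0.97 -0.12  1.76 -2.13]
 ang err 0.86 piece in pot mm [-1.3  0.  14.9]
t 18.75 p [0.5855 0.2084 0.0864] r 0.621 az 19.6 open 0.0472 F [ 0.4 -0.6 -2. ]
 z [-0.49   0.127 -0.863] tilt 30.4 az 165.5 x [ 0.835 -0.215 -0.506] y [-0.25  -0.968 -0.001] q [-0.14  0.88 -0.21  0.97 -0.12  1.76 -2.13]
 ang err 0.86 piece in pot mm [-1.3  0.1 15.1]
```

View pics/side13c.png

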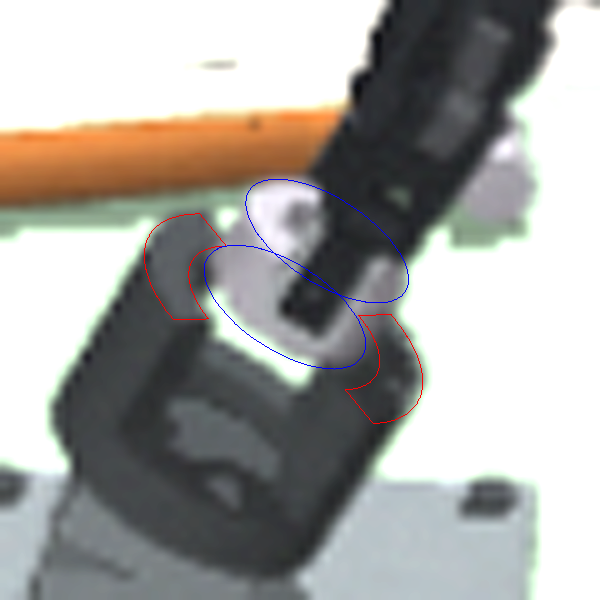

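View pics/top13c.png

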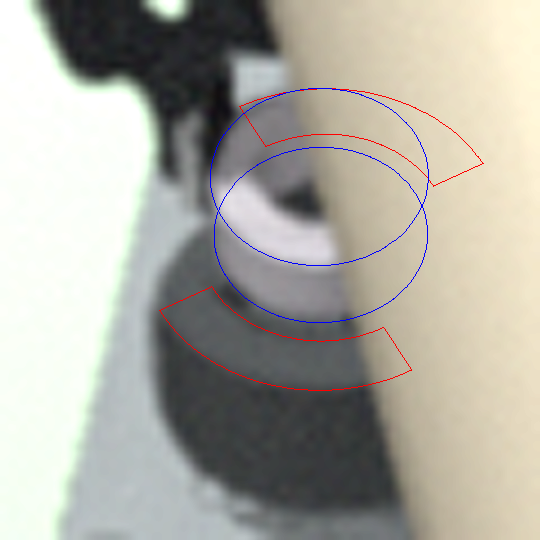

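```bash
python3 -m handwheel '{"fingers":[4.2,4.2,4.2,4.2],"xyz":[[0.1,0,0.6],[0,0,0.6],[0,0,0.4],[0,0,0]],"yaw":[0,0,0,0]}' 70; python3 -c "
from chk import *
pf()"
```

```text
time: 19.25
ee_pos: [0.5777, 0.2103, 0.0714]
tool_rot: [-2.945, 0.373, 0.802]
force: [0.3, 0.5, -2.6]
opening: 0.0474
t 19.25 p [0.5777 0.2103 0.0714] r 0.615 az 20.0 open 0.0474 F [ 0.3  0.5 -2.6]
 z [-0.491  0.126 -0.862] tilt 30.5 az 165.6 x [ 0.835 -0.215 -0.507] y [-0.25  -0.968  0.   ] q [-0.14  0.87 -0.21  1.01 -0.12  1.73 -2.13]
 ang err 0.87 piece in pot mm [-0.6  0.2 -1.9]
```

```bash
python3 -m handwheel '{"fingers":[4.2,4.2,4.2,4.2],"xyz":[[0,0,0.8],[0,0,0.8],[0,0,0.6],[0,0,0]],"yaw":[0,0,0,0]}' 70; python3 -c "
from chk import *
pf()"
```

```text
time: 19.75
ee_pos: [0.5667, 0.213, 0.0523]
tool_rot: [-2.946, 0.374, 0.803]
force: [0.2, 0.1, -2.1]
opening: 0.0476
t 19.75 p [0.5667 0.213  0.0523] r 0.605 az 20.6 open 0.0476 F [ 0.2  0.1 -2.1]
 z [-0.491  0.126 -0.862] tilt 30.5 az 165.6 x [ 0.834 -0.215 -0.507] y [-0.25  -0.968  0.   ] q [-0.14  0.86 -0.21  1.07 -0.12  1.67 -2.13]
 ang err 0.87 piece in pot mm [ -0.9   0.4 -24.2]
```

```bash
python3 -m handwheel '{"fingers":[4.2,4.2,4.2,4.2],"xyz":[[0.03,0,0.4],[0.03,0,0.4],[0,0,0.2],[0,0,0]],"yaw":[0,0,0,0]}' 70; python3 -c "
from chk import *
pf()"
```

```text
time: 20.25
ee_pos: [0.5629, 0.2141, 0.0438]
tool_rot: [-2.946, 0.374, 0.801]
force: [-0.2, 0.2, -1.1]
opening: 0.0474
t 20.25 p [0.5629 0.2141 0.0438] r 0.602 az 20.8 open 0.0474 F [-0.2  0.2 -1.1]
 z [-0.49   0.127 -0.862] tilt 30.4 az 165.5 x [ 0.835 -0.215 -0.507] y [-0.25  -0.968 -0.   ] q [-0.14  0.86 -0.21  1.09 -0.12  1.65 -2.13]
 ang err 0.86 piece in pot mm [ -0.1   0.6 -33.5]
```

```bash
python3 -m handwheel '{"fingers":[4.2,4.2,4.2],"xyz":[[0,0,0.25],[0,0,0.15],[0,0,0]],"yaw":[0,0,0]}' 70; python3 -c "
from chk import *
pf()"
```

```text
time: 20.62
ee_pos: [0.5621, 0.2145, 0.0419]
tool_rot: [-2.946, 0.374, 0.797]
force: [2.7, -1.0, 4.9]
opening: 0.047
t 20.62 p [0.5621 0.2145 0.0419] r 0.602 az 20.9 open 0.0470 F [ 2.7 -1.   4.9]
 z [-0.488  0.127 -0.864] tilt 30.3 az 165.4 x [ 0.836 -0.216 -0.504] y [-0.25  -0.968 -0.001] q [-0.14  0.86 -0.21  1.1  -0.12  1.64 -2.13]
 ang err 0.85 piece in pot mm [  0.    0.7 -35.5]
```

```bash
python3 -m handwheel '{"fingers":[4.2,4.2,4.2],"xyz":[[0,0,0.2],[0,0,0],[0,0,0]],"yaw":[0,0,0]}' 70
python3 - <<'E'
from chk import *
s,R,p,C=pf()
T=potT(O[0],O[1],yaw)
pic('side','14',(290,190,60,60),10,[T(circ(25,-25)),T(circ(25,-49))])
E
```

```text
time: 21.0
ee_pos: [0.5623, 0.2145, 0.0418]
tool_rot: [-2.946, 0.375, 0.793]
force: [3.5, -2.1, 13.5]
opening: 0.0471
t 21.0 p [0.5623 0.2145 0.0418] r 0.602 az 20.9 open 0.0471 F [ 3.5 -2.1 13.5]
 z [-0.486  0.128 -0.865] tilt 30.1 az 165.3 x [ 0.837 -0.216 -0.502] y [-0.251 -0.968 -0.002] q [-0.14  0.86 -0.21  1.1  -0.12  1.64 -2.13]
 ang err 0.87 piece in pot mm [  0.1   0.7 -35.6]
```

View pics/side14c.png

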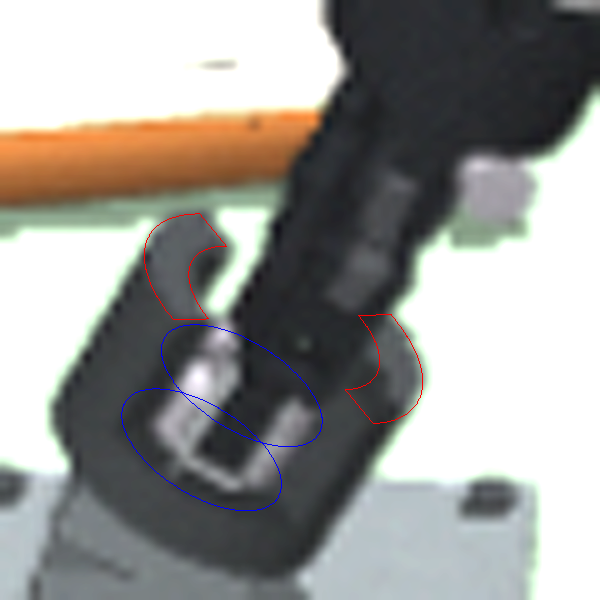

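```bash
python3 -m handwheel '{"fingers":[5.6,6,6,6,6,6],"xyz":[[0,0,0],[0,0,0],[0,0,0],[0,0,-2],[0,0,-4],[0,0,-5]],"yaw":[0,0,0,0,0,0]}' 40
python3 - <<'E'
from chk import *
s,R,p,C=pf()
T=potT(O[0],O[1],yaw)
pic('side','15',(290,190,60,60),10,[T(circ(15,-25)),T(circ(25,-25))])
pic('top','15',(215,220,60,60),9,[],2)
E
```

```text
time: 21.8
ee_pos: [0.6134, 0.201, 0.1338]
tool_rot: [-2.945, 0.373, 0.805]
force: [1.4, -0.6, 0.2]
opening: 0.0603
t 21.8 p [0.6134 0.201  0.1338] r 0.645 az 18.1 open 0.0603 F [ 1.4 -0.6  0.2]
 z [-0.493  0.126 -0.861] tilt 30.6 az 165.7 x [ 0.834 -0.215 -0.509] y [-0.249 -0.969  0.001] q [-0.15  0.93 -0.2   0.77 -0.12  1.91 -2.14]
 ang err 0.90 piece in pot mm [ 0.1 -0.6 70.5]
```

View pics/side15c.png

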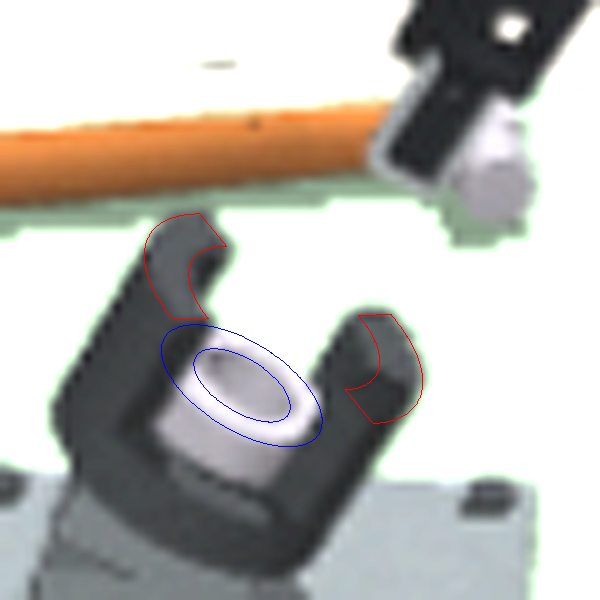

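View pics/top15c.png

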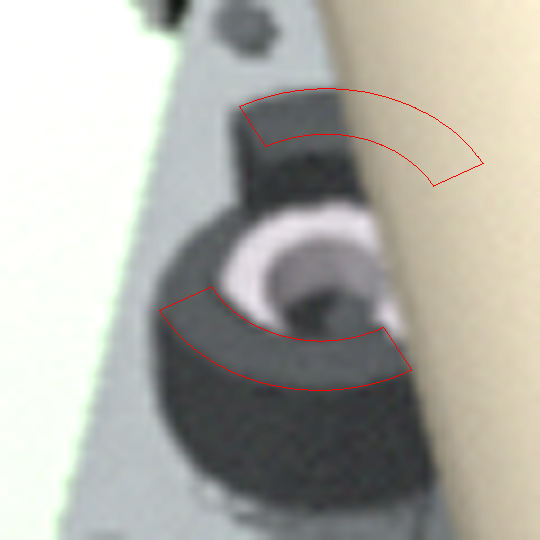

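Run:
```python
from chk import *
s,R,p=show()
from sim import *
q0=np.array(s['joints']);a=np.radians(-14)
for r,z,up in((.45,.3,[0,0,.05]),(.5,.3,[0,0,.05]),(.40,.3,[0,0,.05]),(.45,.3,[.03,-.007,.05]),(.6,.25,[0,0,.05])):
    K=dict(w=.3,reg=.03);print(r,z,up)
    q=goto(q0,[r*np.cos(a),r*np.sin(a),z],**K)
    for i in range(8):
        q=wrow(q,up,**K);zz=fk(q)[1][:,2];print(info(q),zz.round(3))
```

```text
t 21.9 p [0.6174 0.2005 0.1382] r 0.649 az 18.0 open 0.0601 F [0.5 0.2 0.6]
 z [-0.483  0.129 -0.866] tilt 30.0 az 165.0 x [ 0.839 -0.216 -0.5  ] y [-0.252 -0.968 -0.004] q [-0.15  0.92 -0.2   0.76 -0.12  1.91 -2.14]
0.45 0.3 [0, 0, 0.05]
8 rows [ 0.437 -0.109  0.3  ] tilt 30.0 az 165.1 q [ 0.28  0.42 -0.12  1.21 -0.    2.03 -1.66]
[ 0.433 -0.108  0.339] tilt 27.1 az 164.8 q [ 0.14  0.36  0.08  1.19 -0.05  2.06 -1.61] [-0.44   0.119 -0.89 ]
[ 0.428 -0.106  0.372] tilt 22.7 az 164.4 q [ 0.08  0.29  0.17  1.19 -0.07  2.06 -1.6 ] [-0.372  0.104 -0.922]
[ 0.424 -0.105  0.404] tilt 18.3 az 163.8 q [ 0.03  0.23  0.22  1.17 -0.07  2.06 -1.6 ] [-0.301  0.088 -0.95 ]
[ 0.421 -0.104  0.436] tilt 13.8 az 162.6 q [-0.01  0.17  0.26  1.15 -0.07  2.06 -1.6 ] [-0.227  0.071 -0.971]
[ 0.419 -0.103  0.469] tilt 9.2 az 160.2 q [-0.07  0.12  0.31  1.13 -0.06  2.06 -1.61] [-0.151  0.054 -0.987]
[ 0.417 -0.102  0.501] tilt 4.8 az 152.5 q [-0.13  0.08  0.36  1.09 -0.05  2.06 -1.62] [-0.074  0.038 -0.997]
[ 0.417 -0.102  0.534] tilt 1.3 az 79.6 q [-0.17  0.04  0.39  1.05 -0.04  2.06 -1.63] [ 0.004  0.023 -
[... 3418 characters left out ...]
0.09  2.06 -1.59] [-0.321  0.093 -0.943]
[ 0.56  -0.139  0.367] tilt 15.8 az 163.3 q [ 0.13  0.54  0.15  0.82 -0.09  2.06 -1.59] [-0.26   0.078 -0.962]
[ 0.554 -0.138  0.405] tilt 11.9 az 162.3 q [ 0.12  0.48  0.16  0.82 -0.09  2.06 -1.59] [-0.196  0.063 -0.979]
[ 0.548 -0.136  0.442] tilt 7.9 az 160.1 q [ 0.11  0.42  0.18  0.8  -0.09  2.06 -1.59] [-0.129  0.047 -0.991]
[ 0.543 -0.135  0.478] tilt 3.8 az 153.2 q [ 0.09  0.37  0.19  0.78 -0.09  2.06 -1.59] [-0.059  0.03  -0.998]
[ 0.538 -0.133  0.514] tilt 1.0 az 49.2 q [ 0.08  0.33  0.21  0.75 -0.1   2.06 -1.59] [ 0.011  0.013 -1.   ]
[ 0.534 -0.132  0.549] tilt 4.8 az -2.5 q [ 0.06  0.29  0.24  0.71 -0.1   2.06 -1.6 ] [ 0.083 -0.004 -0.997]
```

Run:
```python
from chk import *
s,R,p=show();togo([.44,-.13,.30],R,p);print(R.T@[3,-.7,5],R.T@[0,0,5])
```

```text
t 21.9 p [0.6174 0.2005 0.1382] r 0.649 az 18.0 open 0.0601 F [0.5 0.2 0.6]
 z [-0.483  0.129 -0.866] tilt 30.0 az 165.0 x [ 0.839 -0.216 -0.5  ] y [-0.252 -0.968 -0.004] q [-0.15  0.92 -0.2   0.76 -0.12  1.91 -2.14]
 to [ 0.44 -0.13  0.3 ] tool cm [-15.83  36.39  -9.72]
[ 0.16769843 -0.09739309 -5.86961599] [-2.49960975 -0.01998209 -4.3303062 ]
```

```bash
python3 -m handwheel '{"fingers":[6.2,6.2,6.2,6.2,6.2,6.2,6.2,6.2,6.2,6.2],"xyz":[[-2.2,5.2,-1.5],[-2.2,5.2,-1.4],[-2.3,5.2,-1.4],[-2.3,5.2,-1.4],[-2.3,5.2,-1.4],[-2.3,5.2,-1.4],[-2.3,5.2,-1.4],[0,0,-6],[0,0,-6],[0.5,0,-6]],"yaw":[0,0,0,0,0,0,0,0,0,0]}' 40; python3 -c "
from chk import *
show()"
```

```text
time: 23.15
ee_pos: [0.4723, -0.141, 0.35]
tool_rot: [-3.021, 0.41, 0.611]
force: [0.1, -0.2, -2.4]
opening: 0.0619
t 23.15 p [ 0.4723 -0.141   0.35  ] r 0.493 az -16.6 open 0.0619 F [ 0.1 -0.2 -2.4]
 z [-0.377  0.084 -0.922] tilt 22.7 az 167.5 x [ 0.888 -0.25  -0.386] y [-0.263 -0.965  0.02 ] q [ 0.1   0.41  0.19  1.08 -0.05  2.05 -1.56]
```

```bash
python3 -m handwheel '{"fingers":[6.2,6.2,6.2,6.2],"xyz":[[0.5,-2.5,-5.5],[0.8,-2,-5.5],[1,0,-6],[1.2,0,-6]],"yaw":[0,0,0,0]}' 40; python3 -c "
from chk import *
show()"
```

```text
time: 23.65
ee_pos: [0.5362, -0.1062, 0.409]
tool_rot: [-3.063, 0.392, 0.334]
force: [-0.8, -0.3, 0.2]
opening: 0.0619
t 23.65 p [ 0.5362 -0.1062  0.409 ] r 0.547 az -11.2 open 0.0619 F [-0.8 -0.3  0.2]
 z [-0.208  0.063 -0.976] tilt 12.5 az 163.2 x [ 0.945 -0.245 -0.217] y [-0.253 -0.968 -0.008] q [ 0.08  0.42  0.14  0.89 -0.08  2.05 -1.64]
```

```bash
python3 -m handwheel '{"fingers":[6.2,6.2,6.2],"xyz":[[1.5,1.2,-5.5],[1.8,1,-5.5],[2,0.5,-5.5]],"yaw":[0,0,0]}' 40; python3 -c "
from chk import *
show()"
```

```text
time: 24.02
ee_pos: [0.5673, -0.1443, 0.457]
tool_rot: [-3.091, 0.399, 0.125]
force: [-0.5, -0.3, -0.6]
opening: 0.0618
t 24.02 p [ 0.5673 -0.1443  0.457 ] r 0.585 az -14.3 open 0.0618 F [-0.5 -0.3 -0.6]
 z [-0.076  0.032 -0.997] tilt 4.8 az 157.2 x [ 0.964 -0.253 -0.082] y [-0.255 -0.967 -0.012] q [ 0.11  0.44  0.2   0.74 -0.1   2.05 -1.58]
```

```bash
python3 -m handwheel '{"fingers":[6.2,6.2],"xyz":[[2.2,2,-5],[2,1.5,-4]],"yaw":[0,0]}' 40
python3 - <<'E'
from chk import *
s,R,p=show();togo([.445,-.3265,.09],R,p)
from sim import *
q=goto(np.array(s['joints']),[.445,-.3265,.09],w=.3,reg=.03)
E
```

```text
time: 24.28
ee_pos: [0.5804, -0.1837, 0.4842]
tool_rot: [-3.106, 0.401, 0.004]
force: [-0.2, 0.2, -0.4]
opening: 0.062
t 24.27 p [ 0.5804 -0.1837  0.4842] r 0.609 az -17.6 open 0.0620 F [-0.2  0.2 -0.4]
 z [-0.001  0.01  -1.   ] tilt 0.6 az 97.7 x [ 0.967 -0.254 -0.004] y [-0.254 -0.967 -0.009] q [ 0.17  0.46  0.21  0.64 -0.11  2.05 -1.53]
 to [ 0.445  -0.3265  0.09  ] tool cm [-9.32 17.62 39.3 ]
8 rows [ 0.445 -0.326  0.091] tilt 0.6 az 108.7 q [ 0.37  0.32  0.25  1.72 -0.09  1.12 -1.17]
```

```bash
python3 -m handwheel '{"fingers":[6.2,6.2,6.2,6.2,6.2,6.2,6.2,6.2,6.2],"xyz":[[-1.15,2.2,4.9],[-1.15,2.2,4.9],[-1.15,2.2,4.9],[-1.15,2.2,4.9],[-1.15,2.2,4.9],[-1.15,2.2,4.9],[-1.15,2.2,4.9],[-1.15,2.2,4.9],[0,0,0]],"yaw":[-1.5,0,0,0,0,0,0,0,0]}' 40
python3 - <<'E'
from chk import *
s,R,p=show();togo([.445,-.3266,.09],R,p);togo([.445,-.3266,-.028],R,p)
E
```

```text
time: 25.4
ee_pos: [0.4444, -0.3286, 0.0865]
tool_rot: [-3.107, 0.366, 0.018]
force: [-1.2, 0.4, 0.8]
opening: 0.0617
t 25.4 p [ 0.4444 -0.3286  0.0865] r 0.553 az -36.5 open 0.0617 F [-1.2  0.4  0.8]
 z [-0.01   0.014 -1.   ] tilt 1.0 az 126.0 x [ 0.973 -0.232 -0.013] y [-0.232 -0.973 -0.011] q [ 0.37  0.33  0.26  1.72 -0.1   1.12 -1.14]
 to [ 0.445  -0.3266  0.09  ] tool cm [ 0.01 -0.21 -0.35]
 to [ 0.445  -0.3266 -0.028 ] tool cm [ 0.17 -0.08 11.45]
```

```bash
python3 -m handwheel '{"fingers":[6.2,6.2,6.2,6.2,6.2],"xyz":[[0.1,-0.1,5],[0.1,0,4],[0,0,1.5],[0,0,0],[0,0,0]],"yaw":[0,0,0,0,0]}' 40
python3 - <<'E'
from chk import *
s,R,p=show();togo([.445,-.3266,-.028],R,p)
M=[circ(25,z)/1000+[.445,-.3266,0] for z in(4,18)]
pic('side','16',(245,370,70,70),8,M,1.5,False)
E
```

```text
time: 26.02
ee_pos: [0.4525, -0.3282, -0.0121]
tool_rot: [-3.112, 0.361, 0.001]
force: [0.6, 0.3, -0.3]
opening: 0.062
t 26.02 p [ 0.4525 -0.3282 -0.0121] r 0.559 az -36.0 open 0.0620 F [ 0.6  0.3 -0.3]
 z [ 0.001  0.009 -1.   ] tilt 0.5 az 86.5 x [ 0.974 -0.229 -0.001] y [-0.229 -0.973 -0.008] q [ 0.39  0.45  0.23  1.8  -0.14  0.91 -1.12]
 to [ 0.445  -0.3266 -0.028 ] tool cm [-0.77  0.03  1.59]
```

View pics/side16c.png

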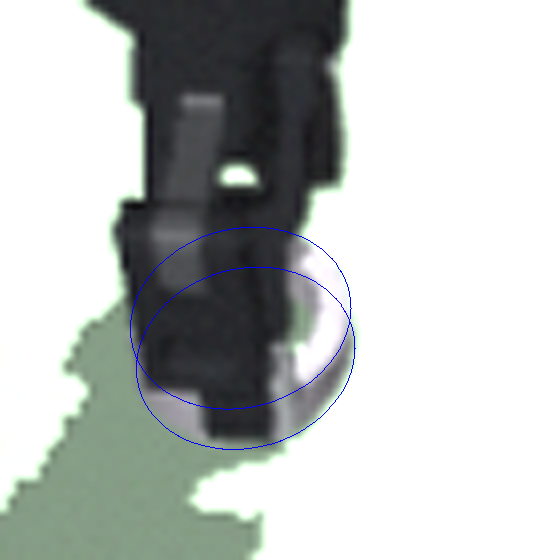

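```bash
python3 -m handwheel '{"fingers":[6.2,6.2,6.2,6.2],"xyz":[[-0.75,0,0.5],[0,0,0.6],[0,0,0.4],[0,0,0]],"yaw":[0,0,0,0]}' 40
python3 - <<'E'
from chk import *
s,R,p=show();togo([.445,-.3266,-.028],R,p)
E
```

```text
time: 26.58
ee_pos: [0.4434, -0.3254, -0.0296]
tool_rot: [-3.111, 0.361, 0.006]
force: [0.7, -0.0, -0.3]
opening: 0.0619
t 26.57 p [ 0.4434 -0.3254 -0.0296] r 0.550 az -36.3 open 0.0619 F [ 0.7 -0.  -0.3]
 z [-0.003  0.01  -1.   ] tilt 0.6 az 105.6 x [ 0.973 -0.229 -0.005] y [-0.229 -0.973 -0.01 ] q [ 0.4   0.47  0.23  1.83 -0.14  0.87 -1.11]
 to [ 0.445  -0.3266 -0.028 ] tool cm [ 0.18  0.08 -0.16]
```

```bash
python3 -m handwheel '{"fingers":[6.2,5,4.4,4.2,4.2],"xyz":[[0.15,0.08,0],[0,0,0],[0,0,0],[0,0,0],[0,0,0]],"yaw":[0,0,0,0,0]}' 50
python3 - <<'E'
from chk import *
s,R,p=show();togo([.445,-.3266,-.028],R,p)
M=[circ(25,z)/1000+[.445,-.3266,0] for z in(4,18)]
pic('side','17',(245,370,70,70),8,M,1.5,False)
E
```

```text
time: 27.2
ee_pos: [0.4454, -0.327, -0.0285]
tool_rot: [-3.111, 0.361, 0.004]
force: [-0.5, 0.9, 5.3]
opening: 0.0479
t 27.2 p [ 0.4454 -0.327  -0.0285] r 0.553 az -36.3 open 0.0479 F [-0.5  0.9  5.3]
 z [-0.001  0.01  -1.   ] tilt 0.6 az 98.0 x [ 0.973 -0.229 -0.004] y [-0.229 -0.973 -0.009] q [ 0.4   0.47  0.23  1.82 -0.14  0.87 -1.11]
 to [ 0.445  -0.3266 -0.028 ] tool cm [-0.05 -0.03 -0.05]
```

View pics/side17c.png

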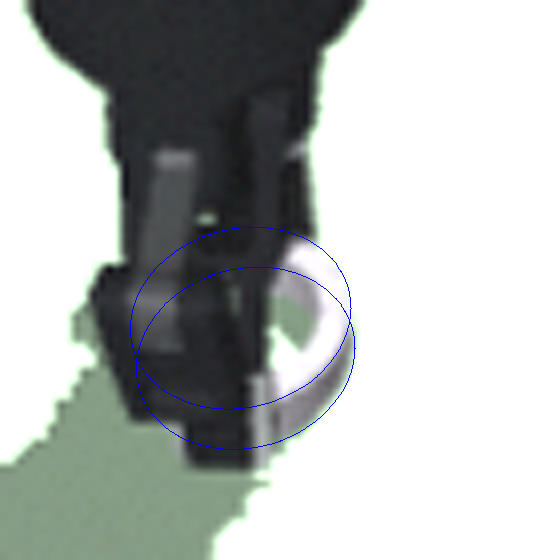

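```bash
python3 -m handwheel '{"fingers":[4.2,4.2,4.2,4.2],"xyz":[[0,0,0],[0,0,-4],[0,0,-6],[0,0,-6]],"yaw":[0,0,0,0]}' 70
python3 - <<'E'
from chk import *
s,R,p=show();togo([.36,-.02,.285],R,p)
E
```

```text
time: 27.75
ee_pos: [0.4448, -0.3281, 0.1322]
tool_rot: [-3.111, 0.361, 0.007]
force: [1.1, -0.6, -1.6]
opening: 0.0471
t 27.75 p [ 0.4448 -0.3281  0.1322] r 0.553 az -36.4 open 0.0471 F [ 1.1 -0.6 -1.6]
 z [-0.003  0.01  -1.   ] tilt 0.6 az 106.9 x [ 0.973 -0.229 -0.005] y [-0.229 -0.973 -0.009] q [ 0.36  0.28  0.26  1.67 -0.08  1.21 -1.15]
 to [ 0.36  -0.02   0.285] tool cm [-15.39 -28.19 -14.93]
```

```bash
python3 -m handwheel '{"fingers":[4.2,4.2,4.2,4.2,4.2,4.2,4.2,4.2,4.2,4.2],"xyz":[[-2.5,-4.7,-2.5],[-2.5,-4.7,-2.5],[-2.5,-4.7,-2.5],[-2.5,-4.7,-2.5],[-2.6,-4.7,-2.5],[-2.6,-4.7,-2.5],[-6,0,-1.5],[-6,0,-1.5],[-6,0,-1.5],[-6,0,-1.5]],"yaw":[0,0,0,0,0,0,0,0,0,0]}' 70; python3 -c "
from chk import *
show()"
```

```text
time: 29.0
ee_pos: [0.3049, 0.003, 0.2766]
tool_rot: [-3.094, 0.375, 0.175]
force: [-0.3, -2.4, 0.5]
opening: 0.0473
t 29.0 p [0.3049 0.003  0.2766] r 0.305 az 0.6 open 0.0473 F [-0.3 -2.4  0.5]
 z [-0.109  0.034 -0.993] tilt 6.5 az 162.8 x [ 0.965 -0.237 -0.114] y [-0.239 -0.971 -0.007] q [ 0.07 -0.25 -0.1   1.88 -0.06  1.61 -1.84]
```

```bash
python3 -m handwheel '{"fingers":[4.2,4.2,4.2,4.2,4.2],"xyz":[[-6,0,-1.5],[-6,0,-1.5],[-6,0,-1],[-6,0,-1],[-6,0,-1]],"yaw":[0,0,0,0,0]}' 70; python3 -c "
from chk import *
show()"
```

```text
time: 29.62
ee_pos: [0.2298, 0.0532, 0.2722]
tool_rot: [-3.085, 0.335, 0.461]
force: [-1.1, 1.3, -0.5]
opening: 0.0473
t 29.62 p [0.2298 0.0532 0.2722] r 0.236 az 13.0 open 0.0473 F [-1.1  1.3 -0.5]
 z [-0.289  0.036 -0.957] tilt 16.9 az 172.9 x [ 0.934 -0.209 -0.29 ] y [-0.211 -0.977  0.027] q [ 0.21 -0.25 -0.33  1.92 -0.15  1.75 -1.89]
```

```bash
python3 -m handwheel '{"fingers":[4.2,4.2,4.2,4.2,4.2],"xyz":[[2,5,0],[2,5,0],[-6,0.3,-1.5],[-6,0,-1],[-6,0,-1]],"yaw":[0,0,0,0,0]}' 70; python3 -c "
from chk import *
show()"
```

```text
time: 30.25
ee_pos: [0.2013, -0.0376, 0.2877]
tool_rot: [-3.056, 0.321, 0.585]
force: [-1.1, 1.8, -0.1]
opening: 0.0473
t 30.25 p [ 0.2013 -0.0376  0.2877] r 0.205 az -10.6 open 0.0473 F [-1.1  1.8 -0.1]
 z [-0.364  0.052 -0.93 ] tilt 21.6 az 171.9 x [ 0.909 -0.198 -0.367] y [-0.203 -0.979  0.025] q [ 0.51 -0.25 -0.35  1.9  -0.07  1.85 -1.6 ]
```

```bash
python3 -m handwheel '{"fingers":[4.2,4.2,4.2,4.2,4.2],"xyz":[[2,5,0.5],[1.5,5,0.5],[-6,0.5,-0.5],[-6,0,0],[-6,0,0]],"yaw":[0,0,0,0,0]}' 70; python3 -c "
from chk import *
show()"
```

```text
time: 30.88
ee_pos: [0.121, -0.1301, 0.2994]
tool_rot: [-2.982, 0.316, 0.779]
force: [0.6, -0.2, -1.3]
opening: 0.0472
t 30.88 p [ 0.121  -0.1301  0.2994] r 0.178 az -47.1 open 0.0472 F [ 0.6 -0.2 -1.3]
 z [-0.479  0.093 -0.873] tilt 29.2 az 169.0 x [ 0.853 -0.185 -0.488] y [-0.207 -0.978  0.01 ] q [ 1.07 -0.25 -0.53  1.91  0.06  1.93 -1.19]
```

Run:
```python
from chk import *
s,R,p,C=pf(.0395)
togo(O+.06*zp+.0395*R[:,2],R,p)
```

```text
t 30.88 p [ 0.121  -0.1301  0.2994] r 0.178 az -47.1 open 0.0472 F [ 0.6 -0.2 -1.3]
 z [-0.479  0.093 -0.873] tilt 29.2 az 169.0 x [ 0.853 -0.185 -0.488] y [-0.207 -0.978  0.01 ] q [ 1.07 -0.25 -0.53  1.91  0.06  1.93 -1.19]
 ang err 1.41 piece in pot mm [-433.3 -434.3   14.1]
 to [0.6078 0.2018 0.1225] tool cm [ 44.01 -42.71  -4.81]
```

```bash
python3 -m handwheel '{"fingers":[4.2,4.2,4.2,4.2,4.2,4.2,4.2,4.2],"xyz":[[4.4,-3.5,-0.8],[4.4,-3.5,-0.8],[4.4,-3.7,-0.8],[4.4,-3.7,-0.7],[4.4,-4.2,-0.7],[4.4,-4.2,-0.7],[4.4,-4.2,-0.7],[4.4,-4.2,-0.3]],"yaw":[1,0,0,0,0,0,0,0]}' 70
python3 - <<'E'
from chk import *
s,R,p,C=pf(.0395)
togo(O+.05*zp+.0395*R[:,2],R,p)
E
```

```text
time: 31.88
ee_pos: [0.5175, 0.0985, 0.169]
tool_rot: [-2.983, 0.347, 0.779]
force: [0.5, -0.7, -0.1]
opening: 0.047
t 31.88 p [0.5175 0.0985 0.169 ] r 0.527 az 10.8 open 0.0470 F [ 0.5 -0.7 -0.1]
 z [-0.479  0.093 -0.873] tilt 29.2 az 168.9 x [ 0.849 -0.205 -0.487] y [-0.225 -0.974  0.019] q [ 0.33  0.74 -0.82  1.19  0.23  1.83 -2.25]
 ang err 1.39 piece in pot mm [ -78.9 -121.3   68.1]
 to [0.6029 0.203  0.1138] tool cm [  7.79 -12.21   1.7 ]
```

```bash
python3 -m handwheel '{"fingers":[4.2,4.2,4.2,4.2],"xyz":[[2.6,-4.1,0.3],[2.6,-4.1,0.5],[2.6,-4,0.7],[0,0,0]],"yaw":[0,0,0,0]}' 70
python3 - <<'E'
from chk import *
s,R,p,C=pf(.0395)
togo(O+.02*zp+.0395*R[:,2],R,p)
E
```

```text
time: 32.38
ee_pos: [0.6004, 0.2059, 0.1124]
tool_rot: [-2.983, 0.337, 0.789]
force: [-0.3, 0.1, -1.4]
opening: 0.0469
t 32.38 p [0.6004 0.2059 0.1124] r 0.635 az 18.9 open 0.0469 F [-0.3  0.1 -1.4]
 z [-0.484  0.091 -0.87 ] tilt 29.5 az 169.3 x [ 0.847 -0.199 -0.493] y [-0.218 -0.976  0.019] q [ 0.05  0.99 -0.77  0.84  0.29  1.88 -2.33]
 ang err 1.39 piece in pot mm [-1.8  2.3 47.2]
 to [0.5881 0.2063 0.088 ] tool cm [0.16 0.18 2.72]
```

```bash
python3 -m handwheel '{"fingers":[4.2,4.2,4.2,4.2,4.2],"xyz":[[0.15,0.2,1.2],[0,0,1.2],[0,0,0.6],[0,0,0],[0,0,0]],"yaw":[0,0,0,0,0]}' 70
python3 - <<'E'
from chk import *
s,R,p,C=pf(.0395)
M=[(circ(25,z)/1000)@R.T+C for z in(-7,7)]
pic('side','18',(290,190,60,60),10,M);pic('top','18',(215,220,60,60),9,M,2)
E
```

```text
time: 33.0
ee_pos: [0.5887, 0.2026, 0.0905]
tool_rot: [-2.983, 0.345, 0.778]
force: [0.3, 0.3, -0.9]
opening: 0.0472
t 33.0 p [0.5887 0.2026 0.0905] r 0.623 az 19.0 open 0.0472 F [ 0.3  0.3 -0.9]
 z [-0.478  0.094 -0.873] tilt 29.1 az 168.9 x [ 0.849 -0.204 -0.487] y [-0.224 -0.975  0.018] q [ 0.09  0.98 -0.77  0.94  0.29  1.81 -2.34]
 ang err 1.40 piece in pot mm [-0.3 -3.6 22.9]
```

View pics/side18c.png

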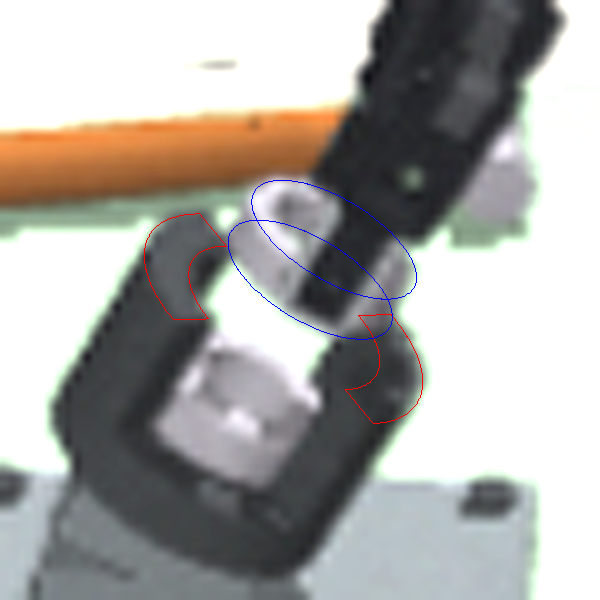

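View pics/top18c.png

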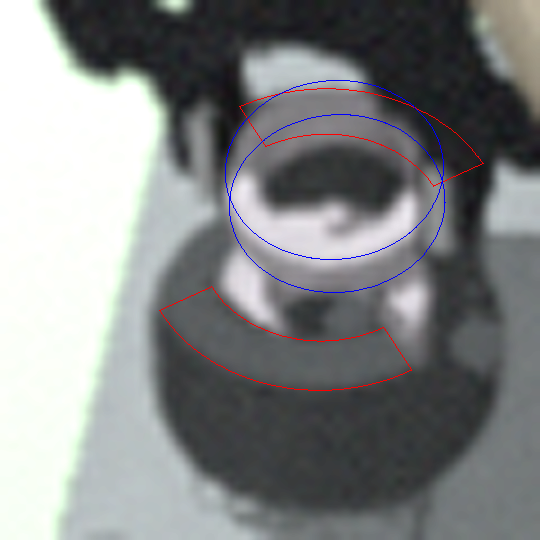

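```bash
python3 -m handwheel '{"fingers":[4.2,4.2,4.2,4.2],"xyz":[[0.05,-0.38,0.5],[0,0,0.6],[0,0,0],[0,0,0]],"yaw":[0,0,0,0]}' 70
python3 - <<'E'
from chk import *
s,R,p,C=pf(.0395)
E
```

```text
time: 33.6
ee_pos: [0.5844, 0.2074, 0.08]
tool_rot: [-2.983, 0.344, 0.78]
force: [0.5, -1.0, -1.1]
opening: 0.047
t 33.6 p [0.5844 0.2074 0.08  ] r 0.620 az 19.5 open 0.0470 F [ 0.5 -1.  -1.1]
 z [-0.479  0.093 -0.873] tilt 29.2 az 169.0 x [ 0.849 -0.204 -0.487] y [-0.223 -0.975  0.018] q [ 0.09  0.98 -0.78  0.96  0.29  1.79 -2.34]
 ang err 1.40 piece in pot mm [ 0.4  0.1 11.2]
```

```bash
python3 -m handwheel '{"fingers":[4.2,4.2,4.2,4.2],"xyz":[[0,0,0.6],[0,0,0.6],[0,0,0.4],[0,0,0]],"yaw":[0,0,0,0]}' 70
python3 - <<'E'
from chk import *
s,R,p,C=pf(.0395)
E
```

```text
time: 34.1
ee_pos: [0.5764, 0.2089, 0.0657]
tool_rot: [-2.983, 0.344, 0.781]
force: [-0.3, -0.2, -1.4]
opening: 0.0471
t 34.1 p [0.5764 0.2089 0.0657] r 0.613 az 19.9 open 0.0471 F [-0.3 -0.2 -1.4]
 z [-0.479  0.093 -0.873] tilt 29.2 az 169.0 x [ 0.849 -0.203 -0.488] y [-0.223 -0.975  0.019] q [ 0.1   0.98 -0.78  1.01  0.29  1.75 -2.35]
 ang err 1.40 piece in pot mm [ 0.5 -0.3 -5.3]
```

```bash
python3 -m handwheel '{"fingers":[4.2,4.2,4.2,4.2],"xyz":[[-0.05,0,0.5],[0,0,0.4],[0,0,0.2],[0,0,0]],"yaw":[0,0,0,0]}' 70
python3 - <<'E'
from chk import *
s,R,p,C=pf(.0395)
E
```

```text
time: 34.6
ee_pos: [0.5709, 0.2101, 0.0566]
tool_rot: [-2.983, 0.344, 0.78]
force: [0.2, -0.9, 0.4]
opening: 0.047
t 34.6 p [0.5709 0.2101 0.0566] r 0.608 az 20.2 open 0.0470 F [ 0.2 -0.9  0.4]
 z [-0.479  0.093 -0.873] tilt 29.2 az 169.0 x [ 0.849 -0.203 -0.488] y [-0.223 -0.975  0.018] q [ 0.1   0.98 -0.78  1.04  0.29  1.72 -2.35]
 ang err 1.40 piece in pot mm [  0.2  -0.4 -16. ]
```

Near seat; press gently.

```bash
python3 -m handwheel '{"fingers":[4.2,4.2,4.2],"xyz":[[0,0,0.2],[0,0,0.15],[0,0,0]],"yaw":[0,0,0]}' 70
python3 - <<'E'
from chk import *
s,R,p,C=pf(.0395)
E
```

```text
time: 34.98
ee_pos: [0.5705, 0.2104, 0.0552]
tool_rot: [-2.983, 0.346, 0.775]
force: [1.6, -2.1, 6.4]
opening: 0.047
t 34.98 p [0.5705 0.2104 0.0552] r 0.608 az 20.2 open 0.0470 F [ 1.6 -2.1  6.4]
 z [-0.476  0.095 -0.874] tilt 29.0 az 168.8 x [ 0.85  -0.204 -0.485] y [-0.224 -0.974  0.017] q [ 0.11  0.97 -0.78  1.04  0.29  1.72 -2.35]
 ang err 1.41 piece in pot mm [  0.4  -0.3 -17.4]
```

```bash
python3 -m handwheel '{"fingers":[5.6,6,6,6,6,6],"xyz":[[0,0,0.1],[0,0,0],[0,0,0],[0,0,-2],[0,0,-4],[0,0,-5]],"yaw":[0,0,0,0,0,0]}' 40
python3 - <<'E'
from chk import *
s,R,p,C=pf()
T=potT(O[0],O[1],yaw)
pic('side','19',(290,190,60,60),10,[T(circ(18,-11)),T(circ(25,-11))])
pic('top','19',(215,220,60,60),9,[T(circ(18,-11)),T(circ(25,-11))],2)
togo([.44,-.10,.30],R,p)
E
```

```text
time: 35.72
ee_pos: [0.6214, 0.1997, 0.1492]
tool_rot: [-2.983, 0.344, 0.783]
force: [0.9, 0.9, 0.9]
opening: 0.0601
t 35.73 p [0.6214 0.1997 0.1492] r 0.653 az 17.8 open 0.0601 F [0.9 0.9 0.9]
 z [-0.48   0.093 -0.872] tilt 29.3 az 169.1 x [ 0.848 -0.203 -0.489] y [-0.223 -0.975  0.019] q [ 0.01  1.02 -0.76  0.69  0.3   1.99 -2.31]
 ang err 1.39 piece in pot mm [-1.4  1.1 87.9]
 to [ 0.44 -0.1   0.3 ] tool cm [-16.66  33.54  -7.22]
```

View pics/side19c.png

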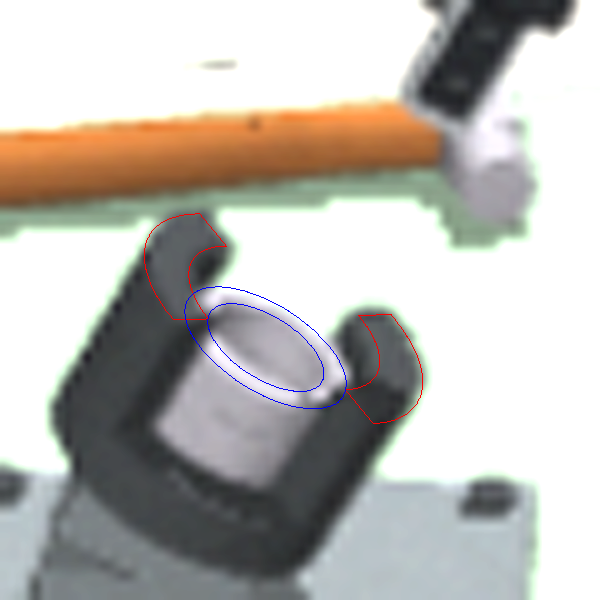

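View pics/top19c.png

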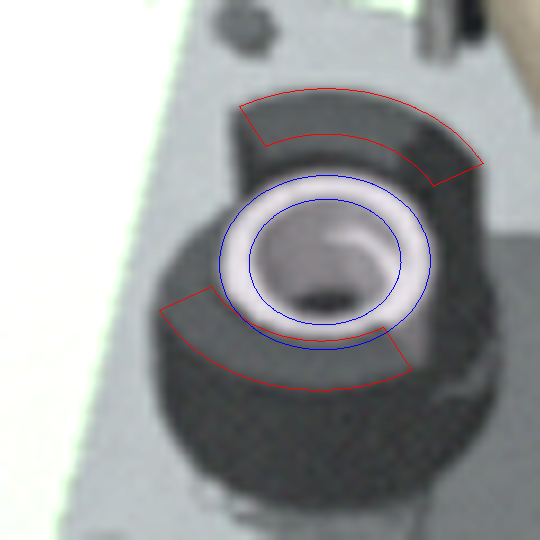

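```bash
python3 -m handwheel '{"fingers":[6,6,6,6,6,6,6,4.6,4.6,4.6,4.6],"xyz":[[-2.4,4.7,-1.6],[-2.4,4.7,-1.2],[-2.4,4.7,-1],[-2.4,4.7,-1],[-2.4,4.7,-1],[-2.4,4.7,-1],[-2.4,4.7,-1],[0,0,-6],[0,0,-6],[0.5,0,-6],[0.7,0,-6]],"yaw":[0,0,0,0,0,0,0,0,0,0,0]}' 40; python3 -c "
from chk import *
show()"
```

```text
time: 37.2
ee_pos: [0.494, -0.0998, 0.3703]
tool_rot: [-3.064, 0.348, 0.528]
force: [-0.0, -0.7, -0.1]
opening: 0.0458
t 37.2 p [ 0.494  -0.0998  0.3703] r 0.504 az -11.4 open 0.0458 F [-0.  -0.7 -0.1]
 z [-0.329  0.05  -0.943] tilt 19.4 az 171.3 x [ 0.918 -0.216 -0.332] y [-0.22  -0.975  0.025] q [ 0.12  0.4   0.03  1.03 -0.01  2.05 -1.65]
```

```bash
python3 -m handwheel '{"fingers":[4.6,4.6,4.6,4.6],"xyz":[[0.7,-2.5,-5.5],[0.8,-2.5,-5.5],[1.2,-1,-6],[1.4,0,-6]],"yaw":[0,0,0,0]}' 40; python3 -c "
from chk import *
show()"
```

```text
time: 37.7
ee_pos: [0.5548, -0.0513, 0.4339]
tool_rot: [-3.097, 0.351, 0.244]
force: [-0.3, 0.4, -0.0]
opening: 0.0463
t 37.7 p [ 0.5548 -0.0513  0.4339] r 0.557 az -5.3 open 0.0463 F [-0.3  0.4 -0. ]
 z [-0.153  0.032 -0.988] tilt 9.0 az 168.1 x [ 0.963 -0.221 -0.156] y [-0.223 -0.975  0.003] q [-0.02  0.41  0.14  0.84 -0.08  2.05 -1.72]
```

```bash
python3 -m handwheel '{"fingers":[4.6,4.6,4.6],"xyz":[[1.8,0.5,-5.5],[2,0.5,-5.5],[2,0.5,-4]],"yaw":[0,0,0]}' 40; python3 -c "
from chk import *
s,R,p=show();togo([.4928,-.125,.10],R,p)"
```

```text
time: 38.08
ee_pos: [0.5876, -0.079, 0.4796]
tool_rot: [-3.106, 0.357, 0.045]
force: [0.3, 0.7, 0.8]
opening: 0.046
t 38.08 p [ 0.5876 -0.079   0.4796] r 0.593 az -7.7 open 0.0460 F [0.3 0.7 0.8]
 z [-0.027  0.018 -0.999] tilt 1.8 az 146.5 x [ 0.974 -0.227 -0.03 ] y [-0.227 -0.974 -0.011] q [-0.    0.43  0.19  0.69 -0.11  2.05 -1.67]
 to [ 0.4928 -0.125   0.1   ] tool cm [-7.04  7.06 38.11]
```

```bash
python3 -m handwheel '{"fingers":[4.6,4.6,4.6,4.6,4.6,4.6,4.6,4.6,4.6],"xyz":[[1.8,1.5,-3],[-1.3,0.8,5.6],[-1.3,0.8,5.6],[-1.3,0.8,5.6],[-1.3,0.8,5.6],[-1.3,0.8,5.6],[-1.3,0.8,5.6],[-1.3,0.8,5],[0,0,0]],"yaw":[0,0,0,0,0,0,0,0,0]}' 40; python3 -c "
from chk import *
s,R,p=show();togo([.4928,-.125,.05],R,p)"
```

```text
time: 39.2
ee_pos: [0.4889, -0.1253, 0.1014]
tool_rot: [-3.107, 0.361, 0.02]
force: [0.4, 0.2, 1.6]
opening: 0.0463
t 39.2 p [ 0.4889 -0.1253  0.1014] r 0.505 az -14.4 open 0.0463 F [0.4 0.2 1.6]
 z [-0.011  0.015 -1.   ] tilt 1.1 az 126.0 x [ 0.973 -0.229 -0.014] y [-0.229 -0.973 -0.012] q [ 0.03  0.21  0.19  1.83 -0.06  1.12 -1.56]
 to [ 0.4928 -0.125   0.05  ] tool cm [ 0.45 -0.06  5.14]
```

```bash
python3 -m handwheel '{"fingers":[4.6,4.6,4.6,4.6,4.6],"xyz":[[0.4,-0.05,4],[0.1,0,4],[0,0,1.5],[0,0,0],[0,0,0]],"yaw":[0,0,0,0,0]}' 40
python3 - <<'E'
from chk import *
s,R,p=show();togo([.4928,-.125,-.010],R,p)
M=[circ(r,z)/1000+[.4928,-.125,.014] for r,z in((36,5),(17,5),(17,21))]
pic('side','20',(260,290,70,70),8,M,1.5,False)
E
```

```text
time: 39.83
ee_pos: [0.4997, -0.1247, 0.012]
tool_rot: [-3.108, 0.358, 0.001]
force: [0.6, 0.0, 0.4]
opening: 0.0458
t 39.83 p [ 0.4997 -0.1247  0.012 ] r 0.515 az -14.0 open 0.0458 F [0.6 0.  0.4]
 z [ 0.001  0.013 -1.   ] tilt 0.8 az 86.4 x [ 0.974 -0.228 -0.002] y [-0.228 -0.974 -0.013] q [ 0.04  0.33  0.18  1.9  -0.09  0.92 -1.54]
 to [ 0.4928 -0.125  -0.01  ] tool cm [-0.66  0.22  2.2 ]
```

View pics/side20c.png

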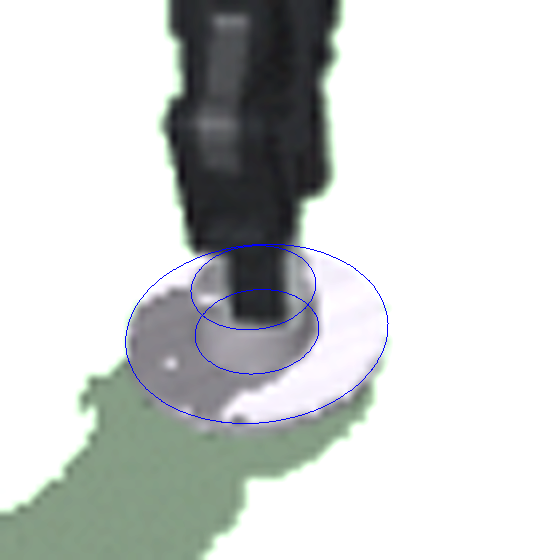

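```bash
python3 -m handwheel '{"fingers":[4.6,4.6,4.6,4.6],"xyz":[[-0.65,0.2,0.6],[0,0,0.8],[0,0,0.6],[0,0,0]],"yaw":[0,0,0,0]}' 40
python3 - <<'E'
from chk import *
s,R,p=show();togo([.4928,-.125,-.010],R,p)
E
```

```text
time: 40.38
ee_pos: [0.4906, -0.1244, -0.0107]
tool_rot: [-3.108, 0.358, 0.008]
force: [0.3, -0.1, 0.5]
opening: 0.0459
t 40.38 p [ 0.4906 -0.1244 -0.0107] r 0.506 az -14.2 open 0.0459 F [ 0.3 -0.1  0.5]
 z [-0.004  0.014 -1.   ] tilt 0.8 az 104.5 x [ 0.974 -0.228 -0.007] y [-0.228 -0.974 -0.013] q [ 0.05  0.35  0.17  1.93 -0.09  0.87 -1.53]
 to [ 0.4928 -0.125  -0.01  ] tool cm [ 0.23  0.01 -0.08]
```

```bash
python3 -m handwheel '{"fingers":[4.6,4,3.4,3,3,2.8],"xyz":[[0.22,0,-0.1],[0,0,0],[0,0,0],[0,0,0],[0,0,0],[0,0,0]],"yaw":[0,0,0,0,0,0]}' 40
python3 - <<'E'
from chk import *
s,R,p=show();togo([.4928,-.125,-.010],R,p)
M=[circ(r,z)/1000+[.4928,-.125,.014] for r,z in((36,5),(17,5),(17,21))]
pic('side','21',(260,290,70,70),8,M,1.5,False)
E
```

```text
time: 41.12
ee_pos: [0.4937, -0.1253, -0.0085]
tool_rot: [-3.108, 0.359, 0.004]
force: [-0.6, -0.5, 5.5]
opening: 0.0318
t 41.12 p [ 0.4937 -0.1253 -0.0085] r 0.509 az -14.2 open 0.0318 F [-0.6 -0.5  5.5]
 z [-0.001  0.013 -1.   ] tilt 0.8 az 95.5 x [ 0.974 -0.228 -0.004] y [-0.228 -0.974 -0.013] q [ 0.05  0.35  0.17  1.93 -0.09  0.87 -1.53]
 to [ 0.4928 -0.125  -0.01  ] tool cm [-0.09 -0.01  0.15]
```

View pics/side21c.png

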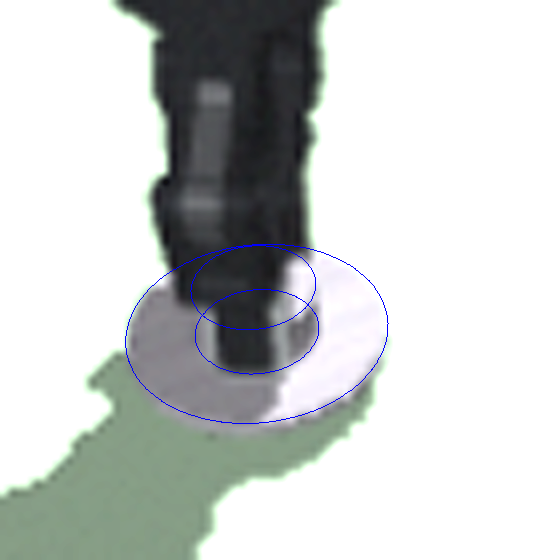

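```bash
python3 -m handwheel '{"fingers":[2.6,2.6,2.6,2.6,2.6,2.6,2.6,2.6,2.6,2.6,2.6],"xyz":[[0,0,0],[0,0,-3],[-1,-1,-5],[-2.5,-2,-5],[-2.5,-2,-5],[-2.5,-2,-5],[-3,-1.5,-4.5],[-6,0,-1.5],[-6,0,-1.5],[-6,0,-1.5],[-6,0,-1.5]],"yaw":[0,0,0,0,0,0,0,0,0,0,0]}' 80; python3 -c "
from chk import *
show()"
```

```text
time: 42.55
ee_pos: [0.3047, 0.0201, 0.268]
tool_rot: [-3.109, 0.343, 0.171]
force: [0.1, 1.2, -1.4]
opening: 0.0309
t 42.55 p [0.3047 0.0201 0.268 ] r 0.305 az 3.8 open 0.0309 F [ 0.1  1.2 -1.4]
 z [-0.108  0.021 -0.994] tilt 6.3 az 169.2 x [ 0.97  -0.217 -0.11 ] y [-0.218 -0.976  0.003] q [ 0.28 -0.25 -0.32  1.89 -0.1   1.59 -1.82]
```

```bash
python3 -m handwheel '{"fingers":[2.6,2.6,2.6,2.6,2.6],"xyz":[[0,5,-1],[-6,0.3,-1.5],[-6,0.3,-1.5],[-6,0.3,-1.5],[-6,0,-1.5]],"yaw":[0,0,0,0,0]}' 80
python3 - <<'E'
from chk import *
show()
im=grab_frame('side')[:,:,::-1];cv2.imwrite('pics/s22.png',cv2.resize(im[60:260,60:300],None,fx=3,fy=3))
E
```

```text
time: 43.18
ee_pos: [0.1927, 0.0025, 0.2953]
tool_rot: [-2.923, 0.315, 0.634]
force: [-0.4, 0.4, -2.8]
opening: 0.0305
t 43.17 p [0.1927 0.0025 0.2953] r 0.193 az 0.7 open 0.0305 F [-0.4  0.4 -2.8]
 z [-0.394  0.174 -0.903] tilt 25.5 az 156.2 x [ 0.89  -0.175 -0.422] y [-0.231 -0.969 -0.086] q [-0.11 -0.25  0.16  1.92 -0.12  1.89 -1.76]
```

View pics/s22.png

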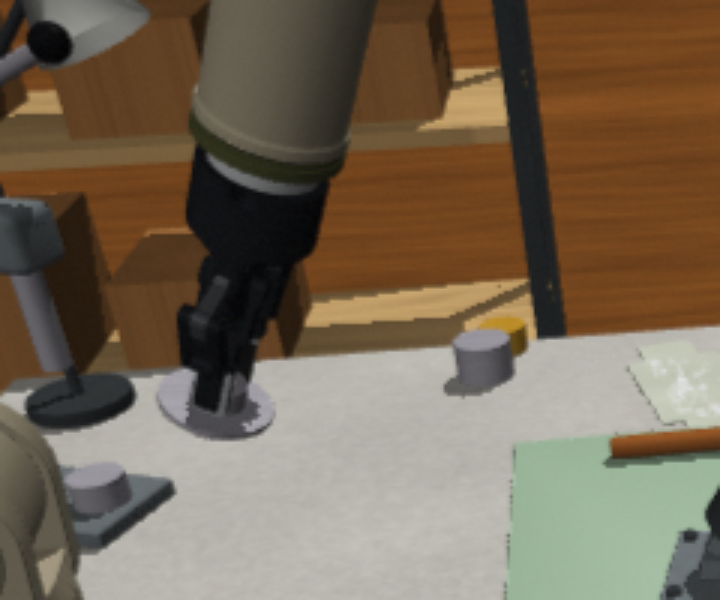

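Run:
```python
from chk import *
s,R,p=show()
from sim import *
q0=np.array(s['joints']);K=dict(w=.3,reg=.03)
for tx,ty,tz in((.2,.12,.295),(.17,.2,.3),(.13,.28,.3)):
  for dirn in((-6,0,-1),(-5,3,-1),(-4,4.5,-1)):
    q=goto(q0,[tx,ty,tz],**K,v=False)
    for i in range(4): 
        q=row(q,dirn,**K)
        RR=fk(q)[1]
        if i in(1,3): print((tx,ty),dirn,i,info(q),RR[:,2].round(3),'err %.1f'%np.degrees(np.arccos(-RR[:,2]@zp)))
```

```text
t 43.23 p [0.1914 0.003  0.2971] r 0.191 az 0.9 open 0.0307 F [-1.1  0.4 -1.7]
 z [-0.396  0.176 -0.901] tilt 25.7 az 156.1 x [ 0.889 -0.174 -0.425] y [-0.231 -0.969 -0.087] q [-0.1  -0.25  0.16  1.92 -0.13  1.89 -1.76]
(0.2, 0.12) (-6, 0, -1) 1 [0.135 0.145 0.366] tilt 31.7 az 165.3 q [-0.11 -0.25 -0.19  1.81 -0.36  2.04 -2.14] [-0.508  0.134 -0.851] err 1.9
(0.2, 0.12) (-6, 0, -1) 3 [0.088 0.205 0.405] tilt 34.3 az 169.6 q [-0.53 -0.25 -0.04  1.75 -0.46  2.06 -2.45] [-0.555  0.102 -0.826] err 4.6
(0.2, 0.12) (-5, 3, -1) 1 [0.144 0.079 0.349] tilt 32.7 az 163.4 q [ 0.07 -0.25 -0.17  1.85 -0.27  2.06 -1.91] [-0.517  0.154 -0.842] err 3.2
(0.2, 0.12) (-5, 3, -1) 3 [0.129 0.058 0.336] tilt 35.6 az 165.2 q [-0.16 -0.25  0.06  1.91 -0.22  2.06 -1.92] [-0.563  0.149 -0.813] err 5.7
(0.2, 0.12) (-4, 4.5, -1) 1 [0.148 0.043 0.339] tilt 32.1 az 161.6 q [ 0.21 -0.25 -0.18  1.87 -0.21  2.05 -1.78] [-0.504  0.168 -0.848] err 3.4
(0.2, 0.12) (-4, 4.5, -1) 3 [ 0.123 -0.042  0.326] tilt 33.4 az 161.6 q [ 0.4  -0.25 -0.13  1.91 -0.06  2.06 -1.51] [-0.522  0.174 -0.835] err 4.3
(0.17, 0.2) (-6, 0, -
[... 1001 characters left out ...]
) 3 [-0.042  0.334  0.451] tilt 29.7 az 170.6 q [-0.87 -0.25 -0.24  1.61 -0.58  1.89 -3.01] [-0.489  0.081 -0.869] err 2.0
(0.13, 0.28) (-5, 3, -1) 1 [0.064 0.255 0.36 ] tilt 31.6 az 170.9 q [-0.53 -0.25 -0.2   1.82 -0.49  1.91 -2.55] [-0.517  0.083 -0.852] err 2.7
(0.13, 0.28) (-5, 3, -1) 3 [0.008 0.245 0.426] tilt 35.7 az -178.3 q [-0.79 -0.25 -0.08  1.71 -0.54  2.06 -2.75] [-0.583 -0.017 -0.812] err 9.9
(0.13, 0.28) (-4, 4.5, -1) 1 [0.08  0.222 0.348] tilt 32.7 az 171.4 q [-0.42 -0.25 -0.19  1.86 -0.46  1.94 -2.43] [-0.535  0.081 -0.841] err 3.7
(0.13, 0.28) (-4, 4.5, -1) 3 [0.053 0.192 0.379] tilt 37.8 az 179.4 q [-0.63 -0.25 -0.02  1.84 -0.45  2.06 -2.49] [-0.613  0.007 -0.79 ] err 10.5
```

```bash
python3 -m handwheel '{"fingers":[2.6,2.6,2.6,2.6,2.6,2.6],"xyz":[[-0.8,-4.7,1.1],[-1,-4.7,1.1],[-1.2,-4.7,1.1],[-1.2,-4.7,1.1],[-6,0,-1],[-6,0,-1]],"yaw":[0,0,0,0,0,0]}' 80; python3 -c "
from chk import *
pf(.0225)"
```

```text
time: 43.98
ee_pos: [0.1509, 0.2198, 0.3166]
tool_rot: [-2.929, 0.322, 0.673]
force: [-1.1, 0.9, -2.9]
opening: 0.0309
t 43.98 p [0.1509 0.2198 0.3166] r 0.267 az 55.5 open 0.0309 F [-1.1  0.9 -2.9]
 z [-0.417  0.162 -0.894] tilt 26.6 az 158.8 x [ 0.878 -0.18  -0.443] y [-0.232 -0.97  -0.068] q [-0.48 -0.24 -0.06  1.88 -0.38  1.79 -2.36]
 ang err 5.11 piece in pot mm [-486.7  -88.9  -13.4]
```

```bash
python3 -m handwheel '{"fingers":[2.6,2.6,2.6],"xyz":[[-6,1.2,0.5],[-6,1.2,0.5],[-6,1.2,0.5]],"yaw":[0,0,0]}' 80; python3 -c "
from chk import *
pf(.0225)"
```

```text
time: 44.35
ee_pos: [0.0937, 0.2442, 0.3277]
tool_rot: [-2.948, 0.32, 0.798]
force: [-1.2, 0.7, -1.8]
opening: 0.0306
t 44.35 p [0.0937 0.2442 0.3277] r 0.262 az 69.0 open 0.0306 F [-1.2  0.7 -1.8]
 z [-0.491  0.122 -0.862] tilt 30.4 az 166.0 x [ 0.843 -0.181 -0.506] y [-0.218 -0.976 -0.014] q [-0.3  -0.25 -0.31  1.88 -0.48  1.86 -2.43]
 ang err 0.68 piece in pot mm [-543.7  -77.   -34.3]
```

```bash
python3 -m handwheel '{"fingers":[2.6,2.6,2.6,2.6,2.6,2.6,2.6,2.6,2.6,2.6,2.6],"xyz":[[5.3,-0.7,-1.3],[5.3,-0.7,-1.3],[5.3,-0.7,-1.3],[5.3,-0.7,-1.3],[5.3,-0.7,-1.3],[5.3,-0.7,-1.3],[5.3,-0.7,-1.3],[5.3,-0.7,-0.3],[5.3,-0.7,0],[4,-0.7,0],[0,0,0]],"yaw":[0,0,0,0,0,0,0,0,0,0,0]}' 80; python3 -c "
from chk import *
pf(.0225)"
```

```text
time: 45.72
ee_pos: [0.5936, 0.1991, 0.1412]
tool_rot: [-2.947, 0.342, 0.807]
force: [-0.7, -0.4, -3.6]
opening: 0.0306
t 45.73 p [0.5936 0.1991 0.1412] r 0.626 az 18.5 open 0.0306 F [-0.7 -0.4 -3.6]
 z [-0.495  0.122 -0.86 ] tilt 30.7 az 166.1 x [ 0.838 -0.195 -0.51 ] y [-0.23  -0.973 -0.006] q [-0.17  0.86 -0.13  0.86 -0.17  1.89 -2.1 ]
 ang err 0.84 piece in pot mm [-19.9  -6.8  52.6]
```

```bash
python3 -m handwheel '{"fingers":[2.6,2.6,2.6,2.6,2.6],"xyz":[[1,-0.35,0.8],[1,-0.35,0.8],[0,0,0.6],[0,0,0],[0,0,0]],"yaw":[0,0,0,0,0]}' 80
python3 - <<'E'
from chk import *
s,R,p,C=pf(.0225)
M=[(circ(r,-z)/1000)@R.T+C for r,z in((25,-10),(36,0),(36,5),(17,21))]
pic('side','23',(285,180,65,65),9,M);pic('top','23',(210,210,65,65),9,M,2)
E
```

```text
time: 46.35
ee_pos: [0.6011, 0.2061, 0.1198]
tool_rot: [-2.947, 0.337, 0.795]
force: [0.6, 0.2, -2.9]
opening: 0.0305
t 46.35 p [0.6011 0.2061 0.1198] r 0.635 az 18.9 open 0.0305 F [ 0.6  0.2 -2.9]
 z [-0.488  0.124 -0.864] tilt 30.3 az 165.7 x [ 0.842 -0.192 -0.504] y [-0.228 -0.974 -0.011] q [-0.18  0.89 -0.13  0.86 -0.16  1.85 -2.09]
 ang err 0.70 piece in pot mm [-4.5  1.7 36.9]
```

View pics/side23c.png

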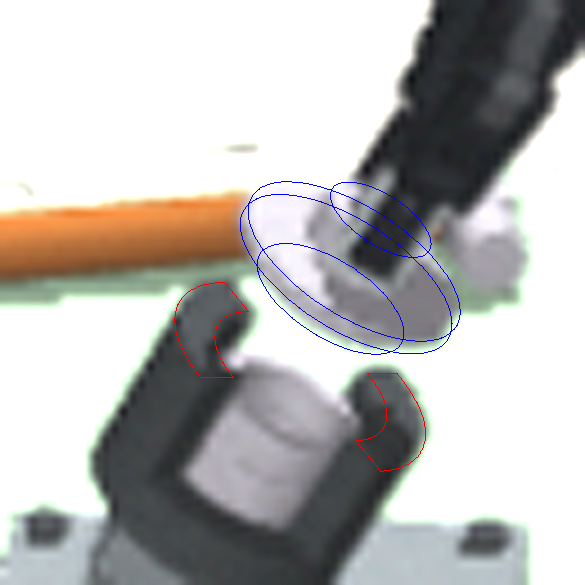

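View pics/top23c.png

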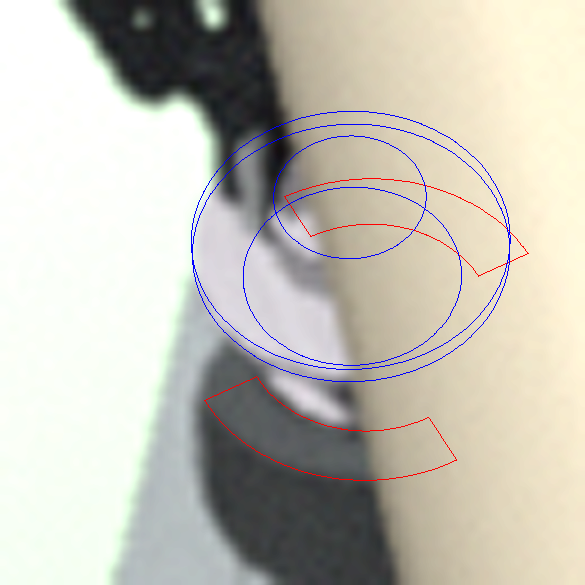

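```bash
python3 -m handwheel '{"fingers":[2.6,2.6,2.6,2.6],"xyz":[[0.45,0.17,0.8],[0,0,0.8],[0,0,0.5],[0,0,0]],"yaw":[0,0,0,0]}' 80
python3 - <<'E'
from chk import *
s,R,p,C=pf(.0225)
E
```

```text
time: 46.95
ee_pos: [0.5936, 0.2063, 0.098]
tool_rot: [-2.947, 0.337, 0.798]
force: [-0.3, -0.3, -3.7]
opening: 0.0306
t 46.95 p [0.5936 0.2063 0.098 ] r 0.628 az 19.2 open 0.0306 F [-0.3 -0.3 -3.7]
 z [-0.49   0.124 -0.863] tilt 30.4 az 165.9 x [ 0.841 -0.192 -0.506] y [-0.228 -0.974 -0.01 ] q [-0.18  0.89 -0.13  0.92 -0.16  1.8  -2.09]
 ang err 0.72 piece in pot mm [ 0.1  0.1 14.4]
```

Aligned; descend.

```bash
python3 -m handwheel '{"fingers":[2.6,2.6,2.6,2.6],"xyz":[[0,0,0.4],[0,0,0.4],[0,0,0.3],[0,0,0]],"yaw":[0,0,0,0]}' 80
python3 - <<'E'
from chk import *
s,R,p,C=pf(.0225)
E
```

```text
time: 47.45
ee_pos: [0.5885, 0.2075, 0.0887]
tool_rot: [-2.947, 0.337, 0.797]
force: [0.1, 0.2, -2.9]
opening: 0.0308
t 47.45 p [0.5885 0.2075 0.0887] r 0.624 az 19.4 open 0.0308 F [ 0.1  0.2 -2.9]
 z [-0.49   0.124 -0.863] tilt 30.3 az 165.8 x [ 0.841 -0.192 -0.505] y [-0.228 -0.974 -0.01 ] q [-0.18  0.88 -0.14  0.95 -0.16  1.78 -2.08]
 ang err 0.71 piece in pot mm [0.2 0.2 3.7]
```

```bash
python3 -m handwheel '{"fingers":[2.6,2.6,2.6,2.6],"xyz":[[0,0,0.25],[0,0,0.2],[0,0,0.1],[0,0,0]],"yaw":[0,0,0,0]}' 80
python3 - <<'E'
from chk import *
s,R,p,C=pf(.0225)
E
```

```text
time: 47.95
ee_pos: [0.5871, 0.208, 0.0856]
tool_rot: [-2.948, 0.338, 0.792]
force: [3.8, -1.2, 4.8]
opening: 0.0306
t 47.95 p [0.5871 0.208  0.0856] r 0.623 az 19.5 open 0.0306 F [ 3.8 -1.2  4.8]
 z [-0.487  0.125 -0.865] tilt 30.2 az 165.6 x [ 0.843 -0.192 -0.502] y [-0.229 -0.973 -0.011] q [-0.18  0.87 -0.14  0.97 -0.16  1.76 -2.08]
 ang err 0.71 piece in pot mm [0.4 0.3 0.3]
```

```bash
python3 -m handwheel '{"fingers":[2.6,2.6,4.4,4.6,4.6,4.6],"xyz":[[0,0,0.2],[0,0,0],[0,0,0],[0,0,0],[0,0,0],[0,0,0]],"yaw":[0,0,0,0,0,0]}' 60
python3 - <<'E'
from chk import *
s,R,p,C=pf(.0225)
E
```

```text
time: 48.7
ee_pos: [0.5848, 0.2085, 0.0822]
tool_rot: [-2.947, 0.337, 0.798]
force: [-0.2, 0.2, -0.1]
opening: 0.0459
t 48.7 p [0.5848 0.2085 0.0822] r 0.621 az 19.6 open 0.0459 F [-0.2  0.2 -0.1]
 z [-0.49   0.124 -0.863] tilt 30.4 az 165.8 x [ 0.841 -0.192 -0.505] y [-0.228 -0.974 -0.01 ] q [-0.18  0.87 -0.14  0.97 -0.16  1.76 -2.08]
 ang err 0.71 piece in pot mm [ 0.2  0.3 -3.8]
```

Released. Retreat along the axis and look.

```bash
python3 -m handwheel '{"fingers":[4.6,4.6,3,1,0],"xyz":[[0,0,-2],[0,0,-4],[0,0,-3],[0,0,0],[0,0,0]],"yaw":[0,0,0,0,0]}' 40
python3 - <<'E'
from chk import *
s,R,p,C=pf(.0225)
T=potT(O[0],O[1],yaw)
M=[T(circ(r,z)) for r,z in((36,0),(36,5),(17,5),(17,21))]
pic('side','24',(285,180,65,65),9,M);pic('top','24',(210,210,65,65),9,M,2)
E
```

```text
time: 49.32
ee_pos: [0.6287, 0.1974, 0.1591]
tool_rot: [-2.947, 0.337, 0.799]
force: [0.2, 0.8, 0.1]
opening: 0.0001
t 49.33 p [0.6287 0.1974 0.1591] r 0.659 az 17.4 open 0.0001 F [0.2 0.8 0.1]
 z [-0.491  0.124 -0.863] tilt 30.4 az 165.9 x [ 0.841 -0.192 -0.506] y [-0.228 -0.974 -0.01 ] q [-0.18  0.96 -0.12  0.65 -0.17  2.   -2.1 ]
 ang err 0.72 piece in pot mm [ 0.9 -0.4 85.4]
```

View pics/side24c.png

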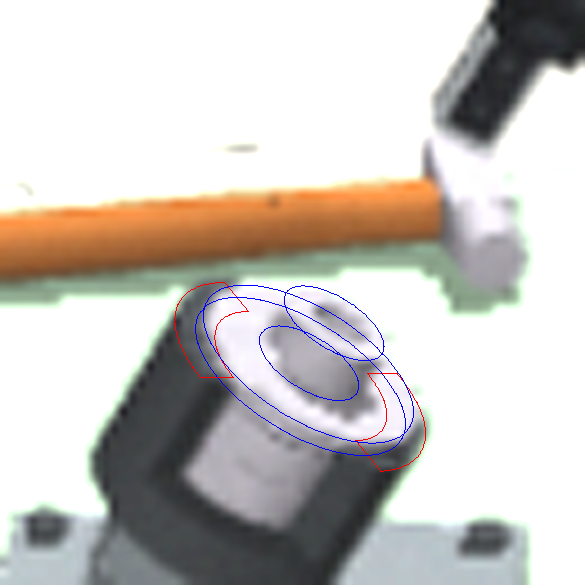

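View pics/top24c.png

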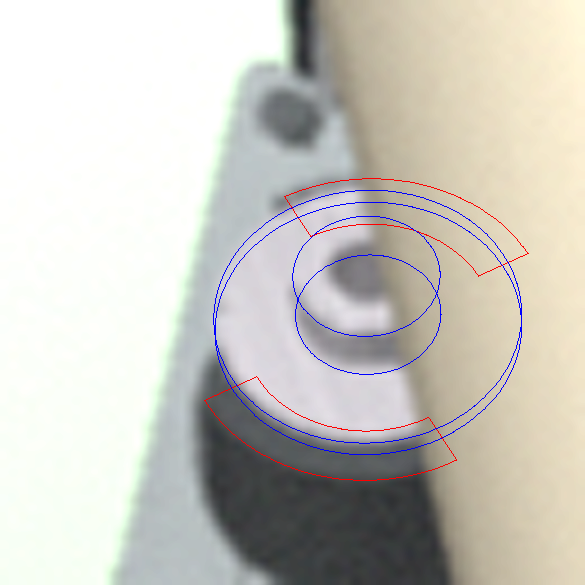

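```bash
python3 -m handwheel '{"fingers":[0,0,0,0,0],"xyz":[[-0.05,0,2],[0,0,2],[0,0,1],[0,0,0.3],[0,0,0]],"yaw":[0,0,0,0,0]}' 40
python3 - <<'E'
from chk import *
s,R,p,C=pf(0)
E
```

```text
time: 50.05
ee_pos: [0.6029, 0.2039, 0.115]
tool_rot: [-2.947, 0.337, 0.796]
force: [-0.2, -0.4, -0.2]
opening: 0.0004
t 50.05 p [0.6029 0.2039 0.115 ] r 0.636 az 18.7 open 0.0004 F [-0.2 -0.4 -0.2]
 z [-0.489  0.124 -0.863] tilt 30.3 az 165.8 x [ 0.842 -0.192 -0.504] y [-0.228 -0.973 -0.01 ] q [-0.18  0.9  -0.13  0.86 -0.16  1.85 -2.09]
 ang err 0.71 piece in pot mm [-0.2  0.2 11.4]
```

```bash
python3 -m handwheel '{"fingers":[0,0,0,0],"xyz":[[0,0,0.4],[0,0,0.3],[0,0,0.3],[0,0,0]],"yaw":[0,0,0,0]}' 40
python3 - <<'E'
from chk import *
s,R,p,C=pf(0)
E
```

```text
time: 50.55
ee_pos: [0.5976, 0.2052, 0.1058]
tool_rot: [-2.947, 0.337, 0.797]
force: [0.3, -0.5, 0.1]
opening: -0.0001
t 50.55 p [0.5976 0.2052 0.1058] r 0.632 az 18.9 open -0.0001 F [ 0.3 -0.5  0.1]
 z [-0.49   0.124 -0.863] tilt 30.3 az 165.8 x [ 0.841 -0.192 -0.505] y [-0.228 -0.974 -0.01 ] q [-0.18  0.89 -0.13  0.89 -0.16  1.82 -2.09]
 ang err 0.71 piece in pot mm [-0.3  0.2  0.7]
```

```bash
python3 -m handwheel '{"fingers":[0,0,0,0],"xyz":[[0,0,0.3],[0,0,0.3],[0,0,0.2],[0,0,0]],"yaw":[0,0,0,0]}' 40
python3 - <<'E'
from chk import *
s,R,p,C=pf(0)
E
```

```text
time: 51.05
ee_pos: [0.5938, 0.2062, 0.099]
tool_rot: [-2.947, 0.337, 0.797]
force: [0.0, 0.6, 0.2]
opening: -0.0001
t 51.05 p [0.5938 0.2062 0.099 ] r 0.629 az 19.1 open -0.0001 F [0.  0.6 0.2]
 z [-0.49   0.124 -0.863] tilt 30.3 az 165.8 x [ 0.841 -0.192 -0.505] y [-0.228 -0.974 -0.01 ] q [-0.18  0.88 -0.13  0.92 -0.16  1.8  -2.09]
 ang err 0.71 piece in pot mm [-0.3  0.3 -7.2]
```

```bash
python3 -m handwheel '{"fingers":[0,0,0],"xyz":[[0,0,0.25],[0,0,0.2],[0,0,0]],"yaw":[0,0,0]}' 40
python3 - <<'E'
from chk import *
s,R,p,C=pf(0)
E
```

```text
time: 51.42
ee_pos: [0.5927, 0.2066, 0.0966]
tool_rot: [-2.948, 0.338, 0.792]
force: [2.5, -1.3, 6.8]
opening: 0.0002
t 51.42 p [0.5927 0.2066 0.0966] r 0.628 az 19.2 open 0.0002 F [ 2.5 -1.3  6.8]
 z [-0.487  0.125 -0.865] tilt 30.2 az 165.6 x [ 0.843 -0.192 -0.502] y [-0.229 -0.973 -0.011] q [-0.18  0.88 -0.14  0.93 -0.16  1.79 -2.08]
 ang err 0.71 piece in pot mm [-0.1  0.4 -9.8]
```

```bash
python3 -m handwheel '{"fingers":[0,0,0],"xyz":[[0,0,0.3],[0,0,0.2],[0,0,0]],"yaw":[0,0,0]}' 40
python3 - <<'E'
from chk import *
s,R,p,C=pf(0)
E
```

```text
time: 51.8
ee_pos: [0.5929, 0.2066, 0.0963]
tool_rot: [-2.948, 0.339, 0.781]
force: [8.3, -3.8, 25.4]
opening: 0.0001
t 51.8 p [0.5929 0.2066 0.0963] r 0.628 az 19.2 open 0.0001 F [ 8.3 -3.8 25.4]
 z [-0.48   0.126 -0.868] tilt 29.8 az 165.3 x [ 0.846 -0.193 -0.497] y [-0.23  -0.973 -0.014] q [-0.18  0.87 -0.14  0.94 -0.16  1.78 -2.08]
 ang err 0.88 piece in pot mm [ 0.1  0.5 -9.9]
```

Firm at 27 N with no further travel: the die is home. Retreat well clear and make the final check.

```bash
python3 -m handwheel '{"fingers":[0,0,0,0,0,0,0,0,0,0,0],"xyz":[[0,0,-2],[0,0,-4],[0,0,-5],[-2,5,-2],[-2,5,-2],[-2,5,-2],[-2,5,-2],[-2,5,-1],[-2,5,-1],[-2,4,-1],[0,0,0]],"yaw":[0,0,0,0,0,0,0,0,0,0,0]}' 40
python3 - <<'E'
from chk import *
s,R,p,C=pf(0)
T=potT(O[0],O[1],yaw)
M=[T(circ(r,z)) for r,z in((36,0),(36,5),(17,5),(17,21))]
pic('side','25',(285,180,65,65),9,M);pic('top','25',(210,210,65,65),9,M,2)
E
```

```text
time: 53.18
ee_pos: [0.4731, -0.1239, 0.3137]
tool_rot: [-2.958, 0.355, 0.721]
force: [0.1, 0.0, 0.9]
opening: -0.0001
t 53.17 p [ 0.4731 -0.1239  0.3137] r 0.489 az -14.7 open -0.0001 F [0.1 0.  0.9]
 z [-0.445  0.127 -0.887] tilt 27.6 az 164.0 x [ 0.863 -0.205 -0.462] y [-0.241 -0.97  -0.019] q [ 0.13  0.47  0.14  1.1  -0.08  2.05 -1.56]
 ang err 2.82 piece in pot mm [-144.2 -348.6  157.7]
```

View pics/side25c.png

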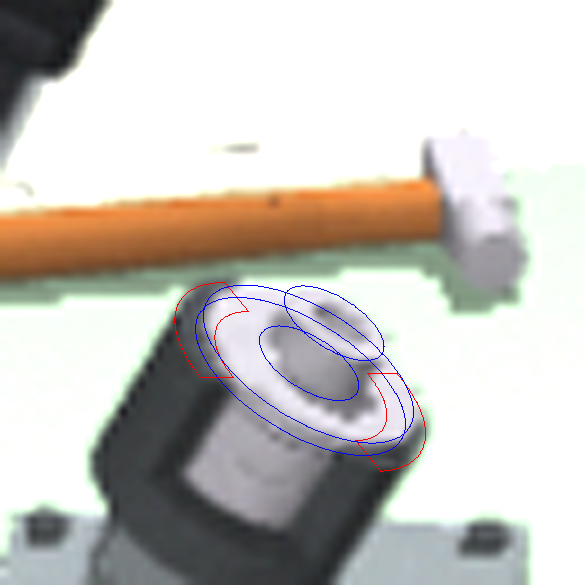

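View pics/top25c.png

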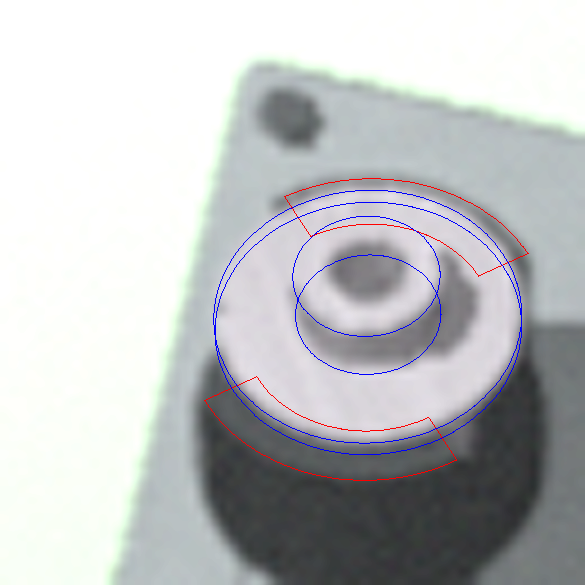

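View pics/side25.png

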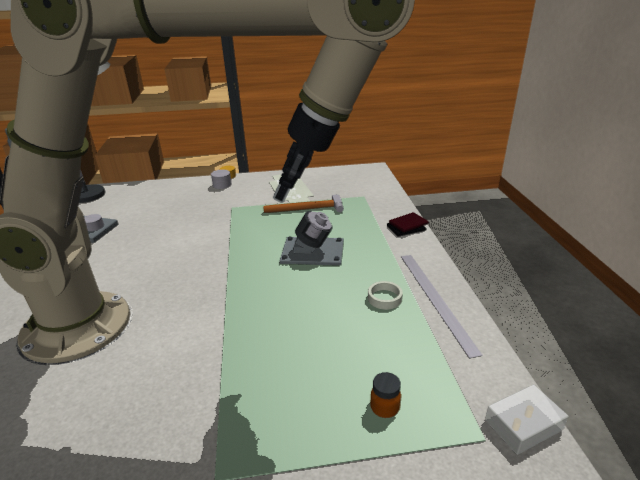

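The die's flange sits on the rim and matches the home-pose overlay in both views. Tape (384,296), jar (386,395) and hammer (300,206) are where they started, and the gripper is clear.

```bash
python3 -c "
from station import job_done,state
print(job_done());print(state()['time'])"
```

```text
the job is handed in; nothing more can be done
None
the job is handed in; nothing more can be done
```

The pot is loaded as asked and handed in at about 53 s of the 72 s. The tall ring went in first, then the low ring, then the flanged die with its neck outwards. I released each piece before fetching the next.

**How it was done:** the moves allow no tilt command. I leaned the tool 30° along the bore axis by pushing past the arm's near reach limit, and set it upright again by pushing up at the wrist limit. Each piece was then lowered along the axis in the grip.

**Last checks:**
- **Tall ring:** it met contact at about -35.6 mm by my estimate, against the nominal -37 mm. It was held with 14 N and did not move further. After release its top face matched the overlay of the seat.
- **Low ring:** it met contact at about -17.4 mm, against the nominal -18 mm, and its picture matched the seat overlay.
- **Die:** I pressed on the neck with up to 27 N and it did not travel further. The flange matches the home outline in both cameras to about 1 mm.
- **Bystanders and gripper:** the tape, jar and hammer look unmoved, and the gripper is clear of the pot.

**What disagreed:**
- The reported TCP lies about 25–38 mm beyond the real fingertips, depending on the opening. I found this from the pictures and from a first close that missed the ring, and I worked from measured offsets after that.
- The opening reads 2–3 mm too small when holding a piece.
- I could not see the bottoms of the rings, so their seating is judged from contact force and the height of their top faces.

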